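# Hang and lock the test-cast plaques on the sloping show board

### The arm

A 7-joint arm with a two-finger parallel gripper is mounted at the origin on the work surface. World frame = base frame: x ahead of the robot, y to its left, z up, the work surface at z = 0. Lengths are in m, angles in rad, forces in N, time in s.
With the tool pointing down it reaches from about 0.4 to 0.85 m from the base axis. Payload 4.5 kg.
Tool frame: the origin (TCP) lies on the centre line of the jaws, within the pads' length; the fingertips stand 11 mm ahead of it and the grasp point (between the pads) lies 8 mm behind it; z points along the fingers, y is the line along which they close (so a half turn about z gives the same grasp; the last joint's range is limited). The gripper opens to 88 mm and grips with 3 to 60 N. Pads are 18 mm wide; open, the fingers measure 123 mm over their backs; the gripper's body (75 mm by 187 mm) begins 45 mm behind the grasp point.
Start: joints at [1.221, 0.689, -0.195, 1.565, 0.157, 0.902, -0.215], TCP at [0.234, -0.58, 0.25] pointing down, gripper open.
Joint ranges: [-3.01, 3.01], [-0.46, 2.08], [-1.47, 1.51], [0.13, 2.56], [-1, 4.14], [0.04, 2.09], [-2.66, 2.66]. Speed limits (rad/s): [2.57, 2.57, 3.14, 3.14, 3.14, 3.14, 3.14].

### API

Orientations are given as a unit quaternion [x, y, z, w].
In Python, from plant import * gives the robot as it stands. The module is installed in compiled form; this text tells all that it offers.
- The arm moves only by the tool send_rows, never from a script. Its argument "motion" is a list of rows, each an object of numbers: "x", "y", "z": the shift along the tool's x, y, z in cm; "rx", "ry", "rz": the turn, a rotation vector about the tool's x, y, z in rad; "jaw": the finger opening in cm, from 0 to 8.81. In form: [{"x": .., "y": .., "z": .., "rx": .., "ry": .., "rz": .., "jaw": ..}, ...]. A call has exactly 5 rows; each row shifts and turns the commanded pose from where the row before left it, along the tool's axes as they then stand; what a row does not reach is not made up. A row lasts 1/10 s, in which the tool goes at most 50 mm and 8.59 degrees, less where a joint would pass 70% of its speed; a pose out of reach is approached as far as the arm can. A call is refused whole if a number of a shift passes 5 or a number of a turn 0.15, either way. A call with a gripper value outside its range is refused whole. The fingers move at their own pace and stop on an object; "grip_force" is the grip in N (left out, the last holds). Time passes only in rows, so rows that do not move let the fingers close, or fill a call up. It gives the time, the measured TCP pose, the force, the opening and the grip force at its end, in the units of the state.
- get_state(): the state, without advancing time (a new reading comes with each control period).
- snapshot(name): name is "side" or "top"; returns a dict with "img" (480x640x3 uint8, red, green, blue), "vertical_fov" (degrees; the focal length in pixels is half the picture's height over the tangent of half this angle, whatever the lens; pixels are square), "cx", "cy" (the principal point, pixels), "D" ([k1, k2, p1, p2, k3] as OpenCV has them; the pictures are not rectified), "extrinsics" (4x4, takes a point from camera to world coordinates). Camera axes: x right, y up, looking along -z (the intrinsics and any distortion apply to the point x, -y, -z); pixel columns grow to the right and rows downward; lengths in m; the calibration is good to about 2 mm. A picture is of the moment at which its call begins. There is no depth.
- finish_job(): hands the job in; it is judged then, once.
The state is a dict: "clock": time; "q": joint angles; "qd": joint speeds; "joint_torque": joint torques, N m; "tool_pos": TCP position; "eef_rot": TCP orientation; "contact_force": force on the tool from outside, world axes, zero at the start; "moment": the same for the moment, N m; "opening": opening from 0.0 (shut) to 1.0 (fully open); "finger_force": force on a finger pad.
Only numpy, scipy, OpenCV 4.12 (cv2) and the standard library are available. Lean on these libraries where they do the work, as an engineer would, in place of code of your own. Each camera call takes 0.05 s, during which the arm holds its last target. There are 200 camera calls.

### The job

Get the show board ready to travel: slide its transport lock fully open to the left, then hang every plaque lying on the bench on a screw of its own (any screw), decorated side out and keyhole end up, with the screw head through the round opening and the plaque slid straight down until the screw is at the end of the narrow slot. When all of them hang straight and flat on the board, slide the lock back to its right end stop so that they cannot lift off. Leave the cup, the mould and the jar where they are.

Things in the scene. Friction and masses are not known exactly. Their poses are not given: they have to be found in the camera images.
- stand: Fixed wooden stand of the sloping show board. Origin on the bench under the middle of the board's lower edge; its x points from the robot side to the far side, z up.
- face: Sloping face of the board (pale wood panel, 215 mm up the slope, 530 mm wide), fixed, rising away from the robot at 30 degrees to the bench. Origin: middle of its lower edge, on the face surface, 16 mm above the bench. x points up the slope, y left along the board, z straight out of the face. A wooden lip stands 9 mm proud along the lower edge (x 0 to 8 mm).
- screw1 (a point): Foot of screw 1 on the face surface, at x 115, y -200 mm in the face frame (screw 1 is the rightmost seen from the robot). Steel screw standing straight out of the face: shank 8 mm diameter, head 18 mm diameter whose underside is 22 mm and top 27 mm above the face. Axes as those of face.
- screw2 (a point): Foot of screw 2 on the face surface, at x 115, y -100 mm in the face frame (screw 1 is the rightmost seen from the robot). Steel screw standing straight out of the face: shank 8 mm diameter, head 18 mm diameter whose underside is 22 mm and top 27 mm above the face. Axes as those of face.
- screw3 (a point): Foot of screw 3 on the face surface, at x 115, y 0 mm in the face frame (screw 1 is the rightmost seen from the robot). Steel screw standing straight out of the face: shank 8 mm diameter, head 18 mm diameter whose underside is 22 mm and top 27 mm above the face. Axes as those of face.
- screw4 (a point): Foot of screw 4 on the face surface, at x 115, y 100 mm in the face frame (screw 1 is the rightmost seen from the robot). Steel screw standing straight out of the face: shank 8 mm diameter, head 18 mm diameter whose underside is 22 mm and top 27 mm above the face. Axes as those of face.
- screw5 (a point): Foot of screw 5 on the face surface, at x 115, y 200 mm in the face frame (screw 1 is the rightmost seen from the robot). Steel screw standing straight out of the face: shank 8 mm diameter, head 18 mm diameter whose underside is 22 mm and top 27 mm above the face. Axes as those of face.
- lock (a joint): Transport lock: aluminium bar with five tongues along the board's upper edge, sliding along the face's y. 0 = locked (right end stop; a tongue directly above each screw), 0.05 m = unlocked (left end stop; tongues midway between the screw columns). It stays where it is left; about 2 N to move. The bar spans face x 174 to 204 mm, its top 12 mm above the face.
- lock_tongue (a point): Lower end of the lock's rightmost tongue (moves with the lock), at face x 148 mm, 8 mm above the face. Tongues: 20 mm wide (y), 100 mm apart, 2 to 14 mm above the face. Locked, they leave 6 mm above a properly hung plaque, too little for it to lift off; a plaque not fully down blocks them. Axes as those of face.
- lock_grip (a point): Point to grip on the lock's black upright grip, which stands at the middle of the bar and moves with it: 16 mm thick along y, 26 mm along the slope, its top 50 mm and this point 34 mm above the face, at face x 189 mm, y = the lock's joint value. Axes as those of face.
- plaque1: Plywood plaque, 130 (x) x 60 (y) x 18 mm (z), about 200 g, plaster test cast (a round disc with a ball, up to 18 mm high) on its -x half. Origin: centre of the underside; x to the keyhole end, z out of the decorated side. Keyhole right through: 26 mm round opening centred at x 12 mm, and a 12 mm wide slot from it towards +x, ending at x 42 mm. Starts cast up on the bench. May be absent.
- plaque1_slot (a point): On plaque1: where the screw's axis stands when the plaque hangs fully down, in the slot at x 38 mm, on the underside plane. Axes as those of plaque1.
- plaque2: Plywood plaque, 130 (x) x 60 (y) x 18 mm (z), about 200 g, plaster test cast (a rectangular pad with a ridge, up to 18 mm high) on its -x half. Origin: centre of the underside; x to the keyhole end, z out of the decorated side. Keyhole right through: 26 mm round opening centred at x 12 mm, and a 12 mm wide slot from it towards +x, ending at x 42 mm. Starts cast up on the bench. May be absent.
- plaque2_slot (a point): On plaque2: where the screw's axis stands when the plaque hangs fully down, in the slot at x 38 mm, on the underside plane. Axes as those of plaque2.
- plaque3: Plywood plaque, 130 (x) x 60 (y) x 18 mm (z), about 200 g, plaster test cast (a round cone, up to 18 mm high) on its -x half. Origin: centre of the underside; x to the keyhole end, z out of the decorated side. Keyhole right through: 26 mm round opening centred at x 12 mm, and a 12 mm wide slot from it towards +x, ending at x 42 mm. Starts cast up on the bench. May be absent.
- plaque3_slot (a point): On plaque3: where the screw's axis stands when the plaque hangs fully down, in the slot at x 38 mm, on the underside plane. Axes as those of plaque3.
- plaque4: Plywood plaque, 130 (x) x 60 (y) x 18 mm (z), about 200 g, plaster test cast (a narrow pad with two bumps, up to 18 mm high) on its -x half. Origin: centre of the underside; x to the keyhole end, z out of the decorated side. Keyhole right through: 26 mm round opening centred at x 12 mm, and a 12 mm wide slot from it towards +x, ending at x 42 mm. Starts cast up on the bench. May be absent.
- plaque4_slot (a point): On plaque4: where the screw's axis stands when the plaque hangs fully down, in the slot at x 38 mm, on the underside plane. Axes as those of plaque4.
- plaque5: Plywood plaque, 130 (x) x 60 (y) x 18 mm (z), about 200 g, plaster test cast (a lying half-round, up to 18 mm high) on its -x half. Origin: centre of the underside; x to the keyhole end, z out of the decorated side. Keyhole right through: 26 mm round opening centred at x 12 mm, and a 12 mm wide slot from it towards +x, ending at x 42 mm. Starts cast up on the bench. May be absent.
- plaque5_slot (a point): On plaque5: where the screw's axis stands when the plaque hangs fully down, in the slot at x 38 mm, on the underside plane. Axes as those of plaque5.
- cup: Bystander: white cup, 76 mm diameter, 95 mm high. Origin at the centre of its underside.
- mould: Bystander: loose plaster mould half, 120 x 100 x 47 mm. Origin at the centre of its underside.
- jar: Bystander: loose jar, 64 mm diameter, 90 mm high. Origin at the centre of its underside.
Things that resemble listed ones, but are neither listed nor needed, are in the scene too. What is shaped like the plaque3 but purple, turquoise or yellow is not meant.

How it is judged:
On the way, in this order (a step that is already met when the one before it is completed fails the run):
1. the transport lock is fully open (left end stop) (value of joint lock above 0.046 m), for 0.2 s.
2. every plaque hangs fully down on a screw while the lock is open ((distance between plaque1_slot and screw1 below 0.007 m or distance between plaque1_slot and screw2 below 0.007 m or distance between plaque1_slot and screw3 below 0.007 m or distance between plaque1_slot and screw4 below 0.007 m or distance between plaque1_slot and screw5 below 0.007 m) and angle between the z axis of each of plaque1, plaque2, plaque3, plaque4, plaque5 and the z axis of face, either way round below 0.12 rad and x of each of plaque1, plaque2, plaque3, plaque4, plaque5 in the frame of face below 0.1 m and angle between the x axis of each of plaque1, plaque2, plaque3, plaque4, plaque5 and the x axis of face, either way round below 0.2 rad and (distance between plaque2_slot and screw1 below 0.007 m or distance between plaque2_slot and screw2 below 0.007 m or distance between plaque2_slot and screw3 below 0.007 m or distance between plaque2_slot and screw4 below 0.007 m or distance between plaque2_slot and screw5 below 0.007 m) and (distance between plaque3_slot and screw1 below 0.007 m or distance between plaque3_slot and screw2 below 0.007 m or distance between plaque3_slot and screw3 below 0.007 m or distance between plaque3_slot and screw4 below 0.007 m or distance between plaque3_slot and screw5 below 0.007 m) and (distance between plaque4_slot and screw1 below 0.007 m or distance between plaque4_slot and screw2 below 0.007 m or distance between plaque4_slot and screw3 below 0.007 m or distance between plaque4_slot and screw4 below 0.007 m or distance between plaque4_slot and screw5 below 0.007 m) and (distance between plaque5_slot and screw1 below 0.007 m or distance between plaque5_slot and screw2 below 0.007 m or distance between plaque5_slot and screw3 below 0.007 m or distance between plaque5_slot and screw4 below 0.007 m or distance between plaque5_slot and screw5 below 0.007 m) and value of joint lock above 0.046 m), for 0.2 s.
At the end, for the whole second after the job is handed in: Every plaque present hangs on a screw: its slot point within 7 mm of a screw's foot, flat on the board within 0.12 rad and straight within 0.2 rad, keyhole end up (its centre less than 100 mm up the slope), at rest; the lock is within 4 mm of its locked (right) end stop ((distance between plaque1_slot and screw1 below 0.007 m or distance between plaque1_slot and screw2 below 0.007 m or distance between plaque1_slot and screw3 below 0.007 m or distance between plaque1_slot and screw4 below 0.007 m or distance between plaque1_slot and screw5 below 0.007 m) and angle between the z axis of each of plaque1, plaque2, plaque3, plaque4, plaque5 and the z axis of face, either way round below 0.12 rad and x of each of plaque1, plaque2, plaque3, plaque4, plaque5 in the frame of face below 0.1 m and angle between the x axis of each of plaque1, plaque2, plaque3, plaque4, plaque5 and the x axis of face, either way round below 0.2 rad and (distance between plaque2_slot and screw1 below 0.007 m or distance between plaque2_slot and screw2 below 0.007 m or distance between plaque2_slot and screw3 below 0.007 m or distance between plaque2_slot and screw4 below 0.007 m or distance between plaque2_slot and screw5 below 0.007 m) and (distance between plaque3_slot and screw1 below 0.007 m or distance between plaque3_slot and screw2 below 0.007 m or distance between plaque3_slot and screw3 below 0.007 m or distance between plaque3_slot and screw4 below 0.007 m or distance between plaque3_slot and screw5 below 0.007 m) and (distance between plaque4_slot and screw1 below 0.007 m or distance between plaque4_slot and screw2 below 0.007 m or distance between plaque4_slot and screw3 below 0.007 m or distance between plaque4_slot and screw4 below 0.007 m or distance between plaque4_slot and screw5 below 0.007 m) and (distance between plaque5_slot and screw1 below 0.007 m or distance between plaque5_slot and screw2 below 0.007 m or distance between plaque5_slot and screw3 below 0.007 m or distance between plaque5_slot and screw4 below 0.007 m or distance between plaque5_slot and screw5 below 0.007 m) and value of joint lock below 0.004 m and linear speed of each of plaque1, plaque2, plaque3, plaque4, plaque5 below 0.03 m/s); the robot touches nothing.
It fails at once if the cup is moved more than 30 mm (distance of cup from where it was at the start of the episode above 0.03 m).
It fails at once if the mould is moved more than 30 mm (distance of mould from where it was at the start of the episode above 0.03 m).
It fails at once if the jar is moved more than 30 mm (distance of jar from where it was at the start of the episode above 0.03 m).
Of plaque1, plaque2, plaque3, plaque4, plaque5 only 4 to 5 are there at a start; the rules pass over those that are not, and their reading is None.
At some moment in a run one of plaque1, plaque2, plaque3, plaque4, plaque5 may be knocked a few centimetres aside while the robot is not near it.
Once in a run the grip may slacken for a moment while it holds something.
It also fails if it takes over 210 s, if anything falls off the work surface, if the arm or the gripper's body presses on something with over 40 N, if the wrist force passes 120 N, or if a joint passes its speed limit or range.

## Working session

There is one attempt and no reset: what is moved stays moved. The work goes in short steps, Python scripts to look and compute and a tool call to move; the robot and the scene stay as the last step left them, time stands still between calls to the robot, and variables do not carry over. Pictures are saved under pics/ and viewed, at most 14 in all, crops included, and the job is handed in when it is done.

Besides the shell and the picture viewer there is one more tool, called as a command line: name --argument value ..., lists and objects as JSON in quotes. send_rows: Moves the arm, as the interface text tells. Its arguments: {"type":"object","properties":{"motion":{"type":"array"},"grip_force":{"type":"number"}},"required":["motion"]}

```bash
mkdir -p pics
cat > h.py <<'E'
import numpy as np, cv2
from scipy.spatial.transform import Rotation as R
from plant import *
def K(s):
    f=240/np.tan(np.radians(s["vertical_fov"])/2)
    return np.array([[f,0,s["cx"]],[0,f,s["cy"]],[0,0,1.]])
def proj(s,P):
    T=np.linalg.inv(np.array(s["extrinsics"])); p=np.atleast_2d(P)@T[:3,:3].T+T[:3,3]
    p=p*[1,-1,-1]
    return cv2.projectPoints(p,np.zeros(3),np.zeros(3),K(s),np.array(s["D"],float))[0].reshape(-1,2)
def ray(s,uv):
    n=cv2.undistortPoints(np.array(uv,float).reshape(-1,1,2),K(s),np.array(s["D"],float)).reshape(-1,2)
    T=np.array(s["extrinsics"]); d=np.c_[n[:,0],-n[:,1],-np.ones(len(n))]@T[:3,:3].T
    return T[:3,3],d
def onz(s,uv,z):
    o,d=ray(s,uv); return o+d*((z-o[2])/d[:,2])[:,None]
def save(s,n): cv2.imwrite("pics/"+n+".png",cv2.cvtColor(s["img"],cv2.COLOR_RGB2BGR))
def crop(s,n,x0,y0,x1,y1,k):
    im=cv2.cvtColor(s["img"],cv2.COLOR_RGB2BGR)[y0:y1,x0:x1]
    cv2.imwrite("pics/"+n+".png",cv2.resize(im,None,fx=k,fy=k,interpolation=cv2.INTER_CUBIC))
E
python3 - <<'E'
from h import *
import pickle
print(get_state())
for n in("top","side"):
    s=snapshot(n); save(s,n+"0"); pickle.dump(s,open(n+"0.pkl","wb"))
    print(n,{k:v for k,v in s.items() if k!="img"})
E
```

```text
{'clock': 0.0, 'q': array([ 1.22078815,  0.68998421, -0.19451551,  1.56633771,  0.15730896,
        0.90249397, -0.21511684]), 'qd': array([ 0.00141692, -0.00130031, -0.0007931 , -0.00024108,  0.00010678,
        0.00041471, -0.000514  ]), 'joint_torque': array([-1.01569152e-03, -5.27557218e+01, -1.26676016e+00, -1.53427130e+01,
       -5.24713250e-02,  6.58825447e-03,  1.83241118e-04]), 'tool_pos': array([ 0.23376003, -0.57898195,  0.2489116 ]), 'eef_rot': array([ 9.81635428e-01,  1.90764382e-01, -2.41853373e-04, -8.82709495e-04]), 'contact_force': array([ 0.14459349, -0.08010397, -0.05193547]), 'moment': array([0.0063621 , 0.10022267, 0.01890373]), 'finger_force': 0.0, 'opening': 1.00175618141562}
top {'vertical_fov': 45.80204839607563, 'cx': 314.8905817059771, 'cy': 242.6941829419747, 'D': array([-0.15931851,  0.        ,  0.        ,  0.        ,  0.        ]), 'extrinsics': array([[ 0.00464242,  0.99253954, -0.12183473,  0.28567774],
       [-0.99998266,  0.00504924,  0.00303062, -0.02967325],
       [ 0.00362318,  0.12181855,  0.99254577,  1.83597545],
       [ 0.        ,  0.        ,  0.        ,  1.        ]])}
side {'vertical_fov': 48.71750842651811, 'cx': 321.2343163791017, 'cy': 235.6623361668615, 'D': array([-0.15991508,  0.        ,  0.        ,  0.        ,  0.        ]), 'extrinsics': array([[ 9.62962691e-01,  2.02943743e-01, -1.77529416e-01,
         2.31138953e-01],
       [-2.69634572e-01,  7.25351031e-01, -6.33374360e-01,
        -9.63735706e-01],
       [ 2.31781756e-04,  6.57783946e-01,  7.53206630e-01,
         1.23920629e+00],
       [ 0.00000000e+00,  0.00000000e+00,  0.00000000e+00,
         1.00000000e+00]])}
```

View pics/top0.png

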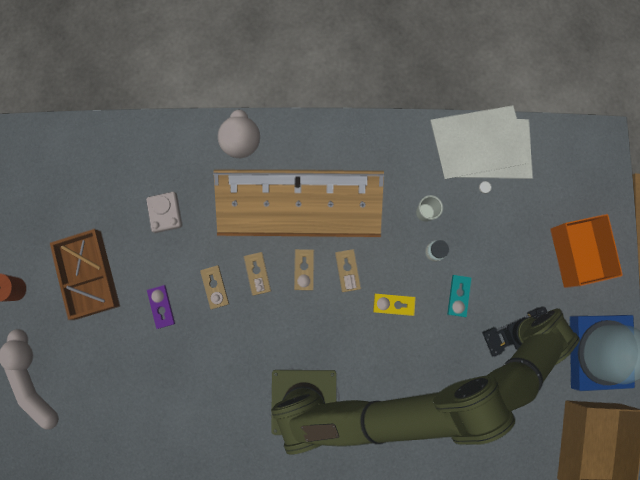

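View pics/side0.png

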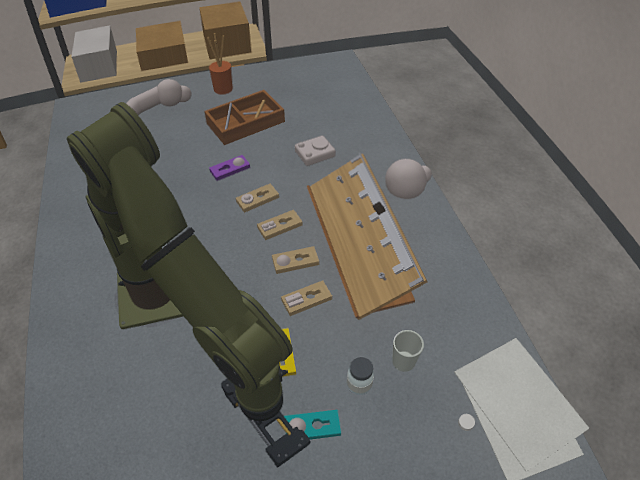

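Run:
```python
from h import *
import pickle
s=pickle.load(open("top0.pkl","rb")); crop(s,"t1",195,165,385,307,4.2)
s=pickle.load(open("side0.pkl","rb")); crop(s,"s1",230,145,432,320,3.4)
```

```text
(no output)
```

View pics/t1.png

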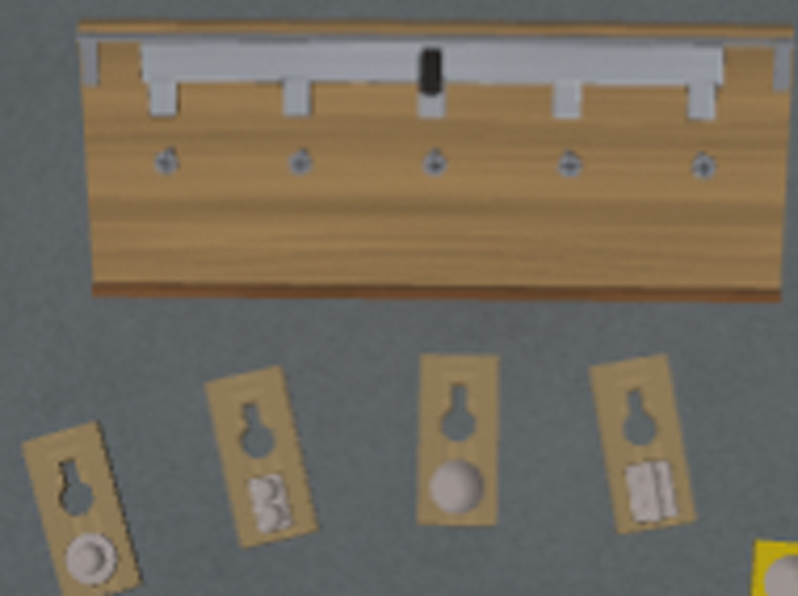

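View pics/s1.png

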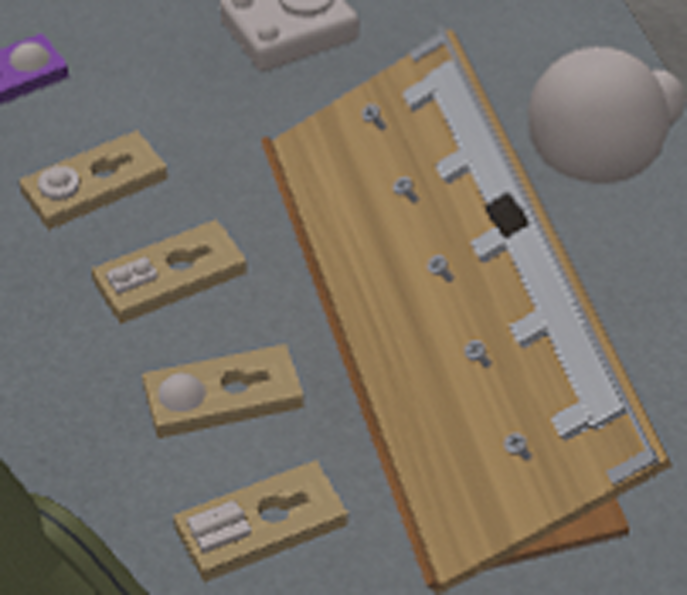

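```bash
cat > fit.py <<'E'
from h import *
import pickle,sys
from scipy.optimize import least_squares
UP=4
def mom(c): 
    m=cv2.moments(c); a=.5*np.arctan2(2*m["mu11"],m["mu20"]-m["mu02"])
    return np.array([m["m10"]/m["m00"],m["m01"]/m["m00"]]),a,m["m00"]
def blob(s,pred,uv,W=40):
    u,v=map(int,uv); im=s["img"][v-W:v+W,u-W:u+W]
    im=cv2.resize(im,None,fx=UP,fy=UP,interpolation=cv2.INTER_CUBIC)
    m=pred(im).astype(np.uint8)
    cs,_=cv2.findContours(m,cv2.RETR_EXTERNAL,cv2.CHAIN_APPROX_NONE)
    c=min((c for c in cs if cv2.contourArea(c)>300),key=lambda c:-cv2.pointPolygonTest(c,(W*UP,W*UP),True))
    h=cv2.convexHull(c).reshape(-1,2)
    return ((h+.5)/UP-.5+[u-W,v-W]).astype(np.float32)
def box(x0,x1,y0,y1,z0,z1): return np.array([[x,y,z] for x in(x0,x1) for y in(y0,y1) for z in(z0,z1)])
def hull(s,P): return cv2.convexHull(proj(s,P).astype(np.float32))
def tan(im):
    h=cv2.cvtColor(im,cv2.COLOR_RGB2HSV); return (h[...,0]>8)&(h[...,0]<32)&(h[...,1]>60)
PL=box(-.065,.065,-.03,.03,0,.018)
def plaque(views,guess):
    obs=[(s,mom(blob(s,tan,uv))) for s,uv in views]
    def tw(p): return R.from_euler("z",p[2]).apply(PL)+[p[0],p[1],0]
    def f(p):
        r=[]
        for s,(c,a,A) in obs:
            c2,a2,A2=mom(hull(s,tw(p))); r+=list(c2-c)+[20*np.sin(a2-a)]
        return r
    r=least_squares(f,guess,diff_step=1e-4,x_scale=[.01,.01,.1])
    return r.x,r.fun,[o[1][2] for o in obs],[mom(hull(o[0],tw(r.x)))[2] for o in obs]
E
cat > f0.py <<'E'
from fit import *
np.set_printoptions(precision=4,suppress=True)
t=pickle.load(open("top0.pkl","rb")); s=pickle.load(open("side0.pkl","rb"))
ct=lambda U:(np.array(U)+.5)/4.2-.5+[195,165]
cs=lambda U:(np.array(U)+.5)/3.4-.5+[230,145]
for n,ut,us in [(1,(82,508),(93,178)),(4,(260,455),(170,268)),(3,(458,440),(222,388)),(2,(642,443),(262,518))]:
    ut=ct(ut);us=cs(us); g=onz(t,[ut],.018)[0]
    x,f,a,a2=plaque([(t,ut),(s,us)],[g[0],g[1],0.1]); print("plaque",n,x,"res",f,np.array(a),np.array(a2))
st=ct([(167,162),(301,161),(435,161),(569,163),(704,166)]); ss=cs([(373,114),(404,187),(437,264),(475,350),(515,443)])
S=np.array([[.115,y,.025] for y in(.2,.1,0,-.1,-.2)])
dark=lambda im:im.max(2)<70
G=box(.176,.202,-.008,.008,.012,.05)
gt=mom(blob(t,dark,ct((431,71)),15))[0]; gs=mom(blob(s,dark,cs((507,215)),15))[0]
def face(p,P): return R.from_euler("zy",[p[2],-np.pi/6]).apply(P)+[p[0],p[1],.016]
def f(p,sep=None):
    r=[]
    if sep!="s": r+=[proj(t,face(p,S))-st, [mom(hull(t,face(p,G)))[0]-gt]]
    if sep!="t": r+=[proj(s,face(p,S))-ss, [mom(hull(s,face(p,G)))[0]-gs]]
    return np.vstack(r).ravel()
for sep in(None,"t","s"):
    r=least_squares(f,[.55,0,0],args=(sep,),diff_step=1e-4,x_scale=[.01,.01,.1]); print("face",sep,r.x); 
    print(r.fun.reshape(-1,2).T)
E
python3 f0.py
```

```text
plaque 1 [0.3636 0.2898 0.2891] res [-0.0954  0.3499 -0.0358  0.3749  0.034   0.0499] [767.3125 651.375 ] [785.74   671.3832]
plaque 4 [0.4082 0.152  0.2356] res [-0.1628  0.356  -0.0074  0.379   0.1026 -0.    ] [760.2188 739.5938] [773.7713 758.2034]
plaque 3 [ 0.4218  0.0011 -0.0095] res [-0.205   0.3594 -0.011   0.3567  0.1031  0.0552] [743.5938 847.8438] [760.7626 869.7483]
plaque 2 [ 0.4195 -0.14    0.1743] res [-0.2218  0.3146  0.0161  0.3145  0.1419 -0.0253] [761.5938 987.375 ] [ 770.0463 1006.8419]
face None [ 0.5338  0.0187 -0.0028]
[[-0.4193 -0.4059 -0.2566 -0.0696 -0.1813  0.624  -0.2484  0.1077  0.6405
   0.5384  0.7572  0.9688]
 [ 0.3296  0.7389  0.9506  0.7259  0.302  -0.0099 -0.5601 -0.5513  0.0854
   0.058   0.144   0.4194]]
face t [ 0.5354  0.0182 -0.0013]
[[-0.2875 -0.2808 -0.1365  0.047  -0.0665  0.7112]
 [-0.0973  0.267   0.434   0.1651 -0.3023 -0.5327]]
face s [ 0.5324  0.0191 -0.0035]
[[-0.6482 -0.326   0.1703  0.029   0.2057  0.5009]
 [-0.5564 -0.5345  0.1165  0.1044  0.2069  0.4615]]
```

```bash
cat > mv.py <<'E'
from h import *
FX=np.array([.5338,.0187,.016]); FY=-.0028
def faceR(): return R.from_euler("zy",[FY,-np.pi/6])
def fp(x,y,z): return faceR().apply([x,y,z])+FX
def tf(x,y,z,dyaw=0): # TCP at face coords (tool x up slope), pointing into face
    return fp(x,y,z), faceR()*R.from_euler("z",dyaw)*R.from_euler("x",np.pi)
def dn(x,y,z,yaw): return np.array([x,y,z]), R.from_euler("z",yaw)*R.from_euler("x",np.pi)
def inface(p): return faceR().inv().apply(np.array(p)-FX)
def cur():
    s=get_state(); return np.array(s["tool_pos"]),R.from_quat(s["eef_rot"])
def show(extra=""):
    s=get_state(); p,r=cur(); np.set_printoptions(precision=4,suppress=True)
    print("t",round(s["clock"],2),"pos",p,"face(mm)",inface(p)*1e3,"rotface",(faceR().inv()*r*R.from_euler("x",-np.pi)).as_rotvec(),"yaw",np.arctan2(*r.as_matrix()[[1,0],0]),"F",s["contact_force"],"open(mm)",s["opening"]*88.1,"ff",s["finger_force"])
def plan(segs,start=None):
    p,r=start or cur()
    for (p2,r2),n in segs:
        rel=r.inv()*r2; rv=rel.as_rotvec()/n; t=r.inv().apply(p2-p)
        A=sum(R.from_rotvec(rv*k).as_matrix() for k in range(n)); d=np.linalg.solve(A,t)*100
        print(n,"rows: xyz",np.round(d,2),"r",np.round(rv,4)); p,r=p2,r2
E
python3 - <<'E'
from mv import *
show()
plan([(dn(.35,-.45,.30,.2),5),(tf(.189,0,.15),20),(tf(.189,0,.027),5)])
E
```

```text
t 0.1 pos [ 0.2338 -0.579   0.249 ] face(mm) [-141.6284 -598.1483  351.7783] rotface [0.1013 0.5177 0.3774] yaw 0.3838867245736258 F [0.7815 0.3136 0.6759] open(mm) 87.99866378124003 ff 0.0
5 rows: xyz [ 3.   -1.75 -1.02] r [-0.0003  0.0001  0.0368]
20 rows: xyz [ 1.5  -2.2   0.67] r [-0.0026  0.0261  0.0099]
5 rows: xyz [-0.   -0.    2.46] r [0. 0. 0.]
```

send_rows --motion '[{"x": 3,"y": -1.75,"z": -1.02,"rz": 0.037,"jaw": 8.8},{"x": 3,"y": -1.75,"z": -1.02,"rz": 0.037,"jaw": 8},{"x": 3,"y": -1.75,"z": -1.02,"rz": 0.037,"jaw": 7},{"x": 3,"y": -1.75,"z": -1.02,"rz": 0.037,"jaw": 6},{"x": 3,"y": -1.75,"z": -1.02,"rz": 0.037,"jaw": 5}]'

```text
schema error: expected keys x, y, z, rx, ry, rz, jaw
```

send_rows --motion '[{"x": 1.5,"y": -2.2,"z": 0.67,"rx": -0.0026,"ry": 0.026,"rz": 0.01,"jaw": 5},{"x": 1.5,"y": -2.2,"z": 0.67,"rx": -0.0026,"ry": 0.026,"rz": 0.01,"jaw": 5},{"x": 1.5,"y": -2.2,"z": 0.67,"rx": -0.0026,"ry": 0.026,"rz": 0.01,"jaw": 5},{"x": 1.5,"y": -2.2,"z": 0.67,"rx": -0.0026,"ry": 0.026,"rz": 0.01,"jaw": 5},{"x": 1.5,"y": -2.2,"z": 0.67,"rx": -0.0026,"ry": 0.026,"rz": 0.01,"jaw": 5}]'

```text
clock: 0.6
tool_pos: [0.2665, -0.4484, 0.2193]
eef_rot: [0.984, 0.165, 0.065, -0.006]
contact_force: [-0.3, 0.6, -0.2]
opening: 0.577
finger_force: 0.0
```

send_rows --motion '[{"x": 1.5,"y": -2.2,"z": 0.67,"rx": -0.0026,"ry": 0.026,"rz": 0.01,"jaw": 5},{"x": 1.5,"y": -2.2,"z": 0.67,"rx": -0.0026,"ry": 0.026,"rz": 0.01,"jaw": 5},{"x": 1.5,"y": -2.2,"z": 0.67,"rx": -0.0026,"ry": 0.026,"rz": 0.01,"jaw": 5},{"x": 1.5,"y": -2.2,"z": 0.67,"rx": -0.0026,"ry": 0.026,"rz": 0.01,"jaw": 5},{"x": 1.5,"y": -2.2,"z": 0.67,"rx": -0.0026,"ry": 0.026,"rz": 0.01,"jaw": 5}]'

```text
clock: 1.1
tool_pos: [0.3088, -0.3197, 0.199]
eef_rot: [0.982, 0.14, 0.13, -0.012]
contact_force: [1.0, -0.2, -0.2]
opening: 0.565
finger_force: 0.0
```

send_rows --motion '[{"x": 1.5,"y": -2.2,"z": 0.67,"rx": -0.0026,"ry": 0.026,"rz": 0.01,"jaw": 5},{"x": 1.5,"y": -2.2,"z": 0.67,"rx": -0.0026,"ry": 0.026,"rz": 0.01,"jaw": 5},{"x": 1.5,"y": -2.2,"z": 0.67,"rx": -0.0026,"ry": 0.026,"rz": 0.01,"jaw": 5},{"x": 1.5,"y": -2.2,"z": 0.67,"rx": -0.0026,"ry": 0.026,"rz": 0.01,"jaw": 5},{"x": 1.5,"y": -2.2,"z": 0.67,"rx": -0.0026,"ry": 0.026,"rz": 0.01,"jaw": 5}]'

```text
clock: 1.6
tool_pos: [0.3497, -0.23, 0.2035]
eef_rot: [0.977, 0.122, 0.172, -0.025]
contact_force: [0.3, -0.1, -0.1]
opening: 0.562
finger_force: 0.0
```

send_rows --motion '[{"x": 1.5,"y": -2.2,"z": 0.67,"rx": -0.0026,"ry": 0.026,"rz": 0.01,"jaw": 5},{"x": 1.5,"y": -2.2,"z": 0.67,"rx": -0.0026,"ry": 0.026,"rz": 0.01,"jaw": 5},{"x": 1.5,"y": -2.2,"z": 0.67,"rx": -0.0026,"ry": 0.026,"rz": 0.01,"jaw": 5},{"x": 1.5,"y": -2.2,"z": 0.67,"rx": -0.0026,"ry": 0.026,"rz": 0.01,"jaw": 5},{"x": 1.5,"y": -2.2,"z": 0.67,"rx": -0.0026,"ry": 0.026,"rz": 0.01,"jaw": 5}]'

```text
clock: 2.1
tool_pos: [0.4139, -0.1333, 0.2495]
eef_rot: [0.972, 0.1, 0.208, -0.049]
contact_force: [0.0, 0.0, 0.2]
opening: 0.567
finger_force: 0.0
```

Run:
```python
from mv import *
show()
plan([(tf(.189,0,.027),5)])
s=snapshot("top");save(s,"top1")
```

```text
t 2.1 pos [ 0.4139 -0.1333  0.2495] face(mm) [  13.311  -152.009   262.1735] rotface [0.1472 0.1026 0.1704] yaw 0.19160497284986938 F [0.0009 0.0374 0.229 ] open(mm) 49.940927789615024 ff 0.0
5 rows: xyz [ 4.08 -2.24  4.71] r [-0.0294  0.0205  0.0341]
```

Run:
```python
from mv import *
plan([(tf(.189,0,.11),15),(tf(.189,0,.027),5)])
```

```text
15 rows: xyz [ 1.29 -0.79  1.03] r [-0.0101  0.0066  0.0117]
5 rows: xyz [-0.   -0.    1.66] r [0. 0. 0.]
```

send_rows --motion '[{"x": 1.29,"y": -0.79,"z": 1.03,"rx": -0.01,"ry": 0.0066,"rz": 0.0117,"jaw": 5},{"x": 1.29,"y": -0.79,"z": 1.03,"rx": -0.01,"ry": 0.0066,"rz": 0.0117,"jaw": 5},{"x": 1.29,"y": -0.79,"z": 1.03,"rx": -0.01,"ry": 0.0066,"rz": 0.0117,"jaw": 5},{"x": 1.29,"y": -0.79,"z": 1.03,"rx": -0.01,"ry": 0.0066,"rz": 0.0117,"jaw": 5},{"x": 1.29,"y": -0.79,"z": 1.03,"rx": -0.01,"ry": 0.0066,"rz": 0.0117,"jaw": 5}]'

```text
clock: 2.65
tool_pos: [0.4921, -0.0864, 0.251]
eef_rot: [0.974, 0.067, 0.211, -0.038]
contact_force: [-0.2, 0.1, -0.7]
opening: 0.569
finger_force: 0.0
```

send_rows --motion '[{"x": 1.29,"y": -0.79,"z": 1.03,"rx": -0.01,"ry": 0.0066,"rz": 0.0117,"jaw": 5},{"x": 1.29,"y": -0.79,"z": 1.03,"rx": -0.01,"ry": 0.0066,"rz": 0.0117,"jaw": 5},{"x": 1.29,"y": -0.79,"z": 1.03,"rx": -0.01,"ry": 0.0066,"rz": 0.0117,"jaw": 5},{"x": 1.29,"y": -0.79,"z": 1.03,"rx": -0.01,"ry": 0.0066,"rz": 0.0117,"jaw": 5},{"x": 1.29,"y": -0.79,"z": 1.03,"rx": -0.01,"ry": 0.0066,"rz": 0.0117,"jaw": 5}]'

```text
clock: 3.15
tool_pos: [0.571, -0.0387, 0.2413]
eef_rot: [0.974, 0.034, 0.221, -0.022]
contact_force: [-0.6, 0.0, 0.3]
opening: 0.566
finger_force: 0.0
```

send_rows --motion '[{"x": 1.29,"y": -0.79,"z": 1.03,"rx": -0.01,"ry": 0.0066,"rz": 0.0117,"jaw": 5},{"x": 1.29,"y": -0.79,"z": 1.03,"rx": -0.01,"ry": 0.0066,"rz": 0.0117,"jaw": 5},{"x": 1.29,"y": -0.79,"z": 1.03,"rx": -0.01,"ry": 0.0066,"rz": 0.0117,"jaw": 5},{"x": 1.29,"y": -0.79,"z": 1.03,"rx": -0.01,"ry": 0.0066,"rz": 0.0117,"jaw": 5},{"x": 1.29,"y": -0.79,"z": 1.03,"rx": -0.01,"ry": 0.0066,"rz": 0.0117,"jaw": 5}]'

```text
clock: 3.65
tool_pos: [0.6498, 0.0048, 0.2247]
eef_rot: [0.972, -0.001, 0.237, -0.005]
contact_force: [-0.2, 0.0, 0.6]
opening: 0.563
finger_force: 0.0
```

Run:
```python
from mv import *
show()
plan([(tf(.189,0,.027),5)])
```

```text
t 3.65 pos [0.6498 0.0048 0.2247] face(mm) [204.8171 -13.3681 122.7442] rotface [ 0.0088  0.0459 -0.0007] yaw -0.003706405509790357 F [-0.1625  0.0126  0.5751] open(mm) 49.62539944513301 ff 0.0
5 rows: xyz [-0.26 -0.26  1.92] r [-0.0018  0.0092 -0.0001]
```

send_rows --motion '[{"x": 0,"y": 0,"z": 0,"rx": 0,"ry": 0.0,"rz": 0,"jaw": 5},{"x": 0,"y": 0,"z": 0,"rx": 0,"ry": 0.0,"rz": 0,"jaw": 5},{"x": 0,"y": 0,"z": 0,"rx": 0,"ry": 0,"rz": 0,"jaw": 5},{"x": 0,"y": 0,"z": 0,"rx": 0,"ry": 0,"rz": 0,"jaw": 5},{"x": 0,"y": 0,"z": 0,"rx": 0,"ry": 0,"rz": 0,"jaw": 5}]'

```text
clock: 4.15
tool_pos: [0.6491, 0.0038, 0.2256]
eef_rot: [0.972, -0.001, 0.237, -0.005]
contact_force: [0.5, 0.4, -0.8]
opening: 0.564
finger_force: 0.0
```

Run:
```python
from mv import *
show()
plan([(tf(.189,0,.09),5),(tf(.189,0,.027),5)])
```

```text
t 4.15 pos [0.6491 0.0038 0.2256] face(mm) [204.6839 -14.3443 123.8569] rotface [ 0.009   0.0452 -0.0016] yaw -0.004729066109877169 F [ 0.4654  0.424  -0.8139] open(mm) 49.71107533833937 ff 0.0
5 rows: xyz [-0.3  -0.28  0.69] r [-0.0018  0.009  -0.0003]
5 rows: xyz [-0.   -0.    1.26] r [0. 0. 0.]
```

send_rows --motion '[{"x": -0.3,"y": -0.28,"z": 0.69,"rx": -0.0018,"ry": 0.009,"rz": 0,"jaw": 5},{"x": -0.3,"y": -0.28,"z": 0.69,"rx": -0.0018,"ry": 0.009,"rz": 0,"jaw": 5},{"x": -0.3,"y": -0.28,"z": 0.69,"rx": -0.0018,"ry": 0.009,"rz": 0,"jaw": 5},{"x": -0.3,"y": -0.28,"z": 0.69,"rx": -0.0018,"ry": 0.009,"rz": 0,"jaw": 5},{"x": -0.3,"y": -0.28,"z": 0.69,"rx": -0.0018,"ry": 0.009,"rz": 0,"jaw": 5}]'

```text
clock: 4.65
tool_pos: [0.6677, 0.0197, 0.2072]
eef_rot: [0.971, -0.002, 0.239, 0.0]
contact_force: [0.0, -0.1, -0.5]
opening: 0.564
finger_force: 0.0
```

send_rows --motion '[{"x": 0,"y": 0,"z": 1.26,"rx": 0,"ry": 0,"rz": 0,"jaw": 5},{"x": 0,"y": 0,"z": 1.26,"rx": 0,"ry": 0,"rz": 0,"jaw": 5},{"x": 0,"y": 0,"z": 1.26,"rx": 0,"ry": 0,"rz": 0,"jaw": 5},{"x": 0,"y": 0,"z": 1.26,"rx": 0,"ry": 0,"rz": 0,"jaw": 5},{"x": 0,"y": 0,"z": 1.26,"rx": 0,"ry": 0,"rz": 0,"jaw": 5}]'

```text
clock: 5.15
tool_pos: [0.7038, 0.0194, 0.1583]
eef_rot: [0.973, -0.002, 0.229, 0.0]
contact_force: [0.6, -0.2, -0.3]
opening: 0.566
finger_force: 0.0
```

send_rows --motion '[{"x": 0,"y": 0,"z": 0,"rx": 0,"ry": 0,"rz": 0,"jaw": 3},{"x": 0,"y": 0,"z": 0,"rx": 0,"ry": 0,"rz": 0,"jaw": 1},{"x": 0,"y": 0,"z": 0,"rx": 0,"ry": 0,"rz": 0,"jaw": 1},{"x": 0,"y": 0,"z": 0,"rx": 0,"ry": 0,"rz": 0,"jaw": 1},{"x": 0,"y": 0,"z": 0,"rx": 0,"ry": 0,"rz": 0,"jaw": 1}]' --grip_force 15

```text
clock: 5.65
tool_pos: [0.7032, 0.0198, 0.1599]
eef_rot: [0.973, -0.002, 0.23, 0.0]
contact_force: [-0.6, -0.2, -0.3]
opening: 0.136
finger_force: 0.0
```

Run:
```python
from mv import *
show()
```

```text
t 5.65 pos [0.7032 0.0198 0.1599] face(mm) [218.6875   1.6776  39.9366] rotface [-0.0013  0.0594 -0.0004] yaw -0.0035950535116405303 F [-0.5605 -0.232  -0.3398] open(mm) 11.951208013121093 ff 0.0
```

Run:
```python
from mv import *
print(get_state()["q"])
plan([(tf(.189,0,.08),5),(tf(.189,0,.027),5)])
```

```text
[-0.19390652  0.79122038  0.13064681  1.86940206 -0.99960324  0.04330183
 -0.70727046]
5 rows: xyz [-0.62  0.03 -0.78] r [ 0.0003  0.0119 -0.0001]
5 rows: xyz [-0.   -0.    1.06] r [0. 0. 0.]
```

Run:
```python
from mv import *
import itertools
D=[(np.array([1.22078815,0.68998421,-0.19451551,1.56633771,0.15730896,0.90249397,-0.21511684]),np.array([0.23376003,-0.57898195,0.2489116]),R.from_quat([9.81635428e-01,1.90764382e-01,-2.41853373e-04,-8.82709495e-04]))]
s=get_state(); D.append((s["q"],s["tool_pos"],R.from_quat(s["eef_rot"])))
best=[]
for sg in itertools.product([1,-1],repeat=7):
    Rs=[]
    for q,p,r in D:
        Rs.append(R.from_euler("ZYZYZYZ",0*0 or np.array(sg)*q).inv()*r if False else None)
    def fk(q):
        out=[];r=R.identity()
        for i,a in enumerate("zyzyzyz"):
            r=r*R.from_euler(a,sg[i]*q[i]); out.append(r)
        return out
    # r = Rz(a) fk7 R0 ; unknown base yaw a in {0,pi}, R0 const
    for a in (0,np.pi/2,np.pi,-np.pi/2):
        B=R.from_euler("z",a)
        R0=[(B*fk(q)[-1]).inv()*r for q,p,r in D]
        e=(R0[0].inv()*R0[1]).magnitude()
        A=[];b=[]
        for q,p,r in D:
            f=fk(q); z=[0,0,1]
            A.append(np.c_[z,B.apply(f[1].apply(z)),B.apply(f[3].apply(z)),r.apply(z)]);b.append(p)
        A=np.vstack(A);b=np.hstack(b); x,_,_,_=np.linalg.lstsq(A,b,rcond=None)
        best.append((e+np.abs(A@x-b).max(),e,np.abs(A@x-b).max(),sg,a,x,R0[0].as_rotvec()))
best.sort(key=lambda b:b[0])
for b in best[:5]: print(b)
```

```text
(np.float64(0.04441423136266934), 4.8223691714540115e-09, np.float64(0.04441422654030017), (-1, -1, -1, -1, -1, -1, -1), 3.141592653589793, array([0.37569259, 0.55653824, 0.34284753, 0.34216092]), array([-3.88394217e-09, -3.34992521e-09, -1.57079633e+00]))
(np.float64(0.044414231362669365), 4.822369213111981e-09, np.float64(0.04441422654030015), (-1, 1, -1, 1, -1, 1, -1), 0, array([0.37569259, 0.55653824, 0.34284753, 0.34216092]), array([ 3.34992521e-09, -3.88394217e-09,  1.57079633e+00]))
(np.float64(0.4806830683594391), 0.21018252455044753, np.float64(0.2705005438089916), (1, -1, 1, -1, 1, -1, -1), 3.141592653589793, array([ 5.49335578, -1.87195581,  1.09662443,  3.25801059]), array([0.00277822, 0.00178185, 0.37279758]))
(np.float64(0.48068306835943986), 0.21018252455044764, np.float64(0.27050054380899224), (1, 1, 1, 1, 1, 1, -1), 0, array([ 5.49335578, -1.87195581,  1.09662443,  3.25801059]), array([ 2.49575983e-03, -3.89133288e-03, -2.76879139e+00]))
(np.float64(0.5992563920494678), 0.49626199953801237, np.float64(0.10299439251145538), (-1, -1, 1, -1, -1, -1, -1), 3.141592653589793, array([-0.9016552 ,  1.17912982, -0.18529435, -0.10324312]), array([ 0.19520384,  0.20899911, -1.86209691]))
```

send_rows --motion '[{"x": -2,"y": 0,"z": -2,"rx": 0,"ry": -0.03,"rz": 0,"jaw": 5},{"x": -2,"y": 0,"z": -2,"rx": 0,"ry": -0.03,"rz": 0,"jaw": 5},{"x": -2,"y": 0,"z": -2,"rx": 0,"ry": -0.03,"rz": 0,"jaw": 5},{"x": -2,"y": 0,"z": -2,"rx": 0,"ry": -0.03,"rz": 0,"jaw": 5},{"x": 0,"y": 0,"z": 0,"rx": 0,"ry": 0,"rz": 0,"jaw": 5}]'

```text
clock: 6.15
tool_pos: [0.596, 0.0202, 0.2014]
eef_rot: [0.985, -0.002, 0.171, 0.0]
contact_force: [0.6, -0.2, -0.9]
opening: 0.554
finger_force: 0.0
```

Run:
```python
from mv import *
s=get_state();print(repr([list(s["q"]),list(s["tool_pos"]),list(s["eef_rot"])])); show()
```

```text
[[np.float64(-0.34543683695632915), np.float64(0.6540250831497739), np.float64(0.3410703899532377), np.float64(2.0487560839449617), np.float64(-0.9589842173870654), np.float64(0.2062052971686672), np.float64(-0.7614179211555796)], [np.float64(0.5959612705761317), np.float64(0.020153439563879303), np.float64(0.20136904100530886)], [np.float64(0.9852872793553261), np.float64(-0.0017149359344796535), np.float64(0.17089772914309612), np.float64(4.8052610198730174e-05)]]
t 6.15 pos [0.596  0.0202 0.2014] face(mm) [146.5131   1.8637 129.4537] rotface [-0.0012  0.1801 -0.0005] yaw -0.0035716172130171807 F [ 0.5696 -0.2118 -0.8826] open(mm) 48.806610682013826 ff 0.0
```

send_rows --motion '[{"x": -3,"y": 0,"z": 0,"rx": 0.06,"ry": -0.06,"rz": 0,"jaw": 5},{"x": -3,"y": 0,"z": 0,"rx": 0.06,"ry": -0.06,"rz": 0,"jaw": 5},{"x": -3,"y": 0,"z": 0,"rx": 0.06,"ry": -0.06,"rz": 0,"jaw": 5},{"x": -3,"y": 0,"z": 0,"rx": 0.06,"ry": -0.06,"rz": 0,"jaw": 5},{"x": 0,"y": 0,"z": 0,"rx": 0,"ry": 0,"rz": 0,"jaw": 5}]'

```text
clock: 6.65
tool_pos: [0.4805, 0.0174, 0.1691]
eef_rot: [0.992, 0.016, 0.05, -0.118]
contact_force: [0.0, -0.2, 0.8]
opening: 0.567
finger_force: 0.0
```

```bash
cat > id.py <<'E'
from mv import *
import itertools
D=[([1.22078815,0.68998421,-0.19451551,1.56633771,0.15730896,0.90249397,-0.21511684],[0.23376003,-0.57898195,0.2489116],[9.81635428e-01,1.90764382e-01,-2.41853373e-04,-8.82709495e-04])]
E
python3 - <<'E'
from mv import *
s=get_state();print(repr([list(s["q"]),list(s["tool_pos"]),list(s["eef_rot"])])); show()
E
```

```text
[[np.float64(-0.06475137527266366), np.float64(0.6476668764967519), np.float64(0.14044451461028515), np.float64(2.164601522206715), np.float64(-0.9474787380773192), np.float64(0.40521072159275023), np.float64(-0.6013476683257689)], [np.float64(0.480498286407718), np.float64(0.017446080728209367), np.float64(0.1690684025741587)], [np.float64(0.9916609115756551), np.float64(0.016461217696366423), np.float64(0.049964833681920506), np.float64(-0.11764854508251132)]]
t 6.65 pos [0.4805 0.0174 0.1691] face(mm) [ 30.377   -1.1689 159.212 ] rotface [ 0.2375  0.4212 -0.0266] yaw 0.02100449794799076 F [ 0.0149 -0.2067  0.8005] open(mm) 49.99491183144481 ff 0.0
```

```bash
cat > fkm.py <<'E'
from mv import *
SG=[-1,1,-1,1,-1,1,-1]; R0=R.from_euler("z",np.pi/2)
D=[([1.22078815,0.68998421,-0.19451551,1.56633771,0.15730896,0.90249397,-0.21511684],[0.23376003,-0.57898195,0.2489116]),
([-0.19390652,0.79122038,0.13064681,1.86940206,-0.99960324,0.04330183,-0.70727046],[0.7032,0.0198,0.1599]),
([-0.34543683695632915,0.6540250831497739,0.3410703899532377,2.0487560839449617,-0.9589842173870654,0.2062052971686672,-0.7614179211555796],[0.5959612705761317,0.020153439563879303,0.20136904100530886]),
([-0.06475137527266366,0.6476668764967519,0.14044451461028515,2.164601522206715,-0.9474787380773192,0.40521072159275023,-0.6013476683257689],[0.480498286407718,0.017446080728209367,0.1690684025741587])]
def chain(q):
    out=[];r=R.identity()
    for i,a in enumerate("zyzyzyz"): r=r*R.from_euler(a,SG[i]*q[i]); out.append(r)
    return out
def cols(q):
    f=chain(q); x,z=[1,0,0],[0,0,1]
    return np.c_[z,f[1].apply(z),f[2].apply(x),f[3].apply(x),f[3].apply(z),f[5].apply(x),f[5].apply(z)]
A=np.vstack([cols(q) for q,_ in D]);b=np.hstack([p for _,p in D])
PAR=np.linalg.lstsq(A,b,rcond=None)[0]
def fk(q): return cols(q)@PAR, chain(q)[-1]*R0
LO=np.array([-3.01,-.46,-1.47,.13,-1,.04,-2.66]);HI=np.array([3.01,2.08,1.51,2.56,4.14,2.09,2.66])
if __name__=="__main__": print(PAR,np.abs(A@PAR-b).max(),np.linalg.svd(A)[1])
E
python3 fkm.py
```

```text
[ 0.18756669  0.60730235 -0.0930098  -0.02985285  0.28376659 -0.07531089
  0.31893966] 0.031862936969720757 [3.93469885 3.20515989 1.36268247 0.44166995 0.31748763 0.27691293
 0.12506001]
```

send_rows --motion '[{"x": 0,"y": 0,"z": -1,"rx": -0.12,"ry": 0,"rz": 0,"jaw": 5},{"x": 0,"y": 0,"z": -1,"rx": -0.12,"ry": 0,"rz": 0,"jaw": 5},{"x": 0,"y": 0,"z": -1,"rx": -0.12,"ry": 0,"rz": 0,"jaw": 5},{"x": 0,"y": 0,"z": -1,"rx": -0.12,"ry": 0,"rz": 0,"jaw": 5},{"x": 0,"y": 0,"z": 0,"rx": 0,"ry": 0,"rz": 0,"jaw": 5}]'

```text
clock: 7.15
tool_pos: [0.48, 0.0258, 0.2078]
eef_rot: [0.991, 0.015, 0.056, 0.118]
contact_force: [0.5, -0.4, -1.4]
opening: 0.566
finger_force: 0.0
```

```bash
cat > log.py <<'E'
from mv import *
s=get_state()
open("data.txt","a").write(repr((list(map(float,s["q"])),list(map(float,s["tool_pos"]))))+"\n"); print(s["q"]); show()
E
python3 log.py
```

```text
[-0.78959649  0.71360053  0.80325325  2.14693837 -0.60468914  0.43566299
 -1.13692126]
t 7.15 pos [0.48   0.0258 0.2078] face(mm) [ 49.2924   7.262  192.9648] rotface [-0.2218  0.4084  0.094 ] yaw 0.043771635156038845 F [ 0.4752 -0.3636 -1.4248] open(mm) 49.90321909471572 ff 0.0
```

send_rows --motion '[{"x": 0,"y": -1,"z": -0.5,"rx": -0.12,"ry": 0,"rz": 0,"jaw": 5},{"x": 0,"y": -1,"z": -0.5,"rx": -0.12,"ry": 0,"rz": 0,"jaw": 5},{"x": 0,"y": -1,"z": -0.5,"rx": -0.12,"ry": 0,"rz": 0,"jaw": 5},{"x": 0,"y": -1,"z": -0.5,"rx": -0.12,"ry": 0,"rz": 0,"jaw": 5},{"x": 0,"y": 0,"z": 0,"rx": 0,"ry": 0,"rz": 0,"jaw": 5}]'

```text
clock: 7.65
tool_pos: [0.4779, 0.0656, 0.2043]
eef_rot: [0.935, 0.0, 0.052, 0.352]
contact_force: [1.0, 0.6, 0.3]
opening: 0.567
finger_force: 0.0
```

```bash
python3 log.py
```

```text
[-1.19936348  1.13108041  1.18104366  2.01113738 -0.45311012  0.67303517
 -1.49436982]
t 7.65 pos [0.4779 0.0656 0.2043] face(mm) [ 45.5517  47.0492 191.0194] rotface [-0.6995  0.3932  0.1905] yaw 0.03737307350636863 F [1.0355 0.5985 0.3469] open(mm) 49.94726020784607 ff 0.0
```

send_rows --motion '[{"x": 0,"y": 0,"z": -1,"rx": 0,"ry": 0.1,"rz": 0.05,"jaw": 5},{"x": 0,"y": 0,"z": -1,"rx": 0,"ry": 0.1,"rz": 0.05,"jaw": 5},{"x": 0,"y": 0,"z": -1,"rx": 0,"ry": 0.1,"rz": 0.05,"jaw": 5},{"x": 0,"y": 0,"z": -1,"rx": 0,"ry": 0.1,"rz": 0.05,"jaw": 5},{"x": 0,"y": 0,"z": 0,"rx": 0,"ry": 0,"rz": 0,"jaw": 5}]'

```text
clock: 8.15
tool_pos: [0.4644, 0.0861, 0.2379]
eef_rot: [0.902, -0.031, 0.27, 0.336]
contact_force: [0.1, -0.9, -0.3]
opening: 0.565
finger_force: 0.0
```

```bash
python3 log.py
```

```text
[-1.41348671  1.11360592  1.2115051   2.29880421 -0.63851917  0.18236002
 -1.59942818]
t 8.15 pos [0.4644 0.0861 0.2379] face(mm) [ 50.6175  67.5072 226.846 ] rotface [-0.6775 -0.0572  0.1197] yaw 0.14712458691456656 F [ 0.0697 -0.9402 -0.335 ] open(mm) 49.814120251893854 ff 0.0
```

```bash
python3 - <<'E'
s=open("fkm.py").read()
s=s.replace('''    return np.c_[z,f[1].apply(z),f[2].apply(x),f[3].apply(x),f[3].apply(z),f[5].apply(x),f[5].apply(z)]''','''    y=[0,1,0]
    return np.c_[z,f[0].apply(x),f[0].apply(y),f[1].apply(x),f[1].apply(z),f[2].apply(x),f[2].apply(y),f[3].apply(x),f[3].apply(z),f[4].apply(x),f[4].apply(y),f[5].apply(x),f[5].apply(z)]''')
s=s.replace("A=np.vstack","D+=[eval(l) for l in open('data.txt')]\nA=np.vstack")
s=s.replace("PAR=np.linalg.lstsq(A,b,rcond=None)[0]","PAR=np.linalg.solve(A.T@A+1e-9*np.eye(A.shape[1]),A.T@b)")
open("fkm.py","w").write(s)
E
python3 fkm.py
```

```text
[ 3.46895846e-01 -2.85437925e-05 -1.87872846e-02  1.56486259e-05
  5.63401972e-01  7.07026260e-05 -2.69049063e-02 -3.00675666e-06
  3.44785939e-01 -6.07457702e-06 -3.60672703e-04  3.29622271e-05
  3.15018346e-01] 1.624351876040528e-05 [5.67739477 5.5508203  4.66684909 1.47374478 1.31596855 1.00313596
 0.77116029 0.53551837 0.42354776 0.30485446 0.2238212  0.18770937
 0.164304  ]
```

```bash
cat > ik.py <<'E'
from fkm import *
from scipy.optimize import least_squares
MG=.08
def ik(P,q0,reg=0.0):
    p,r=P
    def f(q):
        p2,r2=fk(q); return np.r_[(p2-p)*10,(r.inv()*r2).as_rotvec()*3,reg*(q-q0)]
    lo,hi=LO+MG*np.r_[1,1,1,1,1,.25,1],HI-MG
    s=least_squares(f,np.clip(q0,lo+1e-4,hi-1e-4),bounds=(lo,hi)); return s.x,np.abs(s.fun[:6]).max()
if __name__=="__main__":
    rng=np.random.default_rng(0); np.set_printoptions(precision=2,suppress=True,linewidth=150)
    for nm,a in [("lock0",(.189,0,.027)),("lock5",(.189,.05,.027)),("lockhi",(.189,.0,.09)),("s5",(.103,.2,.014)),("s4",(.077,.1,.014)),("s3",(.077,0,.014)),("s3hi",(.103,0,.07)),("s2",(.077,-.1,.014)),("s1",(.077,-.2,.014))]:
        out=[]
        for _ in range(40):
            q,e=ik(tf(*a),rng.uniform(LO,HI))
            if e<1e-3: out.append(q)
        out=np.array(out); print(nm,len(out))
        if len(out):
            for lo5,hi5 in((-1,1.5),(1.5,4.2)):
                o=out[(out[:,4]>=lo5)&(out[:,4]<hi5)]
                print("  q5 branch",lo5,len(o)); 
                for q in o[np.argsort(-o[:,5])][:3]: print("   ",q)
E
python3 ik.py
```

```text
lock0 18
  q5 branch -1 0
  q5 branch 1.5 18
    [-0.41  0.89  0.51  2.    4.06  0.38  0.42]
    [-0.41  0.89  0.51  2.    4.06  0.38  0.42]
    [-0.41  0.89  0.51  2.    4.06  0.38  0.42]
lock5 21
  q5 branch -1 0
  q5 branch 1.5 21
    [-0.01  0.84 -0.34  1.96  2.02  0.38  2.58]
    [-0.01  0.84 -0.34  1.96  2.02  0.38  2.58]
    [-0.04  0.83 -0.3   1.97  2.05  0.35  2.53]
lockhi 15
  q5 branch -1 0
  q5 branch 1.5 15
    [ 0.03  0.7  -0.25  2.05  2.05  0.25  2.58]
    [ 0.03  0.7  -0.25  2.05  2.05  0.25  2.58]
    [ 0.03  0.7  -0.25  2.05  2.05  0.25  2.58]
s5 15
  q5 branch -1 0
  q5 branch 1.5 15
    [ 0.    1.11 -0.96  2.02  1.93  1.06  2.58]
    [-0.1   1.02 -0.74  2.03  1.95  0.87  2.46]
    [-0.13  1.   -0.68  2.03  1.96  0.82  2.43]
s4 19
  q5 branch -1 0
  q5 branch 1.5 19
    [ 0.22  1.16 -1.04  2.19  2.06  1.13  2.58]
    [-0.94  1.4   1.22  2.25  4.06  1.11 -0.04]
    [ 0.18  1.12 -0.96  2.19  2.08  1.06  2.52]
s3 19
  q5 branch -1 0
  q5 branch 1.5 19
    [-0.71  1.41  1.23  2.29  4.05  1.25  0.18]
    [-0.71  1.4   1.21  2.29  4.05  1.24  0.19]
    [-0.71  1.39  1.2   2.29  4.05  1.23  0.2 ]
s3hi 12
  q5 branch -1 0
  q5 branch 1.5 12
    [-0.65  1.06  0.97  2.29  4.06  0.88  0.37]
    [ 0.32  0.9  -0.79  2.25  2.13  0.76  2.56]
    [ 0.31  0.89 -0.77  2.25  2.15  0.74  2.54]
s2 18
  q5 branch -1 0
  q5 branch 1.5 18
    [-0.46  1.32  1.1   2.27  4.06  1.22  0.44]
    [-0.46  1.32  1.1   2.27  4.06  1.22  0.44]
    [-0.46  1.32  1.1   2.27  4.06  1.22  0.44]
s1 15
  q5 branch -1 0
  q5 branch 1.5 15
    [-0.12  1.12  0.76  2.18  4.06  0.95  0.75]
    [-0.12  1.11  0.75  2.18  4.06  0.94  0.75]
    [-0.11  1.11  0.73  2.18  4.05  0.92  0.77]
```

```bash
cat >> mv.py <<'E'
BETA=np.pi/12
def tb(x,y,z,dyaw=0,b=None): # TCP at face coords, tool forward tilt b from vertical
    b=BETA if b is None else b
    p,r=tf(x,y,z,dyaw); return p, r*R.from_euler("y",b-np.pi/6)
def bn(x,y,z,yaw,b=None): # bench, tool leaning back pi/6-b
    b=BETA if b is None else b
    p,r=dn(x,y,z,yaw); return p, r*R.from_euler("y",b-np.pi/6)
E
cat > t.py <<'E'
from ik import *
rng=np.random.default_rng(0); np.set_printoptions(precision=2,suppress=True,linewidth=150)
for b in (0,np.pi/12):
    print("beta",b)
    for nm,P in [("lock0",tb(.189,0,.027,0,b)),("lock5",tb(.189,.05,.027,0,b)),("s5",tb(.103,.2,.016,0,b)),("s5d",tb(.077,.2,.016,0,b)),("s4",tb(.077,.1,.016,0,b)),("s3",tb(.077,0,.016,0,b)),("s2",tb(.077,-.1,.016,0,b)),("s3hi",tb(.103,0,.08,0,b)),("s4hi",tb(.103,.1,.08,0,b)),
     ("b1",bn(.364,.29,.014,.289,b)),("b4",bn(.408,.152,.014,.236,b)),("b3",bn(.422,.001,.014,-.01,b)),("b2",bn(.4195,-.14,.014,.174,b)),("b3hi",bn(.422,.001,.12,-.01,b))]:
        out=[]
        for _ in range(14):
            q0=rng.uniform(LO,HI); q0[4]=rng.uniform(-.5,.8); q0[2]=rng.uniform(-.5,.5); q,e=ik(P,q0)
            if e<1e-3: out.append(q)
        out=np.array(out); 
        o=out[out[:,4]<1.5] if len(out) else out
        print(nm,len(out),len(o), o[np.argmin(np.abs(o[:,4])+np.abs(o[:,2]))] if len(o) else "", o[:,4].min() if len(o) else "",o[:,4].max() if len(o) else "")
E
python3 t.py
```

```text
beta 0
lock0 10 10 [-0.11  0.9   0.03  1.47 -0.03  0.77 -1.64] -0.43869175042304687 0.578305895853766
lock5 7 7 [-0.16  0.91 -0.01  1.46  0.01  0.78 -1.75] -0.5474942249324083 0.48569697651977867
s5 8 8 [-0.37  0.94 -0.08  1.59  0.11  0.61 -2.08] -0.8730844889507152 0.6819737797867195
s5d 8 8 [-0.37  0.94 -0.11  1.67  0.16  0.55 -2.14] -0.3692010905502248 0.6296744345456727
s4 11 11 [-0.25  0.91 -0.04  1.76  0.07  0.47 -1.91] -0.389839215885527 0.4317794708505256
s3 5 5 [-0.11  0.9  -0.01  1.79  0.01  0.44 -1.69] -0.1286429073453585 0.8396459274683479
s2 10 10 [ 0.08  0.91 -0.03  1.78  0.06  0.46 -1.56] -0.5039148320666615 0.7869236643414304
s3hi 10 10 [-0.1   0.79 -0.02  1.8   0.02  0.56 -1.71] -0.5844096560318341 0.6301650890975705
s4hi 9 9 [-0.25  0.8  -0.04  1.76  0.05  0.58 -1.9 ] -0.5347066768006146 0.1796033487818112
b1 11 11 [-0.62  1.08 -0.05  1.72 -0.18  0.85 -1.79] -0.6405101285524026 0.46532381923523025
b4 9 9 [-0.31  1.07 -0.15  1.78  0.06  0.81 -1.81] -0.6614121818386943 0.4705769482311195
b3 10 10 [-0.04  1.06 -0.07  1.83  0.01  0.78 -1.68] -0.30115439732058114 0.64541
[... 565 characters left out ...]
521085538 0.4698633338764522
s4 0 0   
s3 2 0   
s2 0 0   
s3hi 9 9 [-0.14  0.74  0.02  2.05  0.21  0.1  -1.9 ] -0.8578442622076726 0.7948159224320274
s4hi 10 10 [-0.39  0.75  0.12  2.01 -0.02  0.13 -1.87] -0.8753481669295462 0.3960168716855082
b1 6 6 [-0.63  0.99 -0.13  1.95  0.    0.45 -1.99] -0.8946615097485813 0.4831032272558524
b4 10 10 [-0.42  0.98 -0.01  2.03 -0.11  0.39 -1.65] -0.8627667161541298 0.6025560870966231
b3 10 10 [-0.06  0.98 -0.05  2.06  0.03  0.36 -1.71] -0.7902606726120857 0.5332803971878854
b2 9 9 [ 0.09  0.99  0.11  2.03 -0.01  0.37 -1.23] -0.5067422926479284 1.0701496045854169
b3hi 9 9 [-0.1   0.77  0.01  2.05 -0.06  0.58 -1.62] -0.5389152051631655 0.4370193674203228
```

```bash
cat > sim.py <<'E'
from fkm import *
def jac(q):
    p,r=fk(q); J=np.zeros((6,7))
    for i in range(7):
        d=np.zeros(7); d[i]=1e-6; p2,r2=fk(q+d); J[:3,i]=(p2-p)/1e-6; J[3:,i]=(r2*r.inv()).as_rotvec()/1e-6
    return J
def go(q,p,r,lam=1e-3,w=None,n=20):
    q=q.copy()
    for _ in range(n):
        p0,r0=fk(q); e=np.r_[p-p0,(r*r0.inv()).as_rotvec()]
        J=jac(q); q=np.clip(q+J.T@np.linalg.solve(J@J.T+lam*np.eye(6),e),LO,HI)
    return q
def roll(q,rows,**k):
    p,r=fk(q)
    for w in rows:
        p=p+r.apply(np.array(w[:3])/100); r=r*R.from_rotvec(w[3:6]); q=go(q,p,r,**k)
    return q
E
python3 - <<'E'
from sim import *
np.set_printoptions(precision=3,suppress=True)
q=[np.array(d[0]) for d in D]
tests=[(2,[[-3,0,0,.06,-.06,0]]*4,3),(3,[[0,0,-1,-.12,0,0]]*4,4),(4,[[0,-1,-.5,-.12,0,0]]*4,5),(5,[[0,0,-1,0,.1,.05]]*4,6)]
for a,rows,b in tests:
    print("obs",q[b]-q[a]); 
    for lam in(1e-5,1e-2): print("  sim",lam,roll(q[a],rows,lam=lam)-q[a])
E
```

```text
obs [ 0.281 -0.006 -0.201  0.116  0.012  0.199  0.16 ]
  sim 1e-05 [ 0.272 -0.011 -0.194  0.118  0.007  0.203  0.164]
  sim 0.01 [ 0.268 -0.011 -0.189  0.118  0.002  0.205  0.17 ]
obs [-0.725  0.066  0.663 -0.018  0.343  0.03  -0.536]
  sim 1e-05 [-0.714  0.067  0.673 -0.012  0.348  0.033 -0.542]
  sim 0.01 [-0.719  0.071  0.683 -0.012  0.332  0.038 -0.525]
obs [-0.41   0.417  0.378 -0.136  0.152  0.237 -0.357]
  sim 1e-05 [-0.423  0.409  0.387 -0.135  0.153  0.238 -0.359]
  sim 0.01 [-0.423  0.41   0.389 -0.135  0.151  0.239 -0.357]
obs [-0.214 -0.017  0.03   0.288 -0.185 -0.491 -0.105]
  sim 1e-05 [-0.216 -0.003  0.022  0.278 -0.188 -0.492 -0.105]
  sim 0.01 [-0.216 -0.004  0.021  0.278 -0.185 -0.492 -0.108]
```

```bash
cat >> sim.py <<'E'
def plan(segs,start=None,q=None):
    p,r=start or cur(); q=np.array(get_state()["q"]) if q is None else q
    np.set_printoptions(precision=3,suppress=True,linewidth=150)
    for (p2,r2),n in segs:
        rel=r.inv()*r2; rv=rel.as_rotvec()/n; t=r.inv().apply(p2-p)
        A=sum(R.from_rotvec(rv*k).as_matrix() for k in range(n)); d=np.linalg.solve(A,t)*100
        row=np.r_[np.round(d,2),np.round(rv,4)]; mx=0; mm=9
        for _ in range(n):
            p=p+r.apply(row[:3]/100); r=r*R.from_rotvec(row[3:]); qn=go(q,p,r,lam=1e-4); mx=max(mx,np.abs(qn-q).max()); q=qn; mm=min(mm,(q-LO).min(),(HI-q).min())
        pe,_=fk(q)
        print(n,"rows:",row,"| q",np.round(q,2),"maxdq %.2f margin %.2f err %.1fmm face %s"%(mx,mm,np.linalg.norm(pe-p2)*1e3,np.round(inface(p)*1e3,1)))
    return q
E
python3 - <<'E'
from sim import *
print("A");plan([(dn(.45,.05,.28,0),10),(tb(.189,0,.12,0,0),10),(tb(.189,0,.027,0,0),5)])
print("B");plan([(dn(.35,.3,.28,0),10),(dn(.5,0,.28,0),10),(tb(.189,0,.12,0,0),10),(tb(.189,0,.027,0,0),5)])
print("C");plan([(dn(.45,.05,.28,0.9),10),(dn(.5,0,.28,0),10),(tb(.189,0,.12,0,0),10),(tb(.189,0,.027,0,0),5)])
print("D");plan([(dn(.45,.05,.28,-.9),10),(dn(.5,0,.28,0),10),(tb(.189,0,.12,0,0),10),(tb(.189,0,.027,0,0),5)])
E
```

```text
A
10 rows: [-0.01   0.51  -0.29   0.069 -0.056 -0.006] | q [-0.72  0.54  0.8   2.05 -0.55  0.78 -1.15] maxdq 0.10 margin 0.16 err 0.1mm face [ 59.5  31.5 270.6]
10 rows: [1.87 0.32 0.66 0.   0.   0.  ] | q [-0.45  0.85  0.69  1.59 -0.63  0.94 -1.11] maxdq 0.05 margin 0.37 err 0.6mm face [188.4  -0.3 119.9]
5 rows: [ 0.94 -0.01  1.6   0.    0.    0.  ] | q [-0.39  1.    0.63  1.49 -0.69  0.89 -1.1 ] maxdq 0.03 margin 0.31 err 0.3mm face [189.1   0.2  27.1]
B
10 rows: [-0.95  -1.78  -1.55   0.069 -0.056 -0.006] | q [-1.4   0.63  1.01  2.03 -0.7   0.88 -1.57] maxdq 0.07 margin 0.21 err 0.7mm face [-27.4 281.6 320.6]
10 rows: [ 1.5  3.   0.   0.   0.  -0. ] | q [-0.61  0.63  0.88  1.93 -0.63  0.88 -0.97] maxdq 0.08 margin 0.31 err 0.6mm face [103.2 -18.  245.6]
10 rows: [ 1.37 -0.18  0.66  0.    0.    0.  ] | q [-0.49  0.88  0.79  1.59 -0.72  0.98 -1.04] maxdq 0.04 margin 0.28 err 0.2mm face [188.8   0.1 120. ]
5 rows: [0.93 0.   1.61 0.   0.   0.  ] | q [-0.43  1.03  0.72  1.49 -0.78  0.93 -1.03] maxdq 0.03 margin 0.22 err 0.2mm face [188.8   0.   27. ]
C
10 rows: [-0.2    0.48  -0.33  
[... 504 characters left out ...]
1.48 -0.58  0.85 -1.19] maxdq 0.03 margin 0.42 err 0.2mm face [189.   -0.1  26.9]
D
10 rows: [ 0.19   0.5   -0.24   0.039 -0.083  0.077] | q [-0.86  0.7   1.17  2.06 -0.81  0.95 -1.72] maxdq 0.10 margin 0.19 err 0.5mm face [ 59.7  31.5 270.3]
10 rows: [ 0.7   0.21 -0.   -0.   -0.   -0.09] | q [-0.6   0.62  0.86  1.93 -0.61  0.87 -0.99] maxdq 0.08 margin 0.21 err 0.4mm face [103.1 -18.4 245.3]
10 rows: [ 1.37 -0.18  0.66  0.   -0.    0.  ] | q [-0.48  0.87  0.77  1.59 -0.7   0.97 -1.05] maxdq 0.04 margin 0.30 err 0.5mm face [188.8  -0.2 119.7]
5 rows: [ 0.93 -0.    1.6   0.   -0.   -0.  ] | q [-0.42  1.02  0.71  1.49 -0.77  0.92 -1.05] maxdq 0.03 margin 0.23 err 0.3mm face [189.   -0.2  27.1]
```

send_rows --motion '[{"x": -0.01,"y": 0.51,"z": -0.29,"rx": 0.069,"ry": -0.056,"rz": -0.006,"jaw": 5},{"x": -0.01,"y": 0.51,"z": -0.29,"rx": 0.069,"ry": -0.056,"rz": -0.006,"jaw": 5},{"x": -0.01,"y": 0.51,"z": -0.29,"rx": 0.069,"ry": -0.056,"rz": -0.006,"jaw": 5},{"x": -0.01,"y": 0.51,"z": -0.29,"rx": 0.069,"ry": -0.056,"rz": -0.006,"jaw": 5},{"x": -0.01,"y": 0.51,"z": -0.29,"rx": 0.069,"ry": -0.056,"rz": -0.006,"jaw": 5}]'

```text
clock: 8.65
tool_pos: [0.4576, 0.0719, 0.2635]
eef_rot: [0.975, -0.016, 0.14, 0.171]
contact_force: [0.4, 0.3, -0.5]
opening: 0.566
finger_force: 0.0
```

send_rows --motion '[{"x": -0.01,"y": 0.51,"z": -0.29,"rx": 0.069,"ry": -0.056,"rz": -0.006,"jaw": 5},{"x": -0.01,"y": 0.51,"z": -0.29,"rx": 0.069,"ry": -0.056,"rz": -0.006,"jaw": 5},{"x": -0.01,"y": 0.51,"z": -0.29,"rx": 0.069,"ry": -0.056,"rz": -0.006,"jaw": 5},{"x": -0.01,"y": 0.51,"z": -0.29,"rx": 0.069,"ry": -0.056,"rz": -0.006,"jaw": 5},{"x": -0.01,"y": 0.51,"z": -0.29,"rx": 0.069,"ry": -0.056,"rz": -0.006,"jaw": 5}]'

```text
clock: 9.15
tool_pos: [0.4537, 0.0494, 0.2835]
eef_rot: [1.0, -0.002, 0.003, -0.001]
contact_force: [0.6, 0.2, 0.0]
opening: 0.569
finger_force: 0.0
```

send_rows --motion '[{"x": 1.87,"y": 0.32,"z": 0.66,"rx": 0,"ry": 0,"rz": 0,"jaw": 5},{"x": 1.87,"y": 0.32,"z": 0.66,"rx": 0,"ry": 0,"rz": 0,"jaw": 5},{"x": 1.87,"y": 0.32,"z": 0.66,"rx": 0,"ry": 0,"rz": 0,"jaw": 5},{"x": 1.87,"y": 0.32,"z": 0.66,"rx": 0,"ry": 0,"rz": 0,"jaw": 5},{"x": 1.87,"y": 0.32,"z": 0.66,"rx": 0,"ry": 0,"rz": 0,"jaw": 5}]'

```text
clock: 9.65
tool_pos: [0.5478, 0.0325, 0.2501]
eef_rot: [1.0, -0.002, 0.003, 0.001]
contact_force: [0.4, -0.3, 0.5]
opening: 0.568
finger_force: 0.0
```

send_rows --motion '[{"x": 1.87,"y": 0.32,"z": 0.66,"rx": 0,"ry": 0,"rz": 0,"jaw": 5},{"x": 1.87,"y": 0.32,"z": 0.66,"rx": 0,"ry": 0,"rz": 0,"jaw": 5},{"x": 1.87,"y": 0.32,"z": 0.66,"rx": 0,"ry": 0,"rz": 0,"jaw": 5},{"x": 1.87,"y": 0.32,"z": 0.66,"rx": 0,"ry": 0,"rz": 0,"jaw": 5},{"x": 0,"y": 0,"z": 0,"rx": 0,"ry": 0,"rz": 0,"jaw": 5}]'

```text
clock: 10.15
tool_pos: [0.6233, 0.0188, 0.2234]
eef_rot: [1.0, -0.002, 0.004, 0.002]
contact_force: [-0.4, 0.5, -0.0]
opening: 0.565
finger_force: 0.0
```

Run:
```python
from sim import *
show()
plan([(tb(.189,0,.1,0,0),5),(tb(.187,0,.030,0,0),5)])
```

```text
t 10.15 pos [0.6233 0.0188 0.2234] face(mm) [181.1972   0.6294 134.8858] rotface [-0.0061  0.5164  0.0003] yaw -0.0036419081653940658 F [-0.3591  0.5173 -0.0451] open(mm) 49.73745448488198 ff 0.0
5 rows: [ 0.48   0.01   0.53   0.001 -0.001 -0.   ] | q [-0.43  0.88  0.68  1.57 -0.65  0.93 -1.11] maxdq 0.01 margin 0.35 err 0.1mm face [188.9   0.  100. ]
5 rows: [ 0.67  0.    1.23 -0.   -0.   -0.  ] | q [-0.39  0.99  0.63  1.5  -0.7   0.89 -1.1 ] maxdq 0.02 margin 0.30 err 0.2mm face [187.2   0.   30. ]
```

send_rows --motion '[{"x": 0.48,"y": 0.01,"z": 0.53,"rx": 0.001,"ry": -0.001,"rz": 0,"jaw": 5},{"x": 0.48,"y": 0.01,"z": 0.53,"rx": 0.001,"ry": -0.001,"rz": 0,"jaw": 5},{"x": 0.48,"y": 0.01,"z": 0.53,"rx": 0.001,"ry": -0.001,"rz": 0,"jaw": 5},{"x": 0.48,"y": 0.01,"z": 0.53,"rx": 0.001,"ry": -0.001,"rz": 0,"jaw": 5},{"x": 0.48,"y": 0.01,"z": 0.53,"rx": 0.001,"ry": -0.001,"rz": 0,"jaw": 5}]'

```text
clock: 10.65
tool_pos: [0.6449, 0.0216, 0.1956]
eef_rot: [1.0, -0.001, -0.001, -0.0]
contact_force: [-0.1, -0.3, -0.8]
opening: 0.567
finger_force: 0.0
```

send_rows --motion '[{"x": 0.67,"y": 0,"z": 1.23,"rx": 0,"ry": 0,"rz": 0,"jaw": 5},{"x": 0.67,"y": 0,"z": 1.23,"rx": 0,"ry": 0,"rz": 0,"jaw": 5},{"x": 0.67,"y": 0,"z": 1.23,"rx": 0,"ry": 0,"rz": 0,"jaw": 5},{"x": 0.67,"y": 0,"z": 1.23,"rx": 0,"ry": 0,"rz": 0,"jaw": 5},{"x": 0.67,"y": 0,"z": 1.23,"rx": 0,"ry": 0,"rz": 0,"jaw": 5}]'

```text
clock: 11.15
tool_pos: [0.6786, 0.0213, 0.1331]
eef_rot: [1.0, -0.001, -0.001, 0.0]
contact_force: [-0.6, 0.1, 0.2]
opening: 0.566
finger_force: 0.0
```

send_rows --motion '[{"x": 0,"y": 0,"z": 0,"rx": 0,"ry": 0,"rz": 0,"jaw": 3},{"x": 0,"y": 0,"z": 0,"rx": 0,"ry": 0,"rz": 0,"jaw": 1},{"x": 0,"y": 0,"z": 0,"rx": 0,"ry": 0,"rz": 0,"jaw": 1},{"x": 0,"y": 0,"z": 0,"rx": 0,"ry": 0,"rz": 0,"jaw": 1},{"x": 0,"y": 0,"z": 0,"rx": 0,"ry": 0,"rz": 0,"jaw": 1}]' --grip_force 15

```text
clock: 11.65
tool_pos: [0.6783, 0.0213, 0.1353]
eef_rot: [1.0, -0.001, -0.0, 0.0]
contact_force: [-0.2, -0.2, 1.4]
opening: 0.181
finger_force: 15.0
```

Run:
```python
from sim import *
show()
```

```text
t 11.65 pos [0.6783 0.0213 0.1353] face(mm) [184.8081   3.1122  31.0379] rotface [-0.0014  0.5238  0.0006] yaw -0.0021919872162742423 F [-0.1688 -0.2198  1.4061] open(mm) 15.915600880780731 ff 15.000693392939866
```

send_rows --motion '[{"x": 0,"y": -0.8,"z": 0,"rx": 0,"ry": 0,"rz": 0,"jaw": 1},{"x": 0,"y": -0.8,"z": 0,"rx": 0,"ry": 0,"rz": 0,"jaw": 1},{"x": 0,"y": -0.8,"z": 0,"rx": 0,"ry": 0,"rz": 0,"jaw": 1},{"x": 0,"y": -0.8,"z": 0,"rx": 0,"ry": 0,"rz": 0,"jaw": 1},{"x": 0,"y": -0.8,"z": 0,"rx": 0,"ry": 0,"rz": 0,"jaw": 1}]'

```text
clock: 12.15
tool_pos: [0.6785, 0.062, 0.1353]
eef_rot: [1.0, -0.001, -0.0, 0.0]
contact_force: [-1.2, -3.0, 5.2]
opening: 0.179
finger_force: 15.0
```

send_rows --motion '[{"x": 0,"y": -0.2,"z": 0,"rx": 0,"ry": 0,"rz": 0,"jaw": 1},{"x": 0,"y": -0.2,"z": 0,"rx": 0,"ry": 0,"rz": 0,"jaw": 1},{"x": 0,"y": -0.2,"z": 0,"rx": 0,"ry": 0,"rz": 0,"jaw": 1},{"x": 0,"y": -0.2,"z": 0,"rx": 0,"ry": 0,"rz": 0,"jaw": 1},{"x": 0,"y": 0,"z": 0,"rx": 0,"ry": 0,"rz": 0,"jaw": 1}]'

```text
clock: 12.65
tool_pos: [0.6785, 0.069, 0.1353]
eef_rot: [1.0, -0.001, -0.0, 0.001]
contact_force: [-2.0, -2.7, 5.7]
opening: 0.183
finger_force: 15.0
```

send_rows --motion '[{"x": 0,"y": -0.2,"z": 0,"rx": 0,"ry": 0,"rz": 0,"jaw": 1},{"x": 0,"y": -0.2,"z": 0,"rx": 0,"ry": 0,"rz": 0,"jaw": 1},{"x": 0,"y": 0,"z": 0,"rx": 0,"ry": 0,"rz": 0,"jaw": 1},{"x": 0,"y": 0,"z": 0,"rx": 0,"ry": 0,"rz": 0,"jaw": 1},{"x": 0,"y": 0,"z": 0,"rx": 0,"ry": 0,"rz": 0,"jaw": 1}]'

```text
clock: 13.15
tool_pos: [0.6786, 0.0691, 0.1352]
eef_rot: [1.0, -0.002, 0.0, 0.003]
contact_force: [-0.3, -9.6, 3.5]
opening: 0.178
finger_force: 15.0
```

Run:
```python
from sim import *
show()
```

```text
t 13.15 pos [0.6786 0.0691 0.1352] face(mm) [184.8415  50.918   30.8866] rotface [-0.0086  0.5233  0.0001] yaw -0.0045284991371392445 F [-0.2921 -9.5727  3.5116] open(mm) 15.713925273635558 ff 15.030559217557311
```

```bash
sed -i 's/FX=np.array(.*/FX=np.array([.5338,.0196,.016]); FY=-.0028/' mv.py
cat >> mv.py <<'E'
PQ={1:(.3636,.2898,.2891),4:(.4082,.1520,.2356),3:(.4218,.0011,-.0095),2:(.4195,-.1400,.1743)}
SY={1:.2,4:.1,3:0.,2:-.1}
BETA=0.
def grasp(n,h,dx=-.003):
    x,y,w=PQ[n]; return bn(x+dx*np.cos(w),y+dx*np.sin(w),h,w)
def hang(n,px,h,dx=-.003,y=0): return tb(px+dx,SY[n]+y,h)
E
python3 - <<'E'
from sim import *
q=np.array(get_state()["q"])
u=(cur()[0]+[-.02,0,.12],cur()[1])
q=plan([(u,5),(grasp(3,.12),20),(grasp(3,.016),10)])
st=grasp(3,.016)
for n in (3,4,1,2):
    q=plan([(grasp(n,.14),5),(hang(n,.103,.12),20),(hang(n,.103,.052),5),(hang(n,.103,.017),5),(hang(n,.077,.017),5),(hang(n,.077,.10),5)],start=st,q=q)
    m={3:4,4:1,1:2,2:3}[n]
    q=plan([(grasp(m,.14),20),(grasp(m,.016),10)],start=hang(n,.077,.10),q=q); st=grasp(m,.016)
E
```

```text
5 rows: [-0.4   0.02 -2.4   0.    0.    0.  ] | q [-0.53  0.84  0.74  1.46 -0.6   1.07 -1.24] maxdq 0.04 margin 0.32 err 0.1mm face [227.5  50.  144.8]
20 rows: [-1.     0.34   0.96   0.    -0.026  0.   ] | q [-0.42  0.99  0.63  1.86 -0.54  1.06 -1.05] maxdq 0.02 margin 0.40 err 1.4mm face [-46.7 -17.5 147.2]
10 rows: [ 0.51  0.01  0.91 -0.    0.   -0.  ] | q [-0.38  1.15  0.54  1.86 -0.65  0.9  -0.99] maxdq 0.02 margin 0.35 err 0.5mm face [-100.   -18.7   57.6]
5 rows: [-1.24  0.   -2.15  0.    0.    0.  ] | q [-0.43  0.96  0.65  1.86 -0.52  1.09 -1.05] maxdq 0.04 margin 0.38 err 0.1mm face [-37.4 -18.6 164.9]
20 rows: [ 0.65  -0.1   -0.34  -0.     0.026 -0.   ] | q [-0.47  0.81  0.63  1.86 -0.72  0.71 -0.99] maxdq 0.02 margin 0.28 err 1.0mm face [100.5   0.9 119.8]
5 rows: [ 0.67  0.02  1.18 -0.   -0.    0.  ] | q [-0.41  0.92  0.57  1.79 -0.77  0.66 -0.97] maxdq 0.02 margin 0.23 err 0.1mm face [100.   -0.1  51.9]
5 rows: [ 0.35 -0.    0.61 -0.    0.    0.  ] | q [-0.39  0.98  0.54  1.75 -0.79  0.65 -0.96] maxdq 0.01 margin 0.21 err 0.3mm face [99.9 -0.1 16.8]
5 rows: [-0.45 -0.   
[... 3593 characters left out ...]
2  1.73 -0.76  0.64 -0.84] maxdq 0.01 margin 0.24 err 0.4mm face [100.  -99.8  16.7]
5 rows: [-0.45  0.    0.26  0.   -0.    0.  ] | q [-0.2   0.97  0.48  1.8  -0.79  0.57 -0.79] maxdq 0.02 margin 0.21 err 0.4mm face [ 74.  -99.8  16.7]
5 rows: [-0.83  0.   -1.44  0.   -0.    0.  ] | q [-0.24  0.83  0.54  1.9  -0.73  0.62 -0.8 ] maxdq 0.03 margin 0.22 err 0.3mm face [ 74.1 -99.8  99.8]
20 rows: [-0.63  -0.4    0.16   0.    -0.026  0.   ] | q [-0.43  0.96  0.65  1.85 -0.52  1.09 -1.06] maxdq 0.03 margin 0.28 err 1.3mm face [-37.1 -19.5 164.1]
10 rows: [ 0.61 -0.01  1.07  0.    0.   -0.  ] | q [-0.38  1.15  0.54  1.85 -0.64  0.9  -1.  ] maxdq 0.02 margin 0.36 err 0.4mm face [-99.3 -18.7  57.8]
```

send_rows --motion '[{"x": 0,"y": 0,"z": 0,"rx": 0,"ry": 0,"rz": 0,"jaw": 4},{"x": 0,"y": 0,"z": 0,"rx": 0,"ry": 0,"rz": 0,"jaw": 4},{"x": 0,"y": 0,"z": 0,"rx": 0,"ry": 0,"rz": 0,"jaw": 4},{"x": 0,"y": 0,"z": -2,"rx": 0,"ry": 0,"rz": 0,"jaw": 4},{"x": 0,"y": 0,"z": -2,"rx": 0,"ry": 0,"rz": 0,"jaw": 4}]'

```text
clock: 13.65
tool_pos: [0.6775, 0.0752, 0.1738]
eef_rot: [1.0, -0.0, -0.002, -0.001]
contact_force: [-0.1, 0.7, 1.8]
opening: 0.45
finger_force: 0.0
```

send_rows --motion '[{"x": -0.5,"y": 0,"z": -2.4,"rx": 0,"ry": 0,"rz": 0,"jaw": 4},{"x": -0.5,"y": 0,"z": -2.4,"rx": 0,"ry": 0,"rz": 0,"jaw": 4},{"x": -0.5,"y": 0,"z": -2.4,"rx": 0,"ry": 0,"rz": 0,"jaw": 6},{"x": -1,"y": 0,"z": -1,"rx": 0,"ry": 0,"rz": 0,"jaw": 8},{"x": 0,"y": 0,"z": 0,"rx": 0,"ry": 0,"rz": 0,"jaw": 8}]'

```text
clock: 14.15
tool_pos: [0.6528, 0.0742, 0.2576]
eef_rot: [1.0, -0.001, -0.0, -0.001]
contact_force: [0.3, -0.6, 0.2]
opening: 0.7
finger_force: 0.0
```

Run:
```python
from sim import *
show()
s=snapshot("top");save(s,"top2")
plan([(grasp(3,.12),15),(grasp(3,.016),5)])
```

```text
t 14.15 pos [0.6528 0.0742 0.2576] face(mm) [223.6845  55.2466 149.751 ] rotface [0.     0.5238 0.001 ] yaw -0.0014233662695096148 F [ 0.2789 -0.6384  0.195 ] open(mm) 61.701384922280695 ff 0.0
15 rows: [-1.3    0.5    1.27   0.    -0.035  0.001] | q [-0.42  0.99  0.63  1.86 -0.54  1.06 -1.04] maxdq 0.03 margin 0.40 err 1.0mm face [-46.7 -19.  147.5]
5 rows: [ 1.03 -0.01  1.82 -0.    0.    0.  ] | q [-0.38  1.15  0.54  1.86 -0.65  0.9  -0.99] maxdq 0.03 margin 0.35 err 0.3mm face [-99.8 -18.6  57.4]
```

View pics/top2.png

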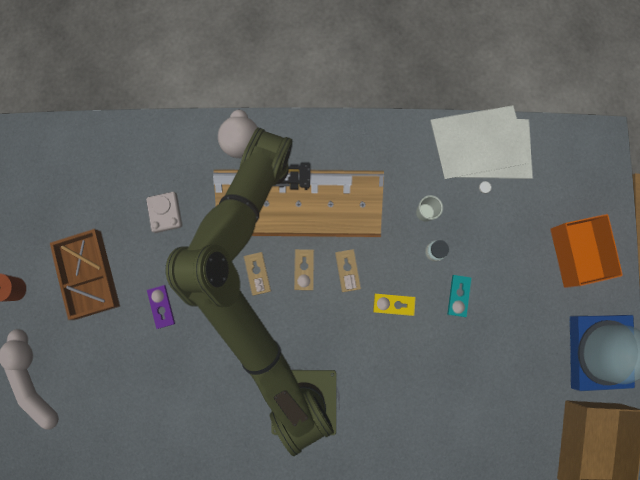

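send_rows --motion '[{"x": -1.3,"y": 0.5,"z": 1.27,"rx": 0,"ry": -0.035,"rz": 0.001,"jaw": 8},{"x": -1.3,"y": 0.5,"z": 1.27,"rx": 0,"ry": -0.035,"rz": 0.001,"jaw": 8},{"x": -1.3,"y": 0.5,"z": 1.27,"rx": 0,"ry": -0.035,"rz": 0.001,"jaw": 8},{"x": -1.3,"y": 0.5,"z": 1.27,"rx": 0,"ry": -0.035,"rz": 0.001,"jaw": 8},{"x": -1.3,"y": 0.5,"z": 1.27,"rx": 0,"ry": -0.035,"rz": 0.001,"jaw": 8}]'

```text
clock: 14.7
tool_pos: [0.5824, 0.0479, 0.1963]
eef_rot: [0.996, -0.004, -0.09, 0.0]
contact_force: [-0.1, 0.1, -0.7]
opening: 0.907
finger_force: 0.0
```

send_rows --motion '[{"x": -1.3,"y": 0.5,"z": 1.27,"rx": 0,"ry": -0.035,"rz": 0.001,"jaw": 8},{"x": -1.3,"y": 0.5,"z": 1.27,"rx": 0,"ry": -0.035,"rz": 0.001,"jaw": 8},{"x": -1.3,"y": 0.5,"z": 1.27,"rx": 0,"ry": -0.035,"rz": 0.001,"jaw": 8},{"x": -1.3,"y": 0.5,"z": 1.27,"rx": 0,"ry": -0.035,"rz": 0.001,"jaw": 8},{"x": -1.3,"y": 0.5,"z": 1.27,"rx": 0,"ry": -0.035,"rz": 0.001,"jaw": 8}]'

```text
clock: 15.2
tool_pos: [0.5041, 0.0239, 0.1517]
eef_rot: [0.984, -0.006, -0.176, -0.0]
contact_force: [-0.0, -0.1, -0.6]
opening: 0.905
finger_force: 0.0
```

send_rows --motion '[{"x": -1.3,"y": 0.5,"z": 1.27,"rx": 0,"ry": -0.035,"rz": 0.001,"jaw": 8},{"x": -1.3,"y": 0.5,"z": 1.27,"rx": 0,"ry": -0.035,"rz": 0.001,"jaw": 8},{"x": -1.3,"y": 0.5,"z": 1.27,"rx": 0,"ry": -0.035,"rz": 0.001,"jaw": 8},{"x": -1.3,"y": 0.5,"z": 1.27,"rx": 0,"ry": -0.035,"rz": 0.001,"jaw": 8},{"x": -1.3,"y": 0.5,"z": 1.27,"rx": 0,"ry": -0.035,"rz": 0.001,"jaw": 8}]'

```text
clock: 15.7
tool_pos: [0.4185, -0.0, 0.1206]
eef_rot: [0.965, -0.008, -0.261, -0.0]
contact_force: [0.3, -0.2, -0.0]
opening: 0.909
finger_force: 0.0
```

send_rows --motion '[{"x": 0.5,"y": 0,"z": 0.9,"rx": 0,"ry": 0,"rz": 0,"jaw": 8},{"x": 0.5,"y": 0,"z": 0.9,"rx": 0,"ry": 0,"rz": 0,"jaw": 8},{"x": 0.5,"y": 0,"z": 0.9,"rx": 0,"ry": 0,"rz": 0,"jaw": 8},{"x": 0.5,"y": 0,"z": 0.9,"rx": 0,"ry": 0,"rz": 0,"jaw": 8},{"x": 0,"y": 0,"z": 0,"rx": 0,"ry": 0,"rz": 0,"jaw": 8}]'

```text
clock: 16.2
tool_pos: [0.4188, 0.0006, 0.0785]
eef_rot: [0.965, -0.008, -0.261, -0.0]
contact_force: [0.7, -0.9, 0.5]
opening: 0.913
finger_force: 0.0
```

Run:
```python
from sim import *
show()
s=snapshot("side"); crop(s,"s2",240,160,420,320,3.7)
plan([(grasp(3,.05),5),(grasp(3,.016),5)])
```

```text
t 16.2 pos [0.4188 0.0006 0.0785] face(mm) [-68.3123 -19.2155 111.6702] rotface [-0.0055  1.0513 -0.014 ] yaw -0.018048380673859575 F [ 0.727  -0.9221  0.4987] open(mm) 80.40006276794178 ff 0.0
5 rows: [ 0.29  -0.02   0.51   0.     0.001 -0.002] | q [-0.39  1.1   0.57  1.86 -0.61  0.95 -1.01] maxdq 0.01 margin 0.39 err 0.2mm face [-82.7 -18.5  86.9]
5 rows: [ 0.34  0.    0.59 -0.    0.   -0.  ] | q [-0.38  1.15  0.54  1.86 -0.65  0.9  -0.99] maxdq 0.01 margin 0.35 err 0.3mm face [-99.7 -18.6  57.4]
```

View pics/s2.png

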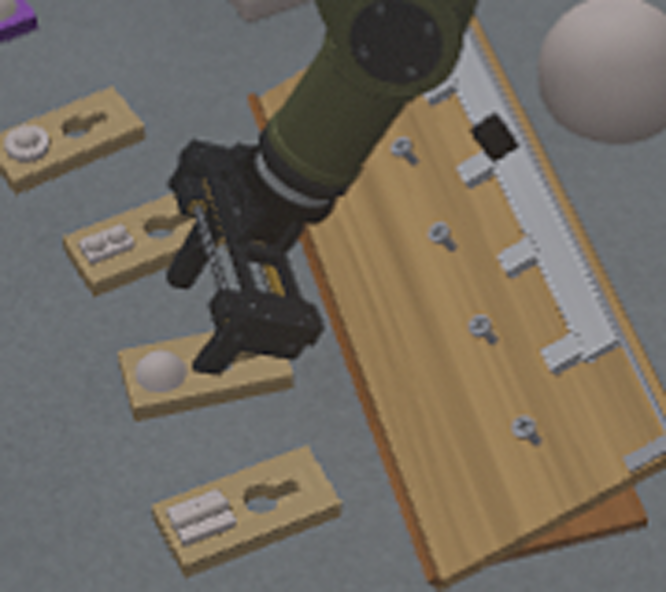

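send_rows --motion '[{"x": 0.29,"y": -0.02,"z": 0.51,"rx": 0,"ry": 0.001,"rz": -0.002,"jaw": 8},{"x": 0.29,"y": -0.02,"z": 0.51,"rx": 0,"ry": 0.001,"rz": -0.002,"jaw": 8},{"x": 0.29,"y": -0.02,"z": 0.51,"rx": 0,"ry": 0.001,"rz": -0.002,"jaw": 8},{"x": 0.29,"y": -0.02,"z": 0.51,"rx": 0,"ry": 0.001,"rz": -0.002,"jaw": 8},{"x": 0.29,"y": -0.02,"z": 0.51,"rx": 0,"ry": 0.001,"rz": -0.002,"jaw": 8}]'

```text
clock: 16.75
tool_pos: [0.4189, 0.0012, 0.05]
eef_rot: [0.966, -0.004, -0.258, -0.001]
contact_force: [0.4, 0.6, -0.8]
opening: 0.911
finger_force: 0.0
```

send_rows --motion '[{"x": 0.34,"y": 0,"z": 0.59,"rx": 0,"ry": 0,"rz": 0,"jaw": 8},{"x": 0.34,"y": 0,"z": 0.59,"rx": 0,"ry": 0,"rz": 0,"jaw": 8},{"x": 0.34,"y": 0,"z": 0.59,"rx": 0,"ry": 0,"rz": 0,"jaw": 8},{"x": 0.34,"y": 0,"z": 0.59,"rx": 0,"ry": 0,"rz": 0,"jaw": 8},{"x": 0.34,"y": 0,"z": 0.59,"rx": 0,"ry": 0,"rz": 0,"jaw": 8}]'

```text
clock: 17.25
tool_pos: [0.4189, 0.0012, 0.0158]
eef_rot: [0.966, -0.004, -0.258, -0.001]
contact_force: [-0.6, -0.5, 0.2]
opening: 0.908
finger_force: 0.0
```

send_rows --motion '[{"x": 0,"y": 0,"z": 0,"rx": 0,"ry": 0,"rz": 0,"jaw": 8},{"x": 0,"y": 0,"z": 0,"rx": 0,"ry": 0,"rz": 0,"jaw": 5},{"x": 0,"y": 0,"z": 0,"rx": 0,"ry": 0,"rz": 0,"jaw": 5},{"x": 0,"y": 0,"z": 0,"rx": 0,"ry": 0,"rz": 0,"jaw": 5},{"x": 0,"y": 0,"z": 0,"rx": 0,"ry": 0,"rz": 0,"jaw": 5}]' --grip_force 35

```text
clock: 17.75
tool_pos: [0.4191, 0.0012, 0.0167]
eef_rot: [0.966, -0.004, -0.257, -0.001]
contact_force: [0.1, 0.2, 1.6]
opening: 0.676
finger_force: 35.0
```

Run:
```python
from sim import *
show()
plan([(grasp(3,.14),5),(hang(3,.103,.12),15),(hang(3,.103,.06),5)])
```

```text
t 17.75 pos [0.4191 0.0012 0.0167] face(mm) [-98.9273 -18.6613  57.9142] rotface [-0.0005  1.0443 -0.0056] yaw -0.007270172278527299 F [0.1142 0.2261 1.649 ] open(mm) 59.51719699100793 ff 34.9998810805846
5 rows: [-1.24   0.    -2.14   0.    -0.001  0.   ] | q [-0.43  0.96  0.65  1.86 -0.52  1.09 -1.06] maxdq 0.04 margin 0.38 err 0.3mm face [-37.4 -18.5 165.2]
15 rows: [ 0.86  -0.13  -0.45  -0.     0.035 -0.001] | q [-0.47  0.81  0.63  1.86 -0.72  0.71 -0.99] maxdq 0.03 margin 0.28 err 0.9mm face [ 99.2   0.4 119.8]
5 rows: [ 0.61  0.01  1.03 -0.    0.    0.  ] | q [-0.42  0.91  0.57  1.8  -0.76  0.67 -0.97] maxdq 0.02 margin 0.24 err 0.2mm face [99.9 -0.1 59.9]
```

send_rows --motion '[{"x": -0.62,"y": 0,"z": -1.07,"rx": 0,"ry": 0,"rz": 0,"jaw": 5},{"x": -1.24,"y": 0,"z": -2.14,"rx": 0,"ry": 0,"rz": 0,"jaw": 5},{"x": -1.24,"y": 0,"z": -2.14,"rx": 0,"ry": 0,"rz": 0,"jaw": 5},{"x": -1.24,"y": 0,"z": -2.14,"rx": 0,"ry": 0,"rz": 0,"jaw": 5},{"x": -1.24,"y": 0,"z": -2.14,"rx": 0,"ry": 0,"rz": 0,"jaw": 5}]'

```text
clock: 18.25
tool_pos: [0.4184, 0.0011, 0.1294]
eef_rot: [0.966, -0.004, -0.257, -0.001]
contact_force: [-0.2, 0.8, -1.6]
opening: 0.673
finger_force: 35.0
```

send_rows --motion '[{"x": 0.86,"y": -0.13,"z": -0.45,"rx": 0,"ry": 0.035,"rz": -0.001,"jaw": 5},{"x": 0.86,"y": -0.13,"z": -0.45,"rx": 0,"ry": 0.035,"rz": -0.001,"jaw": 5},{"x": 0.86,"y": -0.13,"z": -0.45,"rx": 0,"ry": 0.035,"rz": -0.001,"jaw": 5},{"x": 0.86,"y": -0.13,"z": -0.45,"rx": 0,"ry": 0.035,"rz": -0.001,"jaw": 5},{"x": 0.86,"y": -0.13,"z": -0.45,"rx": 0,"ry": 0.035,"rz": -0.001,"jaw": 5}]'

```text
clock: 18.75
tool_pos: [0.4674, 0.0075, 0.1287]
eef_rot: [0.985, -0.001, -0.171, -0.002]
contact_force: [-0.0, 0.7, -2.2]
opening: 0.678
finger_force: 35.0
```

send_rows --motion '[{"x": 0.86,"y": -0.13,"z": -0.45,"rx": 0,"ry": 0.035,"rz": -0.001,"jaw": 5},{"x": 0.86,"y": -0.13,"z": -0.45,"rx": 0,"ry": 0.035,"rz": -0.001,"jaw": 5},{"x": 0.86,"y": -0.13,"z": -0.45,"rx": 0,"ry": 0.035,"rz": -0.001,"jaw": 5},{"x": 0.86,"y": -0.13,"z": -0.45,"rx": 0,"ry": 0.035,"rz": -0.001,"jaw": 5},{"x": 0.86,"y": -0.13,"z": -0.45,"rx": 0,"ry": 0.035,"rz": -0.001,"jaw": 5}]'

```text
clock: 19.25
tool_pos: [0.5151, 0.0138, 0.1394]
eef_rot: [0.996, 0.001, -0.084, -0.002]
contact_force: [-0.1, -0.1, -1.3]
opening: 0.678
finger_force: 35.0
```

send_rows --motion '[{"x": 0.86,"y": -0.13,"z": -0.45,"rx": 0,"ry": 0.035,"rz": -0.001,"jaw": 5},{"x": 0.86,"y": -0.13,"z": -0.45,"rx": 0,"ry": 0.035,"rz": -0.001,"jaw": 5},{"x": 0.86,"y": -0.13,"z": -0.45,"rx": 0,"ry": 0.035,"rz": -0.001,"jaw": 5},{"x": 0.86,"y": -0.13,"z": -0.45,"rx": 0,"ry": 0.035,"rz": -0.001,"jaw": 5},{"x": 0.86,"y": -0.13,"z": -0.45,"rx": 0,"ry": 0.035,"rz": -0.001,"jaw": 5}]'

```text
clock: 19.75
tool_pos: [0.56, 0.0204, 0.1576]
eef_rot: [1.0, 0.003, 0.003, -0.002]
contact_force: [0.9, 0.9, -2.0]
opening: 0.679
finger_force: 35.0
```

send_rows --motion '[{"x": 0.6,"y": 0,"z": 1,"rx": 0,"ry": 0,"rz": 0,"jaw": 5},{"x": 0.6,"y": 0,"z": 1,"rx": 0,"ry": 0,"rz": 0,"jaw": 5},{"x": 0.6,"y": 0,"z": 1,"rx": 0,"ry": 0,"rz": 0,"jaw": 5},{"x": 0.6,"y": 0,"z": 1,"rx": 0,"ry": 0,"rz": 0,"jaw": 5},{"x": 0,"y": 0,"z": 0,"rx": 0,"ry": 0,"rz": 0,"jaw": 5}]'

```text
clock: 20.25
tool_pos: [0.5835, 0.0207, 0.1152]
eef_rot: [1.0, 0.003, 0.001, -0.002]
contact_force: [-0.1, -0.0, -2.3]
opening: 0.674
finger_force: 35.0
```

Run:
```python
from sim import *
show()
s=snapshot("side"); crop(s,"s3",300,160,440,300,4.2)
plan([(hang(3,.103,.054),5),(hang(3,.103,.018),5)])
```

```text
t 20.25 pos [0.5835 0.0207 0.1152] face(mm) [92.6167  1.3893 61.0171] rotface [0.0054 0.5223 0.0083] yaw 0.006914157332286887 F [-0.1451 -0.0382 -2.2501] open(mm) 59.36514976796797 ff 34.99988350735293
5 rows: [ 0.2    0.02   0.06  -0.001 -0.     0.002] | q [-0.42  0.92  0.57  1.79 -0.77  0.66 -0.97] maxdq 0.01 margin 0.23 err 0.3mm face [100.    0.2  54.2]
5 rows: [0.36 0.   0.63 0.   0.   0.  ] | q [-0.39  0.98  0.54  1.75 -0.79  0.65 -0.96] maxdq 0.01 margin 0.21 err 0.3mm face [99.9  0.2 18. ]
```

View pics/s3.png

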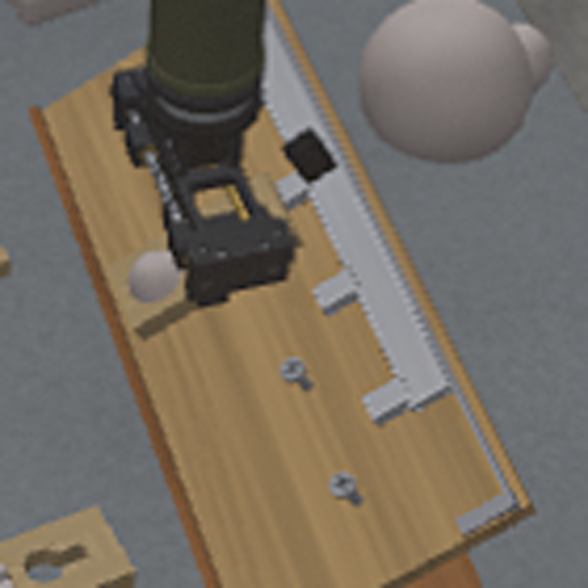

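send_rows --motion '[{"x": 0.2,"y": 0.02,"z": 0.06,"rx": -0.001,"ry": 0,"rz": -0.002,"jaw": 5},{"x": 0.2,"y": 0.02,"z": 0.06,"rx": -0.001,"ry": 0,"rz": -0.002,"jaw": 5},{"x": 0.2,"y": 0.02,"z": 0.06,"rx": -0.001,"ry": 0,"rz": -0.002,"jaw": 5},{"x": 0.2,"y": 0.02,"z": 0.06,"rx": -0.001,"ry": 0,"rz": -0.002,"jaw": 5},{"x": 0.2,"y": 0.02,"z": 0.06,"rx": -0.001,"ry": 0,"rz": -0.002,"jaw": 5}]'

```text
clock: 20.8
tool_pos: [0.5938, 0.0198, 0.1145]
eef_rot: [1.0, 0.008, 0.002, 0.0]
contact_force: [0.1, 0.1, -1.9]
opening: 0.671
finger_force: 35.0
```

Run:
```python
from sim import *
show()
plan([(hang(3,.103,.018),5)])
```

```text
t 20.8 pos [0.5938 0.0198 0.1145] face(mm) [101.2303   0.517   55.2933] rotface [0.0033 0.5194 0.0193] yaw 0.016814397135235186 F [ 0.0859  0.1476 -1.8771] open(mm) 59.12442942230472 ff 34.999874937839195
5 rows: [ 0.35   0.01   0.66   0.    -0.001  0.004] | q [-0.39  0.98  0.54  1.75 -0.79  0.65 -0.96] maxdq 0.01 margin 0.21 err 0.2mm face [100.    0.2  18. ]
```

send_rows --motion '[{"x": 0,"y": 0.05,"z": 0,"rx": 0,"ry": 0.0,"rz": 0.01,"jaw": 5},{"x": 0.35,"y": 0,"z": 0.66,"rx": 0,"ry": 0,"rz": 0.01,"jaw": 5},{"x": 0.35,"y": 0,"z": 0.66,"rx": 0,"ry": 0,"rz": 0,"jaw": 5},{"x": 0.35,"y": 0,"z": 0.66,"rx": 0,"ry": 0,"rz": 0,"jaw": 5},{"x": 0.18,"y": 0,"z": 0.33,"rx": 0,"ry": 0,"rz": 0,"jaw": 5}]'

```text
clock: 21.3
tool_pos: [0.606, 0.0194, 0.0901]
eef_rot: [1.0, -0.002, 0.001, 0.0]
contact_force: [0.2, -0.0, -3.0]
opening: 0.679
finger_force: 35.0
```

send_rows --motion '[{"x": 0.18,"y": 0,"z": 0.33,"rx": 0,"ry": 0,"rz": 0,"jaw": 5},{"x": 0.18,"y": 0,"z": 0.33,"rx": 0,"ry": 0,"rz": 0,"jaw": 5},{"x": 0.1,"y": 0,"z": 0.2,"rx": 0,"ry": 0,"rz": 0,"jaw": 5},{"x": 0,"y": 0,"z": 0,"rx": 0,"ry": 0,"rz": 0,"jaw": 5},{"x": 0,"y": 0,"z": 0,"rx": 0,"ry": 0,"rz": 0,"jaw": 5}]'

```text
clock: 21.8
tool_pos: [0.6106, 0.0192, 0.0828]
eef_rot: [1.0, -0.002, 0.002, 0.0]
contact_force: [-0.4, 0.5, -1.9]
opening: 0.674
finger_force: 35.0
```

Run:
```python
from sim import *
show()
plan([(hang(3,.103,.017),5),(hang(3,.076,.017),5)])
```

```text
t 21.8 pos [0.6106 0.0192 0.0828] face(mm) [99.9568 -0.1599 19.4438] rotface [-0.002   0.5196 -0.0006] yaw -0.0035296454024662635 F [-0.3967  0.5497 -1.9281] open(mm) 59.39016174755308 ff 34.999836781189515
5 rows: [ 0.03  -0.     0.04   0.    -0.001 -0.   ] | q [-0.39  0.98  0.54  1.74 -0.79  0.65 -0.96] maxdq 0.00 margin 0.21 err 0.3mm face [100.3  -0.2  17. ]
5 rows: [-0.47 -0.    0.27  0.   -0.   -0.  ] | q [-0.38  0.98  0.5   1.82 -0.83  0.57 -0.92] maxdq 0.02 margin 0.17 err 0.2mm face [73.2 -0.2 17. ]
```

send_rows --motion '[{"x": 0.03,"y": 0,"z": 0.05,"rx": 0,"ry": 0,"rz": 0,"jaw": 5},{"x": 0.03,"y": 0,"z": 0.05,"rx": 0,"ry": 0,"rz": 0,"jaw": 5},{"x": 0.03,"y": 0,"z": 0.05,"rx": 0,"ry": 0,"rz": 0,"jaw": 5},{"x": 0.03,"y": 0,"z": 0.05,"rx": 0,"ry": 0,"rz": 0,"jaw": 5},{"x": 0,"y": 0,"z": 0,"rx": 0,"ry": 0,"rz": 0,"jaw": 5}]'

```text
clock: 22.3
tool_pos: [0.6118, 0.0192, 0.0807]
eef_rot: [1.0, -0.002, 0.002, 0.0]
contact_force: [0.4, 0.4, -2.1]
opening: 0.675
finger_force: 35.0
```

send_rows --motion '[{"x": -0.47,"y": 0,"z": 0.27,"rx": 0,"ry": 0,"rz": 0,"jaw": 5},{"x": -0.47,"y": 0,"z": 0.27,"rx": 0,"ry": 0,"rz": 0,"jaw": 5},{"x": -0.47,"y": 0,"z": 0.27,"rx": 0,"ry": 0,"rz": 0,"jaw": 5},{"x": -0.47,"y": 0,"z": 0.27,"rx": 0,"ry": 0,"rz": 0,"jaw": 5},{"x": -0.26,"y": 0,"z": 0.15,"rx": 0,"ry": 0,"rz": 0,"jaw": 5}]'

```text
clock: 22.8
tool_pos: [0.5896, 0.0193, 0.068]
eef_rot: [1.0, -0.002, 0.001, 0.0]
contact_force: [-0.1, 0.4, -1.7]
opening: 0.681
finger_force: 35.0
```

send_rows --motion '[{"x": -0.17,"y": 0,"z": 0.1,"rx": 0,"ry": 0,"rz": 0,"jaw": 5},{"x": -0.17,"y": 0,"z": 0.1,"rx": 0,"ry": 0,"rz": 0,"jaw": 5},{"x": 0,"y": 0,"z": 0,"rx": 0,"ry": 0,"rz": 0,"jaw": 5},{"x": 0,"y": 0,"z": 0,"rx": 0,"ry": 0,"rz": 0,"jaw": 5},{"x": 0,"y": 0,"z": 0,"rx": 0,"ry": 0,"rz": 0,"jaw": 5}]'

```text
clock: 23.3
tool_pos: [0.589, 0.0192, 0.0672]
eef_rot: [1.0, -0.002, 0.004, 0.0]
contact_force: [4.9, 1.4, 6.0]
opening: 0.678
finger_force: 35.0
```

Run:
```python
from sim import *
show()
```

```text
t 23.3 pos [0.589  0.0192 0.0672] face(mm) [73.4509 -0.1639 16.7562] rotface [-0.0021  0.5157 -0.0003] yaw -0.003291979882302974 F [4.9473 1.3521 5.9917] open(mm) 59.73988771306299 ff 34.99933612078166
```

send_rows --motion '[{"x": 0,"y": 0,"z": 0,"rx": 0,"ry": 0,"rz": 0,"jaw": 7.2},{"x": 0,"y": 0,"z": 0,"rx": 0,"ry": 0,"rz": 0,"jaw": 7.2},{"x": 0,"y": 0,"z": 0,"rx": 0,"ry": 0,"rz": 0,"jaw": 7.2},{"x": 0,"y": 0,"z": -0.5,"rx": 0,"ry": 0,"rz": 0,"jaw": 7.2},{"x": 0,"y": 0,"z": -1.5,"rx": 0,"ry": 0,"rz": 0,"jaw": 7.2}]'

```text
clock: 23.8
tool_pos: [0.5856, 0.0194, 0.0857]
eef_rot: [1.0, -0.002, 0.0, 0.0]
contact_force: [0.1, 0.0, -0.1]
opening: 0.815
finger_force: 0.0
```

send_rows --motion '[{"x": -1,"y": 0,"z": -2,"rx": 0,"ry": 0,"rz": 0,"jaw": 7.2},{"x": -1,"y": 0,"z": -2,"rx": 0,"ry": 0,"rz": 0,"jaw": 7.2},{"x": -1,"y": 0,"z": -2,"rx": 0,"ry": 0,"rz": 0,"jaw": 8},{"x": -1,"y": 0,"z": -2,"rx": 0,"ry": 0,"rz": 0,"jaw": 8},{"x": 0,"y": 0,"z": 0,"rx": 0,"ry": 0,"rz": 0,"jaw": 8}]'

```text
clock: 24.3
tool_pos: [0.5469, 0.0189, 0.1693]
eef_rot: [1.0, -0.002, 0.004, 0.0]
contact_force: [0.4, -0.8, -0.1]
opening: 0.909
finger_force: 0.0
```

```bash
cat > chk.py <<'E'
from fit import *
import mv
np.set_printoptions(precision=4,suppress=True)
def chk(ns,views=("side",),tag=None):
    for v in views:
        old=pickle.load(open(v+"0.pkl","rb")); s=snapshot(v)
        if tag: save(s,tag+v)
        for n in ns:
            x,y,w=mv.PQ[n]; c=proj(s,R.from_euler("z",w).apply(PL)+[x,y,0]).mean(0)
            try:
                a=mom(blob(old,tan,c,30)); b=mom(blob(s,tan,c,30)); print(v,n,"dpx",b[0]-a[0],"dang",b[1]-a[1],"area",a[2],b[2])
            except Exception as e: print(v,n,"fail",e)
E
python3 - <<'E'
from chk import *
chk([1,2,4],("side","top"),"c1")
from sim import *
show()
plan([(grasp(4,.10),15),(grasp(4,.016),5)])
E
```

```text
side 1 dpx [-0.0166  0.0115] dang -0.00040092206570940814 area 651.375 652.15625
side 2 dpx [-0.0097 -0.0047] dang -0.0007961219232253125 area 987.375 984.34375
side 4 dpx [-0.0382  0.0212] dang 0.001096425219570929 area 739.59375 736.625
top 1 fail min() iterable argument is empty
top 2 dpx [0.0096 0.0052] dang 9.559603106823467e-05 area 761.59375 760.8125
top 4 dpx [2.4153 6.5052] dang 0.17837577313029418 area 760.21875 476.09375
t 24.4 pos [0.5471 0.0196 0.1669] face(mm) [ 86.9594   0.2764 124.0737] rotface [-0.0016  0.5183 -0.0006] yaw -0.0033932562244055977 F [ 0.2206  0.8752 -0.604 ] open(mm) 79.81190436918826 ff 0.0
15 rows: [-0.73  -0.99   0.63  -0.004 -0.035 -0.016] | q [-0.71  1.01  0.57  1.82 -0.56  1.05 -1.14] maxdq 0.03 margin 0.29 err 0.9mm face [-69.8 132.  137.8]
5 rows: [ 0.85  0.01  1.46 -0.    0.    0.  ] | q [-0.68  1.15  0.5   1.81 -0.64  0.93 -1.1 ] maxdq 0.03 margin 0.36 err 0.2mm face [-111.6  131.5   64.4]
```

View pics/c1side.png

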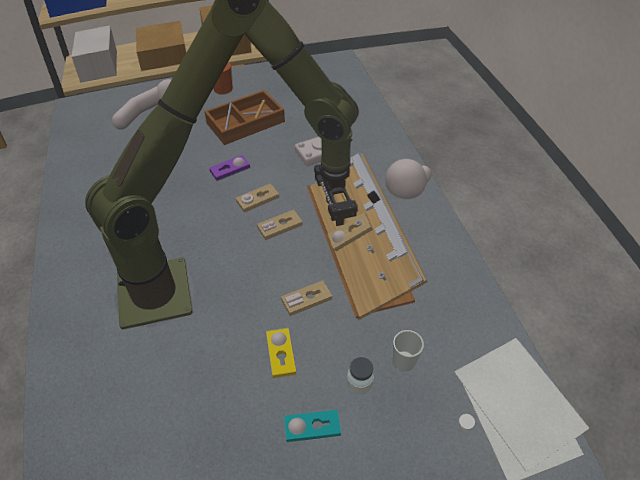

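send_rows --motion '[{"x": -0.73,"y": -0.99,"z": 0.63,"rx": -0.004,"ry": -0.035,"rz": -0.016,"jaw": 8},{"x": -0.73,"y": -0.99,"z": 0.63,"rx": -0.004,"ry": -0.035,"rz": -0.016,"jaw": 8},{"x": -0.73,"y": -0.99,"z": 0.63,"rx": -0.004,"ry": -0.035,"rz": -0.016,"jaw": 8},{"x": -0.73,"y": -0.99,"z": 0.63,"rx": -0.004,"ry": -0.035,"rz": -0.016,"jaw": 8},{"x": -0.73,"y": -0.99,"z": 0.63,"rx": -0.004,"ry": -0.035,"rz": -0.016,"jaw": 8}]'

```text
clock: 24.9
tool_pos: [0.5059, 0.0688, 0.1358]
eef_rot: [0.995, 0.039, -0.087, 0.01]
contact_force: [-0.3, 0.4, 0.2]
opening: 0.908
finger_force: 0.0
```

send_rows --motion '[{"x": -0.73,"y": -0.99,"z": 0.63,"rx": -0.004,"ry": -0.035,"rz": -0.016,"jaw": 8},{"x": -0.73,"y": -0.99,"z": 0.63,"rx": -0.004,"ry": -0.035,"rz": -0.016,"jaw": 8},{"x": -0.73,"y": -0.99,"z": 0.63,"rx": -0.004,"ry": -0.035,"rz": -0.016,"jaw": 8},{"x": -0.73,"y": -0.99,"z": 0.63,"rx": -0.004,"ry": -0.035,"rz": -0.016,"jaw": 8},{"x": -0.73,"y": -0.99,"z": 0.63,"rx": -0.004,"ry": -0.035,"rz": -0.016,"jaw": 8}]'

```text
clock: 25.4
tool_pos: [0.4579, 0.1124, 0.1141]
eef_rot: [0.982, 0.078, -0.173, 0.02]
contact_force: [0.5, -0.0, -0.6]
opening: 0.907
finger_force: 0.0
```

send_rows --motion '[{"x": -0.73,"y": -0.99,"z": 0.63,"rx": -0.004,"ry": -0.035,"rz": -0.016,"jaw": 8},{"x": -0.73,"y": -0.99,"z": 0.63,"rx": -0.004,"ry": -0.035,"rz": -0.016,"jaw": 8},{"x": -0.73,"y": -0.99,"z": 0.63,"rx": -0.004,"ry": -0.035,"rz": -0.016,"jaw": 8},{"x": -0.73,"y": -0.99,"z": 0.63,"rx": -0.004,"ry": -0.035,"rz": -0.016,"jaw": 8},{"x": -0.73,"y": -0.99,"z": 0.63,"rx": -0.004,"ry": -0.035,"rz": -0.016,"jaw": 8}]'

```text
clock: 25.9
tool_pos: [0.4032, 0.1519, 0.0999]
eef_rot: [0.958, 0.117, -0.258, 0.03]
contact_force: [0.4, 0.2, -0.3]
opening: 0.905
finger_force: 0.0
```

send_rows --motion '[{"x": 0.6,"y": 0,"z": 1.04,"rx": 0,"ry": 0,"rz": 0,"jaw": 8},{"x": 0.6,"y": 0,"z": 1.04,"rx": 0,"ry": 0,"rz": 0,"jaw": 8},{"x": 0.6,"y": 0,"z": 1.04,"rx": 0,"ry": 0,"rz": 0,"jaw": 8},{"x": 0,"y": 0,"z": 0,"rx": 0,"ry": 0,"rz": 0,"jaw": 8},{"x": 0,"y": 0,"z": 0,"rx": 0,"ry": 0,"rz": 0,"jaw": 8}]'

```text
clock: 26.4
tool_pos: [0.4041, 0.1508, 0.0638]
eef_rot: [0.959, 0.116, -0.257, 0.03]
contact_force: [0.2, -0.4, 0.6]
opening: 0.908
finger_force: 0.0
```

Run:
```python
from sim import *
show()
plan([(grasp(4,.05),5),(grasp(4,.016),5)])
```

```text
t 26.4 pos [0.4041 0.1508 0.0638] face(mm) [-88.8109 130.9765 106.276 ] rotface [0.0014 1.0427 0.254 ] yaw 0.2417000218493453 F [ 0.1714 -0.4269  0.5884] open(mm) 80.01831534250559 ff 0.0
5 rows: [ 0.16  -0.     0.23  -0.     0.     0.001] | q [-0.69  1.09  0.53  1.82 -0.61  0.97 -1.11] maxdq 0.00 margin 0.39 err 0.2mm face [-94.8 131.3  93.6]
5 rows: [ 0.34 -0.    0.59 -0.   -0.   -0.  ] | q [-0.68  1.15  0.5   1.81 -0.64  0.93 -1.1 ] maxdq 0.01 margin 0.36 err 0.3mm face [-111.8  131.2   64.1]
```

send_rows --motion '[{"x": 0.5,"y": 0,"z": 0.82,"rx": 0,"ry": 0,"rz": 0.001,"jaw": 8},{"x": 0.5,"y": 0,"z": 0.82,"rx": 0,"ry": 0,"rz": 0.001,"jaw": 8},{"x": 0.5,"y": 0,"z": 0.82,"rx": 0,"ry": 0,"rz": 0.001,"jaw": 8},{"x": 0.5,"y": 0,"z": 0.82,"rx": 0,"ry": 0,"rz": 0.001,"jaw": 8},{"x": 0.5,"y": 0,"z": 0.82,"rx": 0,"ry": 0,"rz": 0.001,"jaw": 8}]'

```text
clock: 26.9
tool_pos: [0.4051, 0.1518, 0.0151]
eef_rot: [0.959, 0.114, -0.257, 0.03]
contact_force: [-0.1, -0.1, 0.1]
opening: 0.904
finger_force: 0.0
```

send_rows --motion '[{"x": 0,"y": 0,"z": 0,"rx": 0,"ry": 0,"rz": 0,"jaw": 8},{"x": 0,"y": 0,"z": 0,"rx": 0,"ry": 0,"rz": 0,"jaw": 5},{"x": 0,"y": 0,"z": 0,"rx": 0,"ry": 0,"rz": 0,"jaw": 5},{"x": 0,"y": 0,"z": 0,"rx": 0,"ry": 0,"rz": 0,"jaw": 5},{"x": 0,"y": 0,"z": 0,"rx": 0,"ry": 0,"rz": 0,"jaw": 5}]' --grip_force 35

```text
clock: 27.4
tool_pos: [0.4052, 0.1518, 0.0162]
eef_rot: [0.959, 0.114, -0.257, 0.03]
contact_force: [-0.4, 0.4, 0.5]
opening: 0.673
finger_force: 35.0
```

Run:
```python
from sim import *
show()
plan([(grasp(4,.14),5),(hang(4,.103,.10),15),(hang(4,.103,.054),5)])
```

```text
t 27.4 pos [0.4052 0.1518 0.0162] face(mm) [-111.6199  131.8942   64.516 ] rotface [-0.0005  1.0418  0.2503] yaw 0.23714067260830163 F [-0.3618  0.4357  0.5494] open(mm) 59.307412403948796 ff 34.9989216652466
5 rows: [-1.24  0.01 -2.14 -0.   -0.    0.  ] | q [-0.73  0.95  0.6   1.81 -0.52  1.12 -1.16] maxdq 0.04 margin 0.38 err 0.2mm face [-49.9 131.5 171.7]
15 rows: [ 1.02   0.35  -0.38   0.004  0.035  0.015] | q [-0.63  0.86  0.64  1.81 -0.75  0.73 -1.15] maxdq 0.03 margin 0.25 err 0.3mm face [100.3 100.1 100.1]
5 rows: [ 0.45  0.    0.8   0.   -0.   -0.  ] | q [-0.59  0.94  0.6   1.76 -0.79  0.7  -1.13] maxdq 0.02 margin 0.21 err 0.3mm face [ 99.8 100.1  54.2]
```

send_rows --motion '[{"x": -0.62,"y": 0,"z": -1.07,"rx": 0,"ry": 0,"rz": 0,"jaw": 5},{"x": -1.24,"y": 0,"z": -2.14,"rx": 0,"ry": 0,"rz": 0,"jaw": 5},{"x": -1.24,"y": 0,"z": -2.14,"rx": 0,"ry": 0,"rz": 0,"jaw": 5},{"x": -1.24,"y": 0,"z": -2.14,"rx": 0,"ry": 0,"rz": 0,"jaw": 5},{"x": -1.24,"y": 0,"z": -2.14,"rx": 0,"ry": 0,"rz": 0,"jaw": 5}]'

```text
clock: 27.9
tool_pos: [0.4049, 0.1516, 0.129]
eef_rot: [0.959, 0.114, -0.257, 0.03]
contact_force: [0.7, 0.4, -2.0]
opening: 0.674
finger_force: 35.0
```

send_rows --motion '[{"x": 1.02,"y": 0.35,"z": -0.38,"rx": 0.004,"ry": 0.035,"rz": 0.015,"jaw": 5},{"x": 1.02,"y": 0.35,"z": -0.38,"rx": 0.004,"ry": 0.035,"rz": 0.015,"jaw": 5},{"x": 1.02,"y": 0.35,"z": -0.38,"rx": 0.004,"ry": 0.035,"rz": 0.015,"jaw": 5},{"x": 1.02,"y": 0.35,"z": -0.38,"rx": 0.004,"ry": 0.035,"rz": 0.015,"jaw": 5},{"x": 1.02,"y": 0.35,"z": -0.38,"rx": 0.004,"ry": 0.035,"rz": 0.015,"jaw": 5}]'

```text
clock: 28.4
tool_pos: [0.4621, 0.1452, 0.1215]
eef_rot: [0.982, 0.077, -0.171, 0.02]
contact_force: [-0.0, -0.0, -2.6]
opening: 0.676
finger_force: 35.0
```

send_rows --motion '[{"x": 1.02,"y": 0.35,"z": -0.38,"rx": 0.004,"ry": 0.035,"rz": 0.015,"jaw": 5},{"x": 1.02,"y": 0.35,"z": -0.38,"rx": 0.004,"ry": 0.035,"rz": 0.015,"jaw": 5},{"x": 1.02,"y": 0.35,"z": -0.38,"rx": 0.004,"ry": 0.035,"rz": 0.015,"jaw": 5},{"x": 1.02,"y": 0.35,"z": -0.38,"rx": 0.004,"ry": 0.035,"rz": 0.015,"jaw": 5},{"x": 1.02,"y": 0.35,"z": -0.38,"rx": 0.004,"ry": 0.035,"rz": 0.015,"jaw": 5}]'

```text
clock: 28.9
tool_pos: [0.5183, 0.1351, 0.1269]
eef_rot: [0.996, 0.04, -0.084, 0.01]
contact_force: [0.2, -0.2, -1.0]
opening: 0.679
finger_force: 35.0
```

send_rows --motion '[{"x": 1.02,"y": 0.35,"z": -0.38,"rx": 0.004,"ry": 0.035,"rz": 0.015,"jaw": 5},{"x": 1.02,"y": 0.35,"z": -0.38,"rx": 0.004,"ry": 0.035,"rz": 0.015,"jaw": 5},{"x": 1.02,"y": 0.35,"z": -0.38,"rx": 0.004,"ry": 0.035,"rz": 0.015,"jaw": 5},{"x": 1.02,"y": 0.35,"z": -0.38,"rx": 0.004,"ry": 0.035,"rz": 0.015,"jaw": 5},{"x": 1.02,"y": 0.35,"z": -0.38,"rx": 0.004,"ry": 0.035,"rz": 0.015,"jaw": 5}]'

```text
clock: 29.4
tool_pos: [0.5717, 0.1204, 0.1409]
eef_rot: [1.0, 0.003, 0.003, -0.001]
contact_force: [-1.1, -0.6, -2.0]
opening: 0.677
finger_force: 35.0
```

send_rows --motion '[{"x": 0.4,"y": 0,"z": 0.7,"rx": 0,"ry": 0,"rz": 0,"jaw": 5},{"x": 0.4,"y": 0,"z": 0.7,"rx": 0,"ry": 0,"rz": 0,"jaw": 5},{"x": 0.4,"y": 0,"z": 0.7,"rx": 0,"ry": 0,"rz": 0,"jaw": 5},{"x": 0,"y": 0,"z": 0,"rx": 0,"ry": 0,"rz": 0,"jaw": 5},{"x": 0,"y": 0,"z": 0,"rx": 0,"ry": 0,"rz": 0,"jaw": 5}]'

```text
clock: 29.9
tool_pos: [0.5827, 0.1209, 0.119]
eef_rot: [1.0, 0.003, 0.001, -0.0]
contact_force: [-0.5, -0.5, -1.4]
opening: 0.676
finger_force: 35.0
```

Run:
```python
from sim import *
show()
plan([(hang(4,.103,.054),5),(hang(4,.103,.0175),5),(hang(4,.076,.0175),5)])
```

```text
t 29.9 pos [0.5827 0.1209 0.119 ] face(mm) [ 93.5118 101.5198  64.7241] rotface [0.0017 0.5211 0.0092] yaw 0.006791272864740546 F [-0.4794 -0.4592 -1.436 ] open(mm) 59.5913956779383 ff 34.9988714751089
5 rows: [ 0.22   0.03   0.12   0.    -0.001  0.002] | q [-0.59  0.94  0.6   1.76 -0.79  0.7  -1.13] maxdq 0.01 margin 0.21 err 0.1mm face [100.1 100.1  54. ]
5 rows: [0.36 0.   0.63 0.   0.   0.  ] | q [-0.56  1.    0.57  1.71 -0.81  0.68 -1.12] maxdq 0.01 margin 0.19 err 0.3mm face [ 99.9 100.1  17.8]
5 rows: [-0.46  0.    0.27  0.    0.    0.  ] | q [-0.56  0.99  0.53  1.78 -0.85  0.61 -1.08] maxdq 0.02 margin 0.15 err 0.2mm face [ 73.2 100.1  17.6]
```

send_rows --motion '[{"x": 0.22,"y": 0.03,"z": 0.12,"rx": 0,"ry": -0.001,"rz": 0.002,"jaw": 5},{"x": 0.22,"y": 0.03,"z": 0.12,"rx": 0,"ry": -0.001,"rz": 0.002,"jaw": 5},{"x": 0.22,"y": 0.03,"z": 0.12,"rx": 0,"ry": -0.001,"rz": 0.002,"jaw": 5},{"x": 0.22,"y": 0.03,"z": 0.12,"rx": 0,"ry": -0.001,"rz": 0.002,"jaw": 5},{"x": 0.22,"y": 0.03,"z": 0.12,"rx": 0,"ry": -0.001,"rz": 0.002,"jaw": 5}]'

```text
clock: 30.4
tool_pos: [0.5942, 0.1193, 0.1136]
eef_rot: [1.0, -0.002, -0.001, -0.001]
contact_force: [0.1, -0.2, -2.1]
opening: 0.681
finger_force: 35.0
```

send_rows --motion '[{"x": 0.36,"y": 0,"z": 0.63,"rx": 0,"ry": 0,"rz": 0,"jaw": 5},{"x": 0.36,"y": 0,"z": 0.63,"rx": 0,"ry": 0,"rz": 0,"jaw": 5},{"x": 0.36,"y": 0,"z": 0.63,"rx": 0,"ry": 0,"rz": 0,"jaw": 5},{"x": 0.18,"y": 0,"z": 0.32,"rx": 0,"ry": 0,"rz": 0,"jaw": 5},{"x": 0.18,"y": 0,"z": 0.32,"rx": 0,"ry": 0,"rz": 0,"jaw": 5}]'

```text
clock: 30.9
tool_pos: [0.6083, 0.1193, 0.0878]
eef_rot: [1.0, -0.002, -0.001, -0.0]
contact_force: [-0.4, -1.3, -2.4]
opening: 0.679
finger_force: 35.0
```

send_rows --motion '[{"x": 0.18,"y": 0,"z": 0.32,"rx": 0,"ry": 0,"rz": 0,"jaw": 5},{"x": 0.09,"y": 0,"z": 0.16,"rx": 0,"ry": 0,"rz": 0,"jaw": 5},{"x": 0,"y": 0,"z": 0,"rx": 0,"ry": 0,"rz": 0,"jaw": 5},{"x": 0,"y": 0,"z": 0,"rx": 0,"ry": 0,"rz": 0,"jaw": 5},{"x": 0,"y": 0,"z": 0,"rx": 0,"ry": 0,"rz": 0,"jaw": 5}]'

```text
clock: 31.4
tool_pos: [0.6111, 0.1193, 0.0838]
eef_rot: [1.0, -0.002, -0.0, -0.001]
contact_force: [-0.8, 0.9, -1.6]
opening: 0.677
finger_force: 35.0
```

Run:
```python
from sim import *
show()
plan([(hang(4,.103,.0172),5),(hang(4,.076,.0172),5)])
```

```text
t 31.4 pos [0.6111 0.1193 0.0838] face(mm) [100.5349 100.0017  20.0277] rotface [-0.0006  0.5246 -0.001 ] yaw -0.003507524442249534 F [-0.7729  0.8949 -1.5624] open(mm) 59.617103937990635 ff 34.998875461751595
5 rows: [ 0.02  0.    0.05  0.    0.   -0.  ] | q [-0.56  1.    0.57  1.71 -0.81  0.69 -1.12] maxdq 0.00 margin 0.19 err 0.2mm face [100.1 100.   17.4]
5 rows: [-0.47  0.    0.27 -0.   -0.   -0.  ] | q [-0.56  0.99  0.53  1.78 -0.85  0.61 -1.08] maxdq 0.02 margin 0.15 err 0.2mm face [ 73.  100.   17.4]
```

send_rows --motion '[{"x": 0.03,"y": 0,"z": 0.06,"rx": 0,"ry": 0,"rz": 0,"jaw": 5},{"x": 0.03,"y": 0,"z": 0.06,"rx": 0,"ry": 0,"rz": 0,"jaw": 5},{"x": 0.03,"y": 0,"z": 0.06,"rx": 0,"ry": 0,"rz": 0,"jaw": 5},{"x": 0.03,"y": 0,"z": 0.06,"rx": 0,"ry": 0,"rz": 0,"jaw": 5},{"x": 0.02,"y": 0,"z": 0.05,"rx": 0,"ry": 0,"rz": 0,"jaw": 5}]'

```text
clock: 31.9
tool_pos: [0.6125, 0.1193, 0.0806]
eef_rot: [1.0, -0.002, -0.001, -0.001]
contact_force: [0.5, -0.4, -1.5]
opening: 0.674
finger_force: 35.0
```

send_rows --motion '[{"x": -0.47,"y": 0,"z": 0.27,"rx": 0,"ry": 0,"rz": 0,"jaw": 5},{"x": -0.47,"y": 0,"z": 0.27,"rx": 0,"ry": 0,"rz": 0,"jaw": 5},{"x": -0.47,"y": 0,"z": 0.27,"rx": 0,"ry": 0,"rz": 0,"jaw": 5},{"x": -0.47,"y": 0,"z": 0.27,"rx": 0,"ry": 0,"rz": 0,"jaw": 5},{"x": -0.26,"y": 0,"z": 0.15,"rx": 0,"ry": 0,"rz": 0,"jaw": 5}]'

```text
clock: 32.4
tool_pos: [0.5901, 0.1195, 0.068]
eef_rot: [1.0, -0.002, -0.001, -0.001]
contact_force: [-1.1, -0.6, -2.3]
opening: 0.679
finger_force: 35.0
```

send_rows --motion '[{"x": -0.17,"y": 0,"z": 0.1,"rx": 0,"ry": 0,"rz": 0,"jaw": 5},{"x": -0.17,"y": 0,"z": 0.1,"rx": 0,"ry": 0,"rz": 0,"jaw": 5},{"x": 0,"y": 0,"z": 0,"rx": 0,"ry": 0,"rz": 0,"jaw": 5},{"x": 0,"y": 0,"z": 0,"rx": 0,"ry": 0,"rz": 0,"jaw": 5},{"x": 0,"y": 0,"z": 0,"rx": 0,"ry": 0,"rz": 0,"jaw": 5}]'

```text
clock: 32.9
tool_pos: [0.5892, 0.1194, 0.067]
eef_rot: [1.0, -0.002, 0.001, -0.0]
contact_force: [3.3, 0.3, 1.8]
opening: 0.674
finger_force: 35.0
```

Run:
```python
from sim import *
show()
```

```text
t 32.9 pos [0.5892 0.1194 0.067 ] face(mm) [73.1456 99.9901 16.4678] rotface [-0.0007  0.5218 -0.0008] yaw -0.0033956083393601685 F [3.297  0.2922 1.7501] open(mm) 59.36720984454811 ff 34.99802573060151
```

send_rows --motion '[{"x": -0.1,"y": 0,"z": 0.05,"rx": 0,"ry": 0,"rz": 0,"jaw": 5},{"x": 0,"y": 0,"z": 0,"rx": 0,"ry": 0,"rz": 0,"jaw": 5},{"x": 0,"y": 0,"z": 0,"rx": 0,"ry": 0,"rz": 0,"jaw": 7.2},{"x": 0,"y": 0,"z": 0,"rx": 0,"ry": 0,"rz": 0,"jaw": 7.2},{"x": 0,"y": 0,"z": 0,"rx": 0,"ry": 0,"rz": 0,"jaw": 7.2}]'

```text
clock: 33.4
tool_pos: [0.5851, 0.1193, 0.0653]
eef_rot: [1.0, -0.002, -0.002, -0.0]
contact_force: [0.4, 0.2, 0.5]
opening: 0.817
finger_force: 0.0
```

send_rows --motion '[{"x": 0,"y": 0,"z": -1,"rx": 0,"ry": 0,"rz": 0,"jaw": 7.2},{"x": -0.5,"y": 0,"z": -2,"rx": 0,"ry": 0,"rz": 0,"jaw": 7.2},{"x": -1,"y": 0,"z": -2,"rx": 0,"ry": 0,"rz": 0,"jaw": 7.2},{"x": -1,"y": 0,"z": -2,"rx": 0,"ry": 0,"rz": 0,"jaw": 8},{"x": -1,"y": 0,"z": -2,"rx": 0,"ry": 0,"rz": 0,"jaw": 8}]'

```text
clock: 33.9
tool_pos: [0.5509, 0.1193, 0.1571]
eef_rot: [1.0, -0.002, -0.001, -0.001]
contact_force: [0.4, 0.2, 0.2]
opening: 0.905
finger_force: 0.0
```

send_rows --motion '[{"x": 0,"y": 0,"z": 0,"rx": 0,"ry": 0,"rz": 0,"jaw": 8},{"x": 0,"y": 0,"z": 0,"rx": 0,"ry": 0,"rz": 0,"jaw": 8},{"x": 0,"y": 0,"z": 0,"rx": 0,"ry": 0,"rz": 0,"jaw": 8},{"x": 0,"y": 0,"z": 0,"rx": 0,"ry": 0,"rz": 0,"jaw": 8},{"x": 0,"y": 0,"z": 0,"rx": 0,"ry": 0,"rz": 0,"jaw": 8}]'

```text
clock: 34.4
tool_pos: [0.5516, 0.1193, 0.1552]
eef_rot: [1.0, -0.002, -0.001, -0.0]
contact_force: [-0.1, -0.3, 0.2]
opening: 0.908
finger_force: 0.0
```

Run:
```python
from chk import *
chk([1,2],("side",),"c2")
from sim import *
show()
plan([(grasp(1,.10),15),(grasp(1,.05),5)])
```

```text
side 1 dpx [-0.0004  0.0127] dang 0.00014359866337282368 area 651.375 652.5
side 2 dpx [-0.0138  0.0126] dang -0.0015078767400274473 area 987.375 987.71875
t 34.45 pos [0.5517 0.1193 0.1553] face(mm) [ 84.8522  99.9119 111.6854] rotface [-0.0011  0.5257 -0.0009] yaw -0.00359792123503772 F [-0.3303 -0.3761  0.7221] open(mm) 79.93161034169181 ff 0.0
15 rows: [-1.01  -1.3    0.62  -0.005 -0.035 -0.019] | q [-0.94  1.02  0.53  1.75 -0.63  1.11 -1.32] maxdq 0.03 margin 0.26 err 0.5mm face [-108.8  268.6  159.4]
5 rows: [ 0.5  -0.01  0.86  0.   -0.   -0.  ] | q [-0.92  1.09  0.5   1.75 -0.67  1.04 -1.29] maxdq 0.02 margin 0.33 err 0.3mm face [-133.6  269.   116.3]
```

send_rows --motion '[{"x": -1.01,"y": -1.3,"z": 0.62,"rx": -0.005,"ry": -0.035,"rz": -0.019,"jaw": 8},{"x": -1.01,"y": -1.3,"z": 0.62,"rx": -0.005,"ry": -0.035,"rz": -0.019,"jaw": 8},{"x": -1.01,"y": -1.3,"z": 0.62,"rx": -0.005,"ry": -0.035,"rz": -0.019,"jaw": 8},{"x": -1.01,"y": -1.3,"z": 0.62,"rx": -0.005,"ry": -0.035,"rz": -0.019,"jaw": 8},{"x": -1.01,"y": -1.3,"z": 0.62,"rx": -0.005,"ry": -0.035,"rz": -0.019,"jaw": 8}]'

```text
clock: 34.95
tool_pos: [0.4957, 0.184, 0.1274]
eef_rot: [0.995, 0.047, -0.09, 0.012]
contact_force: [-0.3, -0.8, 1.1]
opening: 0.911
finger_force: 0.0
```

send_rows --motion '[{"x": -1.01,"y": -1.3,"z": 0.62,"rx": -0.005,"ry": -0.035,"rz": -0.019,"jaw": 8},{"x": -1.01,"y": -1.3,"z": 0.62,"rx": -0.005,"ry": -0.035,"rz": -0.019,"jaw": 8},{"x": -1.01,"y": -1.3,"z": 0.62,"rx": -0.005,"ry": -0.035,"rz": -0.019,"jaw": 8},{"x": -1.01,"y": -1.3,"z": 0.62,"rx": -0.005,"ry": -0.035,"rz": -0.019,"jaw": 8},{"x": -1.01,"y": -1.3,"z": 0.62,"rx": -0.005,"ry": -0.035,"rz": -0.019,"jaw": 8}]'

```text
clock: 35.45
tool_pos: [0.4314, 0.2398, 0.1092]
eef_rot: [0.98, 0.094, -0.176, 0.024]
contact_force: [-0.5, 0.9, -0.0]
opening: 0.901
finger_force: 0.0
```

send_rows --motion '[{"x": -1.01,"y": -1.3,"z": 0.62,"rx": -0.005,"ry": -0.035,"rz": -0.019,"jaw": 8},{"x": -1.01,"y": -1.3,"z": 0.62,"rx": -0.005,"ry": -0.035,"rz": -0.019,"jaw": 8},{"x": -1.01,"y": -1.3,"z": 0.62,"rx": -0.005,"ry": -0.035,"rz": -0.019,"jaw": 8},{"x": -1.01,"y": -1.3,"z": 0.62,"rx": -0.005,"ry": -0.035,"rz": -0.019,"jaw": 8},{"x": -1.01,"y": -1.3,"z": 0.62,"rx": -0.005,"ry": -0.035,"rz": -0.019,"jaw": 8}]'

```text
clock: 35.95
tool_pos: [0.3593, 0.2895, 0.1014]
eef_rot: [0.955, 0.14, -0.26, 0.036]
contact_force: [-0.2, 0.6, -0.3]
opening: 0.907
finger_force: 0.0
```

send_rows --motion '[{"x": 0.6,"y": 0,"z": 1.04,"rx": 0,"ry": 0,"rz": 0,"jaw": 8},{"x": 0.6,"y": 0,"z": 1.04,"rx": 0,"ry": 0,"rz": 0,"jaw": 8},{"x": 0.6,"y": 0,"z": 1.04,"rx": 0,"ry": 0,"rz": 0,"jaw": 8},{"x": 0,"y": 0,"z": 0,"rx": 0,"ry": 0,"rz": 0,"jaw": 8},{"x": 0,"y": 0,"z": 0,"rx": 0,"ry": 0,"rz": 0,"jaw": 8}]'

```text
clock: 36.45
tool_pos: [0.3605, 0.288, 0.0651]
eef_rot: [0.955, 0.138, -0.259, 0.036]
contact_force: [0.1, -0.2, 0.6]
opening: 0.905
finger_force: 0.0
```

Run:
```python
from sim import *
show()
plan([(grasp(1,.0155),5),(grasp(1,.14),5),(hang(1,.103,.10),15)])
```

```text
t 36.45 pos [0.3605 0.288  0.0651] face(mm) [-126.2326  268.0926  129.164 ] rotface [0.0002 1.0465 0.3028] yaw 0.2880597005044324 F [ 0.0658 -0.1758  0.6066] open(mm) 79.72308000808098 ff 0.0
5 rows: [ 0.51  -0.01   0.85  -0.001  0.001 -0.   ] | q [-0.91  1.15  0.47  1.74 -0.7   1.   -1.27] maxdq 0.02 margin 0.30 err 0.3mm face [-150.6  268.8   86. ]
5 rows: [-1.25 -0.   -2.15  0.   -0.    0.  ] | q [-0.95  0.96  0.56  1.75 -0.59  1.18 -1.35] maxdq 0.04 margin 0.32 err 0.3mm face [-88.8 268.8 193.9]
15 rows: [ 1.26   0.68  -0.44   0.005  0.035  0.019] | q [-0.79  0.9   0.67  1.72 -0.76  0.79 -1.32] maxdq 0.03 margin 0.24 err 0.9mm face [ 99.6 199.2  99.7]
```

send_rows --motion '[{"x": 0.51,"y": -0.01,"z": 0.85,"rx": -0.001,"ry": 0.001,"rz": 0,"jaw": 8},{"x": 0.51,"y": -0.01,"z": 0.85,"rx": -0.001,"ry": 0.001,"rz": 0,"jaw": 8},{"x": 0.51,"y": -0.01,"z": 0.85,"rx": -0.001,"ry": 0.001,"rz": 0,"jaw": 8},{"x": 0.51,"y": -0.01,"z": 0.85,"rx": -0.001,"ry": 0.001,"rz": 0,"jaw": 8},{"x": 0.5,"y": -0.01,"z": 0.84,"rx": 0,"ry": 0.001,"rz": 0,"jaw": 8}]'

```text
clock: 36.95
tool_pos: [0.3605, 0.2895, 0.015]
eef_rot: [0.956, 0.14, -0.257, 0.038]
contact_force: [0.7, 0.6, -0.5]
opening: 0.905
finger_force: 0.1
```

send_rows --motion '[{"x": 0,"y": 0,"z": 0,"rx": 0,"ry": 0,"rz": 0,"jaw": 8},{"x": 0,"y": 0,"z": 0,"rx": 0,"ry": 0,"rz": 0,"jaw": 5},{"x": 0,"y": 0,"z": 0,"rx": 0,"ry": 0,"rz": 0,"jaw": 5},{"x": 0,"y": 0,"z": 0,"rx": 0,"ry": 0,"rz": 0,"jaw": 5},{"x": 0,"y": 0,"z": 0,"rx": 0,"ry": 0,"rz": 0,"jaw": 5}]' --grip_force 35

```text
clock: 37.45
tool_pos: [0.3608, 0.2895, 0.0162]
eef_rot: [0.956, 0.139, -0.256, 0.037]
contact_force: [-0.4, -0.4, -0.7]
opening: 0.678
finger_force: 35.0
```

Run:
```python
from sim import *
show()
plan([(grasp(1,.14),5),(hang(1,.103,.10),15),(hang(1,.103,.06),5)])
```

```text
t 37.45 pos [0.3608 0.2895 0.0162] face(mm) [-150.5196  269.476    86.6431] rotface [-0.0016  1.0402  0.306 ] yaw 0.28975762494870555 F [-0.3732 -0.3803 -0.6673] open(mm) 59.7054731693541 ff 34.99940961075481
5 rows: [-1.24  0.01 -2.14  0.    0.    0.  ] | q [-0.95  0.96  0.56  1.74 -0.59  1.18 -1.35] maxdq 0.04 margin 0.32 err 0.2mm face [-88.7 269.1 193.7]
15 rows: [ 1.26   0.68  -0.44   0.005  0.035  0.019] | q [-0.79  0.9   0.67  1.72 -0.76  0.8  -1.32] maxdq 0.03 margin 0.24 err 0.8mm face [ 99.6 199.5  99.5]
5 rows: [ 0.4  -0.01  0.68 -0.   -0.   -0.  ] | q [-0.75  0.97  0.64  1.68 -0.78  0.77 -1.31] maxdq 0.01 margin 0.22 err 0.1mm face [100.  200.   60.1]
```

send_rows --motion '[{"x": -0.62,"y": 0,"z": -1.07,"rx": 0,"ry": 0,"rz": 0,"jaw": 5},{"x": -1.24,"y": 0,"z": -2.14,"rx": 0,"ry": 0,"rz": 0,"jaw": 5},{"x": -1.24,"y": 0,"z": -2.14,"rx": 0,"ry": 0,"rz": 0,"jaw": 5},{"x": -1.24,"y": 0,"z": -2.14,"rx": 0,"ry": 0,"rz": 0,"jaw": 5},{"x": -1.24,"y": 0,"z": -2.14,"rx": 0,"ry": 0,"rz": 0,"jaw": 5}]'

```text
clock: 37.95
tool_pos: [0.3606, 0.2894, 0.129]
eef_rot: [0.956, 0.139, -0.256, 0.037]
contact_force: [1.3, 0.1, -1.8]
opening: 0.678
finger_force: 35.0
```

send_rows --motion '[{"x": 1.26,"y": 0.68,"z": -0.44,"rx": 0.005,"ry": 0.035,"rz": 0.019,"jaw": 5},{"x": 1.26,"y": 0.68,"z": -0.44,"rx": 0.005,"ry": 0.035,"rz": 0.019,"jaw": 5},{"x": 1.26,"y": 0.68,"z": -0.44,"rx": 0.005,"ry": 0.035,"rz": 0.019,"jaw": 5},{"x": 1.26,"y": 0.68,"z": -0.44,"rx": 0.005,"ry": 0.035,"rz": 0.019,"jaw": 5},{"x": 1.26,"y": 0.68,"z": -0.44,"rx": 0.005,"ry": 0.035,"rz": 0.019,"jaw": 5}]'

```text
clock: 38.45
tool_pos: [0.4342, 0.2721, 0.119]
eef_rot: [0.981, 0.092, -0.171, 0.026]
contact_force: [0.2, -0.5, -2.0]
opening: 0.676
finger_force: 35.0
```

send_rows --motion '[{"x": 1.26,"y": 0.68,"z": -0.44,"rx": 0.005,"ry": 0.035,"rz": 0.019,"jaw": 5},{"x": 1.26,"y": 0.68,"z": -0.44,"rx": 0.005,"ry": 0.035,"rz": 0.019,"jaw": 5},{"x": 1.26,"y": 0.68,"z": -0.44,"rx": 0.005,"ry": 0.035,"rz": 0.019,"jaw": 5},{"x": 1.26,"y": 0.68,"z": -0.44,"rx": 0.005,"ry": 0.035,"rz": 0.019,"jaw": 5},{"x": 1.26,"y": 0.68,"z": -0.44,"rx": 0.005,"ry": 0.035,"rz": 0.019,"jaw": 5}]'

```text
clock: 38.95
tool_pos: [0.5052, 0.2492, 0.1244]
eef_rot: [0.995, 0.046, -0.084, 0.013]
contact_force: [1.2, 1.3, -2.5]
opening: 0.677
finger_force: 35.0
```

send_rows --motion '[{"x": 1.26,"y": 0.68,"z": -0.44,"rx": 0.005,"ry": 0.035,"rz": 0.019,"jaw": 5},{"x": 1.26,"y": 0.68,"z": -0.44,"rx": 0.005,"ry": 0.035,"rz": 0.019,"jaw": 5},{"x": 1.26,"y": 0.68,"z": -0.44,"rx": 0.005,"ry": 0.035,"rz": 0.019,"jaw": 5},{"x": 1.26,"y": 0.68,"z": -0.44,"rx": 0.005,"ry": 0.035,"rz": 0.019,"jaw": 5},{"x": 1.26,"y": 0.68,"z": -0.44,"rx": 0.005,"ry": 0.035,"rz": 0.019,"jaw": 5}]'

```text
clock: 39.45
tool_pos: [0.5716, 0.219, 0.1405]
eef_rot: [1.0, -0.002, 0.004, 0.0]
contact_force: [0.4, -0.3, -2.1]
opening: 0.678
finger_force: 35.0
```

send_rows --motion '[{"x": 0.4,"y": 0,"z": 0.7,"rx": 0,"ry": 0,"rz": 0,"jaw": 5},{"x": 0.4,"y": 0,"z": 0.7,"rx": 0,"ry": 0,"rz": 0,"jaw": 5},{"x": 0.4,"y": 0,"z": 0.7,"rx": 0,"ry": 0,"rz": 0,"jaw": 5},{"x": 0,"y": 0,"z": 0,"rx": 0,"ry": 0,"rz": 0,"jaw": 5},{"x": 0,"y": 0,"z": 0,"rx": 0,"ry": 0,"rz": 0,"jaw": 5}]'

```text
clock: 39.95
tool_pos: [0.5824, 0.2198, 0.1185]
eef_rot: [1.0, -0.0, 0.002, 0.001]
contact_force: [0.0, 0.5, -2.2]
opening: 0.677
finger_force: 35.0
```

Run:
```python
from sim import *
show()
plan([(hang(1,.103,.054),5),(hang(1,.103,.0175),5),(hang(1,.076,.0172),5)])
```

```text
t 39.95 pos [0.5824 0.2198 0.1185] face(mm) [ 92.7352 200.4448  64.4816] rotface [-0.0022  0.5205  0.0021] yaw -0.0009330011544121253 F [ 0.0226  0.4639 -2.222 ] open(mm) 59.600592831098254 ff 34.999370709992945
5 rows: [ 0.23   0.01   0.11   0.001 -0.001  0.   ] | q [-0.75  0.98  0.64  1.67 -0.79  0.77 -1.3 ] maxdq 0.01 margin 0.21 err 0.1mm face [100.  199.9  54. ]
5 rows: [ 0.37 -0.    0.63  0.   -0.   -0.  ] | q [-0.72  1.04  0.61  1.62 -0.81  0.75 -1.3 ] maxdq 0.01 margin 0.19 err 0.3mm face [100.2 199.9  17.5]
5 rows: [-0.47 -0.    0.28  0.   -0.   -0.  ] | q [-0.73  1.03  0.58  1.7  -0.84  0.68 -1.26] maxdq 0.02 margin 0.16 err 0.2mm face [ 72.9 199.9  17.1]
```

send_rows --motion '[{"x": 0.23,"y": 0.01,"z": 0.11,"rx": 0.001,"ry": -0.001,"rz": 0,"jaw": 5},{"x": 0.23,"y": 0.01,"z": 0.11,"rx": 0.001,"ry": -0.001,"rz": 0,"jaw": 5},{"x": 0.23,"y": 0.01,"z": 0.11,"rx": 0,"ry": -0.001,"rz": 0,"jaw": 5},{"x": 0.23,"y": 0.01,"z": 0.11,"rx": 0,"ry": -0.001,"rz": 0,"jaw": 5},{"x": 0.23,"y": 0.01,"z": 0.11,"rx": 0,"ry": -0.001,"rz": 0,"jaw": 5}]'

```text
clock: 40.45
tool_pos: [0.5946, 0.219, 0.1137]
eef_rot: [1.0, -0.001, -0.0, -0.001]
contact_force: [0.7, -0.3, -1.7]
opening: 0.677
finger_force: 35.0
```

send_rows --motion '[{"x": 0.36,"y": 0,"z": 0.63,"rx": 0,"ry": 0,"rz": 0,"jaw": 5},{"x": 0.36,"y": 0,"z": 0.63,"rx": 0,"ry": 0,"rz": 0,"jaw": 5},{"x": 0.36,"y": 0,"z": 0.63,"rx": 0,"ry": 0,"rz": 0,"jaw": 5},{"x": 0.18,"y": 0,"z": 0.32,"rx": 0,"ry": 0,"rz": 0,"jaw": 5},{"x": 0.18,"y": 0,"z": 0.32,"rx": 0,"ry": 0,"rz": 0,"jaw": 5}]'

```text
clock: 40.95
tool_pos: [0.6087, 0.2189, 0.0879]
eef_rot: [1.0, -0.001, -0.0, -0.0]
contact_force: [-1.1, -0.2, -2.1]
opening: 0.675
finger_force: 35.0
```

send_rows --motion '[{"x": 0.18,"y": 0,"z": 0.32,"rx": 0,"ry": 0,"rz": 0,"jaw": 5},{"x": 0.09,"y": 0,"z": 0.16,"rx": 0,"ry": 0,"rz": 0,"jaw": 5},{"x": 0,"y": 0,"z": 0,"rx": 0,"ry": 0,"rz": 0,"jaw": 5},{"x": 0,"y": 0,"z": 0,"rx": 0,"ry": 0,"rz": 0,"jaw": 5},{"x": 0,"y": 0,"z": 0,"rx": 0,"ry": 0,"rz": 0,"jaw": 5}]'

```text
clock: 41.45
tool_pos: [0.6114, 0.2191, 0.0839]
eef_rot: [1.0, -0.001, -0.0, -0.001]
contact_force: [1.0, -1.1, -1.2]
opening: 0.676
finger_force: 35.0
```

Run:
```python
from sim import *
show()
plan([(hang(1,.103,.0172),5),(hang(1,.076,.0172),5)])
```

```text
t 41.45 pos [0.6114 0.2191 0.0839] face(mm) [100.6184 199.8009  19.9692] rotface [0.0001 0.5238 0.001 ] yaw -0.0014183916256439773 F [ 0.9678 -1.1422 -1.2447] open(mm) 59.51915315767944 ff 34.99935207422823
5 rows: [ 0.02 -0.    0.05  0.    0.    0.  ] | q [-0.72  1.04  0.61  1.62 -0.81  0.76 -1.3 ] maxdq 0.00 margin 0.19 err 0.3mm face [100.2 199.8  17.3]
5 rows: [-0.47 -0.    0.27  0.    0.    0.  ] | q [-0.73  1.03  0.58  1.7  -0.84  0.68 -1.26] maxdq 0.02 margin 0.16 err 0.3mm face [ 73.1 199.8  17.4]
```

Same as before; lower, slide, push to the end, then read.

send_rows --motion '[{"x": 0.03,"y": 0,"z": 0.06,"rx": 0,"ry": 0,"rz": 0,"jaw": 5},{"x": 0.03,"y": 0,"z": 0.06,"rx": 0,"ry": 0,"rz": 0,"jaw": 5},{"x": 0.03,"y": 0,"z": 0.06,"rx": 0,"ry": 0,"rz": 0,"jaw": 5},{"x": 0.03,"y": 0,"z": 0.06,"rx": 0,"ry": 0,"rz": 0,"jaw": 5},{"x": 0.02,"y": 0,"z": 0.05,"rx": 0,"ry": 0,"rz": 0,"jaw": 5}]'

```text
clock: 41.95
tool_pos: [0.6128, 0.2191, 0.0807]
eef_rot: [1.0, -0.001, -0.0, -0.001]
contact_force: [-0.3, -0.7, -2.3]
opening: 0.677
finger_force: 35.0
```

send_rows --motion '[{"x": -0.47,"y": 0,"z": 0.27,"rx": 0,"ry": 0,"rz": 0,"jaw": 5},{"x": -0.47,"y": 0,"z": 0.27,"rx": 0,"ry": 0,"rz": 0,"jaw": 5},{"x": -0.47,"y": 0,"z": 0.27,"rx": 0,"ry": 0,"rz": 0,"jaw": 5},{"x": -0.47,"y": 0,"z": 0.27,"rx": 0,"ry": 0,"rz": 0,"jaw": 5},{"x": -0.26,"y": 0,"z": 0.15,"rx": 0,"ry": 0,"rz": 0,"jaw": 5}]'

```text
clock: 42.45
tool_pos: [0.5904, 0.2192, 0.0681]
eef_rot: [1.0, -0.001, -0.001, -0.001]
contact_force: [-0.2, 0.0, -2.1]
opening: 0.678
finger_force: 35.0
```

send_rows --motion '[{"x": -0.17,"y": 0,"z": 0.1,"rx": 0,"ry": 0,"rz": 0,"jaw": 5},{"x": -0.17,"y": 0,"z": 0.1,"rx": 0,"ry": 0,"rz": 0,"jaw": 5},{"x": -0.1,"y": 0,"z": 0.05,"rx": 0,"ry": 0,"rz": 0,"jaw": 5},{"x": 0,"y": 0,"z": 0,"rx": 0,"ry": 0,"rz": 0,"jaw": 5},{"x": 0,"y": 0,"z": 0,"rx": 0,"ry": 0,"rz": 0,"jaw": 5}]'

```text
clock: 42.95
tool_pos: [0.5895, 0.2192, 0.0671]
eef_rot: [1.0, -0.001, 0.002, -0.001]
contact_force: [5.2, 0.9, 0.9]
opening: 0.672
finger_force: 35.0
```

Run:
```python
from sim import *
show()
```

```text
t 42.95 pos [0.5895 0.2192 0.0671] face(mm) [ 73.272  199.7919  16.3954] rotface [0.0003 0.5187 0.0009] yaw -0.001510972097691783 F [5.2312 0.9184 0.8815] open(mm) 59.16048856563127 ff 34.99888069345616
```

Stopped at the slot end (73.3 mm). Release, lift and check plaque 2.

send_rows --motion '[{"x": 0,"y": 0,"z": 0,"rx": 0,"ry": 0,"rz": 0,"jaw": 7.2},{"x": 0,"y": 0,"z": 0,"rx": 0,"ry": 0,"rz": 0,"jaw": 7.2},{"x": 0,"y": 0,"z": 0,"rx": 0,"ry": 0,"rz": 0,"jaw": 7.2},{"x": 0,"y": 0,"z": -1,"rx": 0,"ry": 0,"rz": 0,"jaw": 7.2},{"x": 0,"y": 0,"z": -2,"rx": 0,"ry": 0,"rz": 0,"jaw": 7.2}]'

```text
clock: 43.45
tool_pos: [0.5855, 0.2189, 0.0953]
eef_rot: [1.0, -0.001, -0.002, -0.0]
contact_force: [-0.1, -0.1, -0.0]
opening: 0.821
finger_force: 0.0
```

send_rows --motion '[{"x": -1,"y": 0,"z": -2,"rx": 0,"ry": 0,"rz": 0,"jaw": 7.2},{"x": -1,"y": 0,"z": -2,"rx": 0,"ry": 0,"rz": 0,"jaw": 7.2},{"x": -1,"y": 0,"z": -2,"rx": 0,"ry": 0,"rz": 0,"jaw": 8},{"x": -1,"y": 0.5,"z": -2,"rx": 0,"ry": 0,"rz": 0,"jaw": 8},{"x": 0,"y": 0,"z": 0,"rx": 0,"ry": 0,"rz": 0,"jaw": 8}]'

```text
clock: 43.95
tool_pos: [0.5473, 0.2134, 0.1789]
eef_rot: [1.0, -0.001, 0.001, -0.001]
contact_force: [1.3, 0.1, 1.3]
opening: 0.908
finger_force: 0.0
```

send_rows --motion '[{"x": 0,"y": 0,"z": 0,"rx": 0,"ry": 0,"rz": 0,"jaw": 8},{"x": 0,"y": 0,"z": 0,"rx": 0,"ry": 0,"rz": 0,"jaw": 8},{"x": 0,"y": 0,"z": 0,"rx": 0,"ry": 0,"rz": 0,"jaw": 8},{"x": 0,"y": 0,"z": 0,"rx": 0,"ry": 0,"rz": 0,"jaw": 8},{"x": 0,"y": 0,"z": 0,"rx": 0,"ry": 0,"rz": 0,"jaw": 8}]'

```text
clock: 44.45
tool_pos: [0.547, 0.214, 0.1755]
eef_rot: [1.0, -0.001, -0.001, -0.0]
contact_force: [-0.2, 0.3, -0.0]
opening: 0.906
finger_force: 0.0
```

Run:
```python
from chk import *
chk([2],("side","top"),"c3")
from sim import *
show()
plan([(grasp(2,.12),20),(grasp(2,.065),5)])
```

```text
side 2 dpx [-0.0168  0.0033] dang -0.0016558966269144548 area 987.375 984.3125
top 2 dpx [-0.0161 -0.0081] dang 0.0005038207886960411 area 761.59375 759.21875
t 44.55 pos [0.547  0.214  0.1757] face(mm) [ 90.7654 194.6381 131.7046] rotface [-0.0003  0.5244  0.0009] yaw -0.001614395697146764 F [-0.3498 -0.4419  0.6642] open(mm) 80.16463953966161 ff 0.0
20 rows: [-0.71   1.71   0.48  -0.002 -0.026 -0.009] | q [-0.24  1.    0.66  1.84 -0.39  0.97 -0.79] maxdq 0.03 margin 0.27 err 1.0mm face [ -48.7 -160.1  149.6]
5 rows: [0.56 0.   0.97 0.   0.   0.  ] | q [-0.21  1.09  0.61  1.85 -0.44  0.88 -0.78] maxdq 0.02 margin 0.56 err 0.2mm face [ -76.7 -160.2  101.1]
```

View pics/c3side.png

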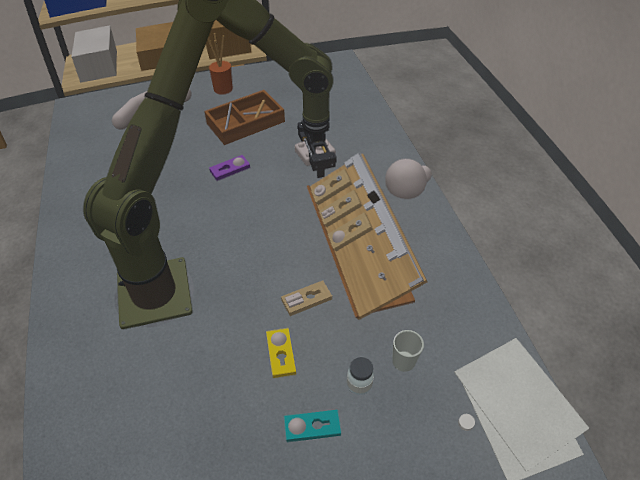

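send_rows --motion '[{"x": -0.71,"y": 1.71,"z": 0.48,"rx": -0.002,"ry": -0.026,"rz": -0.009,"jaw": 8},{"x": -0.71,"y": 1.71,"z": 0.48,"rx": -0.002,"ry": -0.026,"rz": -0.009,"jaw": 8},{"x": -0.71,"y": 1.71,"z": 0.48,"rx": -0.002,"ry": -0.026,"rz": -0.009,"jaw": 8},{"x": -0.71,"y": 1.71,"z": 0.48,"rx": -0.002,"ry": -0.026,"rz": -0.009,"jaw": 8},{"x": -0.71,"y": 1.71,"z": 0.48,"rx": -0.002,"ry": -0.026,"rz": -0.009,"jaw": 8}]'

```text
clock: 45.05
tool_pos: [0.5116, 0.1272, 0.1539]
eef_rot: [0.998, 0.022, -0.066, 0.004]
contact_force: [-0.3, 0.7, -1.2]
opening: 0.908
finger_force: 0.0
```

send_rows --motion '[{"x": -0.71,"y": 1.71,"z": 0.48,"rx": -0.002,"ry": -0.026,"rz": -0.009,"jaw": 8},{"x": -0.71,"y": 1.71,"z": 0.48,"rx": -0.002,"ry": -0.026,"rz": -0.009,"jaw": 8},{"x": -0.71,"y": 1.71,"z": 0.48,"rx": -0.002,"ry": -0.026,"rz": -0.009,"jaw": 8},{"x": -0.71,"y": 1.71,"z": 0.48,"rx": -0.002,"ry": -0.026,"rz": -0.009,"jaw": 8},{"x": -0.71,"y": 1.71,"z": 0.48,"rx": -0.002,"ry": -0.026,"rz": -0.009,"jaw": 8}]'

```text
clock: 45.55
tool_pos: [0.4778, 0.0393, 0.1374]
eef_rot: [0.99, 0.044, -0.13, 0.009]
contact_force: [0.0, 1.3, -0.2]
opening: 0.909
finger_force: 0.0
```

send_rows --motion '[{"x": -0.71,"y": 1.71,"z": 0.48,"rx": -0.002,"ry": -0.026,"rz": -0.009,"jaw": 8},{"x": -0.71,"y": 1.71,"z": 0.48,"rx": -0.002,"ry": -0.026,"rz": -0.009,"jaw": 8},{"x": -0.71,"y": 1.71,"z": 0.48,"rx": -0.002,"ry": -0.026,"rz": -0.009,"jaw": 8},{"x": -0.71,"y": 1.71,"z": 0.48,"rx": -0.002,"ry": -0.026,"rz": -0.009,"jaw": 8},{"x": -0.71,"y": 1.71,"z": 0.48,"rx": -0.002,"ry": -0.026,"rz": -0.009,"jaw": 8}]'

```text
clock: 46.05
tool_pos: [0.4459, -0.051, 0.1259]
eef_rot: [0.978, 0.067, -0.195, 0.014]
contact_force: [-0.3, 0.2, -0.3]
opening: 0.908
finger_force: 0.0
```

send_rows --motion '[{"x": -0.71,"y": 1.71,"z": 0.48,"rx": -0.002,"ry": -0.026,"rz": -0.009,"jaw": 8},{"x": -0.71,"y": 1.71,"z": 0.48,"rx": -0.002,"ry": -0.026,"rz": -0.009,"jaw": 8},{"x": -0.71,"y": 1.71,"z": 0.48,"rx": -0.002,"ry": -0.026,"rz": -0.009,"jaw": 8},{"x": -0.71,"y": 1.71,"z": 0.48,"rx": -0.002,"ry": -0.026,"rz": -0.009,"jaw": 8},{"x": -0.71,"y": 1.71,"z": 0.48,"rx": -0.002,"ry": -0.026,"rz": -0.009,"jaw": 8}]'

```text
clock: 46.55
tool_pos: [0.4171, -0.142, 0.1194]
eef_rot: [0.962, 0.089, -0.258, 0.019]
contact_force: [-0.2, 0.6, -0.5]
opening: 0.906
finger_force: 0.0
```

send_rows --motion '[{"x": 0.7,"y": 0,"z": 1.2,"rx": 0,"ry": 0,"rz": 0,"jaw": 8},{"x": 0.7,"y": 0,"z": 1.2,"rx": 0,"ry": 0,"rz": 0,"jaw": 8},{"x": 0.7,"y": 0,"z": 1.2,"rx": 0,"ry": 0,"rz": 0,"jaw": 8},{"x": 0.7,"y": 0,"z": 1.2,"rx": 0,"ry": 0,"rz": 0,"jaw": 8},{"x": 0,"y": 0,"z": 0,"rx": 0,"ry": 0,"rz": 0,"jaw": 8}]'

```text
clock: 47.05
tool_pos: [0.4171, -0.1386, 0.0619]
eef_rot: [0.962, 0.089, -0.258, 0.018]
contact_force: [-0.9, -0.1, 0.1]
opening: 0.909
finger_force: 0.0
```

Run:
```python
from sim import *
show()
plan([(grasp(2,.0155),5)])
```

```text
t 47.05 pos [ 0.4171 -0.1386  0.0619] face(mm) [ -77.689  -158.4527   98.1441] rotface [0.01   1.0455 0.193 ] yaw 0.18822833800190109 F [-0.8593 -0.101   0.1307] open(mm) 80.08246183961867 ff 0.0
5 rows: [ 0.45   0.04   0.81  -0.001  0.     0.002] | q [-0.19  1.17  0.57  1.84 -0.48  0.81 -0.77] maxdq 0.02 margin 0.52 err 0.1mm face [-101.3 -160.3   58.2]
```

send_rows --motion '[{"x": 0.45,"y": 0.04,"z": 0.81,"rx": -0.001,"ry": 0,"rz": 0.0024,"jaw": 8},{"x": 0.45,"y": 0.04,"z": 0.81,"rx": -0.001,"ry": 0,"rz": 0.0024,"jaw": 8},{"x": 0.45,"y": 0.04,"z": 0.81,"rx": -0.001,"ry": 0,"rz": 0.0024,"jaw": 8},{"x": 0.45,"y": 0.04,"z": 0.81,"rx": -0.001,"ry": 0,"rz": 0.0024,"jaw": 8},{"x": 0.45,"y": 0.04,"z": 0.81,"rx": -0.001,"ry": 0,"rz": 0.0024,"jaw": 8}]'

```text
clock: 47.55
tool_pos: [0.4176, -0.1418, 0.0168]
eef_rot: [0.963, 0.083, -0.257, 0.023]
contact_force: [-0.0, -0.2, -0.8]
opening: 0.911
finger_force: 0.0
```

send_rows --motion '[{"x": 0,"y": 0,"z": 0,"rx": 0,"ry": 0,"rz": 0,"jaw": 8},{"x": 0,"y": 0,"z": 0,"rx": 0,"ry": 0,"rz": 0,"jaw": 5},{"x": 0,"y": 0,"z": 0,"rx": 0,"ry": 0,"rz": 0,"jaw": 5},{"x": 0,"y": 0,"z": 0,"rx": 0,"ry": 0,"rz": 0,"jaw": 5},{"x": 0,"y": 0,"z": 0,"rx": 0,"ry": 0,"rz": 0,"jaw": 5}]' --grip_force 35

```text
clock: 48.05
tool_pos: [0.4177, -0.1416, 0.0179]
eef_rot: [0.963, 0.083, -0.256, 0.023]
contact_force: [0.4, 1.4, 1.7]
opening: 0.678
finger_force: 35.0
```

Run:
```python
from sim import *
show()
plan([(grasp(2,.14),5),(hang(2,.103,.10),15),(hang(2,.103,.06),5)])
```

```text
t 48.05 pos [ 0.4177 -0.1416  0.0179] face(mm) [ -99.1589 -161.5257   59.6636] rotface [-0.0026  1.0415  0.1834] yaw 0.17197428295543962 F [0.374  1.3875 1.6975] open(mm) 59.715843273048264 ff 35.000343918800354
5 rows: [-1.23  -0.02  -2.11   0.    -0.001 -0.   ] | q [-0.25  0.98  0.68  1.84 -0.37  1.   -0.79] maxdq 0.04 margin 0.54 err 0.3mm face [ -38.9 -160.4  165.9]
15 rows: [ 1.    -0.3   -0.38   0.003  0.035  0.011] | q [-0.26  0.84  0.58  1.83 -0.7   0.69 -0.84] maxdq 0.02 margin 0.30 err 0.8mm face [ 100.  -100.6  100.5]
5 rows: [ 0.41 -0.01  0.7  -0.    0.   -0.  ] | q [-0.24  0.91  0.55  1.78 -0.73  0.66 -0.84] maxdq 0.01 margin 0.27 err 0.3mm face [ 100.3 -100.1   60. ]
```

send_rows --motion '[{"x": -0.62,"y": 0,"z": -1.07,"rx": 0,"ry": 0,"rz": 0,"jaw": 5},{"x": -1.24,"y": 0,"z": -2.14,"rx": 0,"ry": 0,"rz": 0,"jaw": 5},{"x": -1.24,"y": 0,"z": -2.14,"rx": 0,"ry": 0,"rz": 0,"jaw": 5},{"x": -1.24,"y": 0,"z": -2.14,"rx": 0,"ry": 0,"rz": 0,"jaw": 5},{"x": -1.24,"y": 0,"z": -2.14,"rx": 0,"ry": 0,"rz": 0,"jaw": 5}]'

```text
clock: 48.55
tool_pos: [0.4171, -0.1418, 0.1305]
eef_rot: [0.963, 0.083, -0.256, 0.023]
contact_force: [0.5, 0.3, -2.4]
opening: 0.672
finger_force: 35.0
```

send_rows --motion '[{"x": 1,"y": -0.3,"z": -0.38,"rx": 0.003,"ry": 0.035,"rz": 0.011,"jaw": 5},{"x": 1,"y": -0.3,"z": -0.38,"rx": 0.003,"ry": 0.035,"rz": 0.011,"jaw": 5},{"x": 1,"y": -0.3,"z": -0.38,"rx": 0.003,"ry": 0.035,"rz": 0.011,"jaw": 5},{"x": 1,"y": -0.3,"z": -0.38,"rx": 0.003,"ry": 0.035,"rz": 0.011,"jaw": 5},{"x": 1,"y": -0.3,"z": -0.38,"rx": 0.003,"ry": 0.035,"rz": 0.011,"jaw": 5}]'

```text
clock: 49.05
tool_pos: [0.468, -0.1183, 0.1234]
eef_rot: [0.984, 0.056, -0.171, 0.015]
contact_force: [-0.9, -0.0, -2.0]
opening: 0.68
finger_force: 35.0
```

send_rows --motion '[{"x": 1,"y": -0.3,"z": -0.38,"rx": 0.003,"ry": 0.035,"rz": 0.011,"jaw": 5},{"x": 1,"y": -0.3,"z": -0.38,"rx": 0.003,"ry": 0.035,"rz": 0.011,"jaw": 5},{"x": 1,"y": -0.3,"z": -0.38,"rx": 0.003,"ry": 0.035,"rz": 0.011,"jaw": 5},{"x": 1,"y": -0.3,"z": -0.38,"rx": 0.003,"ry": 0.035,"rz": 0.011,"jaw": 5},{"x": 1,"y": -0.3,"z": -0.38,"rx": 0.003,"ry": 0.035,"rz": 0.011,"jaw": 5}]'

```text
clock: 49.55
tool_pos: [0.5198, -0.0986, 0.1288]
eef_rot: [0.996, 0.029, -0.083, 0.008]
contact_force: [-0.4, -0.1, -1.9]
opening: 0.675
finger_force: 35.0
```

send_rows --motion '[{"x": 1,"y": -0.3,"z": -0.38,"rx": 0.003,"ry": 0.035,"rz": 0.011,"jaw": 5},{"x": 1,"y": -0.3,"z": -0.38,"rx": 0.003,"ry": 0.035,"rz": 0.011,"jaw": 5},{"x": 1,"y": -0.3,"z": -0.38,"rx": 0.003,"ry": 0.035,"rz": 0.011,"jaw": 5},{"x": 1,"y": -0.3,"z": -0.38,"rx": 0.003,"ry": 0.035,"rz": 0.011,"jaw": 5},{"x": 1,"y": -0.3,"z": -0.38,"rx": 0.003,"ry": 0.035,"rz": 0.011,"jaw": 5}]'

```text
clock: 50.05
tool_pos: [0.5707, -0.0817, 0.1427]
eef_rot: [1.0, 0.001, 0.004, -0.0]
contact_force: [0.3, 0.5, -1.8]
opening: 0.678
finger_force: 35.0
```

send_rows --motion '[{"x": 0.4,"y": 0,"z": 0.65,"rx": 0,"ry": 0,"rz": 0,"jaw": 5},{"x": 0.4,"y": 0,"z": 0.65,"rx": 0,"ry": 0,"rz": 0,"jaw": 5},{"x": 0.4,"y": 0,"z": 0.65,"rx": 0,"ry": 0,"rz": 0,"jaw": 5},{"x": 0,"y": 0,"z": 0,"rx": 0,"ry": 0,"rz": 0,"jaw": 5},{"x": 0,"y": 0,"z": 0,"rx": 0,"ry": 0,"rz": 0,"jaw": 5}]'

```text
clock: 50.55
tool_pos: [0.5818, -0.0821, 0.1223]
eef_rot: [1.0, 0.002, 0.002, 0.0]
contact_force: [0.1, 0.0, -2.0]
opening: 0.672
finger_force: 35.0
```

Run:
```python
from sim import *
show()
plan([(hang(2,.103,.055,-.002),5),(hang(2,.103,.019,-.002),5)])
```

```text
t 50.55 pos [ 0.5818 -0.0821  0.1223] face(mm) [  94.9833 -101.3967   68.0917] rotface [-0.      0.5196  0.0064] yaw 0.0036503057844479376 F [ 0.0836  0.0486 -1.9529] open(mm) 59.21108435563527 ff 34.999258518218994
5 rows: [ 0.23  -0.03   0.17   0.    -0.001  0.001] | q [-0.23  0.92  0.54  1.78 -0.73  0.66 -0.84] maxdq 0.01 margin 0.27 err 0.3mm face [100.7 -99.9  55. ]
5 rows: [0.36 0.   0.62 0.   0.   0.  ] | q [-0.22  0.98  0.52  1.73 -0.75  0.65 -0.84] maxdq 0.01 margin 0.25 err 0.3mm face [100.8 -99.9  19.1]
```

send_rows --motion '[{"x": 0.23,"y": -0.03,"z": 0.17,"rx": 0,"ry": -0.001,"rz": 0.001,"jaw": 5},{"x": 0.23,"y": -0.03,"z": 0.17,"rx": 0,"ry": -0.001,"rz": 0.001,"jaw": 5},{"x": 0.23,"y": -0.03,"z": 0.17,"rx": 0,"ry": -0.001,"rz": 0.001,"jaw": 5},{"x": 0.23,"y": -0.03,"z": 0.17,"rx": 0,"ry": -0.001,"rz": 0.001,"jaw": 5},{"x": 0.23,"y": -0.03,"z": 0.17,"rx": 0,"ry": -0.001,"rz": 0.001,"jaw": 5}]'

```text
clock: 51.05
tool_pos: [0.5939, -0.0803, 0.1144]
eef_rot: [1.0, -0.001, 0.0, 0.0]
contact_force: [0.1, -0.2, -1.6]
opening: 0.676
finger_force: 35.0
```

send_rows --motion '[{"x": 0.36,"y": 0,"z": 0.62,"rx": 0,"ry": 0,"rz": 0,"jaw": 5},{"x": 0.36,"y": 0,"z": 0.62,"rx": 0,"ry": 0,"rz": 0,"jaw": 5},{"x": 0.36,"y": 0,"z": 0.62,"rx": 0,"ry": 0,"rz": 0,"jaw": 5},{"x": 0.18,"y": 0,"z": 0.32,"rx": 0,"ry": 0,"rz": 0,"jaw": 5},{"x": 0.18,"y": 0,"z": 0.32,"rx": 0,"ry": 0,"rz": 0,"jaw": 5}]'

```text
clock: 51.55
tool_pos: [0.6081, -0.0804, 0.089]
eef_rot: [1.0, -0.001, -0.0, 0.0]
contact_force: [-0.5, -0.6, -2.3]
opening: 0.676
finger_force: 35.0
```

send_rows --motion '[{"x": 0.18,"y": 0,"z": 0.32,"rx": 0,"ry": 0,"rz": 0,"jaw": 5},{"x": 0.09,"y": 0,"z": 0.16,"rx": 0,"ry": 0,"rz": 0,"jaw": 5},{"x": 0,"y": 0,"z": 0,"rx": 0,"ry": 0,"rz": 0,"jaw": 5},{"x": 0,"y": 0,"z": 0,"rx": 0,"ry": 0,"rz": 0,"jaw": 5},{"x": 0,"y": 0,"z": 0,"rx": 0,"ry": 0,"rz": 0,"jaw": 5}]'

```text
clock: 52.05
tool_pos: [0.6108, -0.0805, 0.0849]
eef_rot: [1.0, -0.001, 0.0, 0.0]
contact_force: [0.0, 0.1, -2.5]
opening: 0.677
finger_force: 35.0
```

Run:
```python
from sim import *
show()
plan([(hang(2,.103,.0185,-.002),5),(hang(2,.076,.0185,-.002),5)])
```

```text
t 52.05 pos [ 0.6108 -0.0805  0.0849] face(mm) [101.4233 -99.7813  21.2058] rotface [-0.0012  0.523   0.0014] yaw -0.0013891436637450132 F [ 0.0108  0.066  -2.5185] open(mm) 59.606651657964726 ff 34.99924421310425
5 rows: [ 0.02  0.    0.05  0.   -0.    0.  ] | q [-0.22  0.98  0.52  1.73 -0.75  0.65 -0.84] maxdq 0.00 margin 0.25 err 0.2mm face [101.  -99.8  18.5]
5 rows: [-0.47  0.    0.27  0.   -0.    0.  ] | q [-0.2   0.97  0.47  1.8  -0.78  0.57 -0.79] maxdq 0.02 margin 0.22 err 0.2mm face [ 73.9 -99.8  18.6]
```

send_rows --motion '[{"x": 0.03,"y": 0,"z": 0.06,"rx": 0,"ry": 0,"rz": 0,"jaw": 5},{"x": 0.03,"y": 0,"z": 0.06,"rx": 0,"ry": 0,"rz": 0,"jaw": 5},{"x": 0.03,"y": 0,"z": 0.06,"rx": 0,"ry": 0,"rz": 0,"jaw": 5},{"x": 0.02,"y": 0,"z": 0.05,"rx": 0,"ry": 0,"rz": 0,"jaw": 5},{"x": 0.02,"y": 0,"z": 0.04,"rx": 0,"ry": 0,"rz": 0,"jaw": 5}]'

```text
clock: 52.55
tool_pos: [0.6121, -0.0804, 0.082]
eef_rot: [1.0, -0.001, 0.0, 0.0]
contact_force: [-0.7, -0.3, -1.5]
opening: 0.678
finger_force: 35.0
```

send_rows --motion '[{"x": -0.47,"y": 0,"z": 0.27,"rx": 0,"ry": 0,"rz": 0,"jaw": 5},{"x": -0.47,"y": 0,"z": 0.27,"rx": 0,"ry": 0,"rz": 0,"jaw": 5},{"x": -0.47,"y": 0,"z": 0.27,"rx": 0,"ry": 0,"rz": 0,"jaw": 5},{"x": -0.47,"y": 0,"z": 0.27,"rx": 0,"ry": 0,"rz": 0,"jaw": 5},{"x": -0.26,"y": 0,"z": 0.15,"rx": 0,"ry": 0,"rz": 0,"jaw": 5}]'

```text
clock: 53.05
tool_pos: [0.5896, -0.0803, 0.0693]
eef_rot: [1.0, -0.001, -0.0, -0.0]
contact_force: [0.6, 0.7, -2.3]
opening: 0.678
finger_force: 35.0
```

send_rows --motion '[{"x": -0.17,"y": 0,"z": 0.1,"rx": 0,"ry": 0,"rz": 0,"jaw": 5},{"x": -0.17,"y": 0,"z": 0.1,"rx": 0,"ry": 0,"rz": 0,"jaw": 5},{"x": -0.1,"y": 0,"z": 0.05,"rx": 0,"ry": 0,"rz": 0,"jaw": 5},{"x": 0,"y": 0,"z": 0,"rx": 0,"ry": 0,"rz": 0,"jaw": 5},{"x": 0,"y": 0,"z": 0,"rx": 0,"ry": 0,"rz": 0,"jaw": 5}]'

```text
clock: 53.55
tool_pos: [0.5887, -0.0804, 0.0684]
eef_rot: [1.0, -0.0, 0.003, 0.0]
contact_force: [4.4, 1.6, 5.3]
opening: 0.673
finger_force: 35.0
```

Run:
```python
from sim import *
show()
```

```text
t 53.55 pos [ 0.5887 -0.0804  0.0684] face(mm) [ 74.0747 -99.7905  17.9298] rotface [-0.0015  0.5182  0.0021] yaw -0.0008380019067973951 F [4.4055 1.5804 5.3137] open(mm) 59.277088607442565 ff 35.000301003456116
```

send_rows --motion '[{"x": 0,"y": 0,"z": 0,"rx": 0,"ry": 0,"rz": 0,"jaw": 7.2},{"x": 0,"y": 0,"z": 0,"rx": 0,"ry": 0,"rz": 0,"jaw": 7.2},{"x": 0,"y": 0,"z": 0,"rx": 0,"ry": 0,"rz": 0,"jaw": 7.2},{"x": 0,"y": 0,"z": -1,"rx": 0,"ry": 0,"rz": 0,"jaw": 7.2},{"x": 0,"y": 0,"z": -2,"rx": 0,"ry": 0,"rz": 0,"jaw": 7.2}]'

```text
clock: 54.05
tool_pos: [0.5848, -0.0802, 0.0966]
eef_rot: [1.0, -0.001, -0.002, -0.0]
contact_force: [0.5, 0.2, 0.5]
opening: 0.814
finger_force: 0.0
```

send_rows --motion '[{"x": -1,"y": 0,"z": -2.5,"rx": 0,"ry": 0,"rz": 0,"jaw": 7.2},{"x": -2,"y": 0,"z": -2.5,"rx": 0,"ry": 0,"rz": 0,"jaw": 7.2},{"x": -2,"y": 0,"z": -2.5,"rx": 0,"ry": 0,"rz": 0,"jaw": 4},{"x": -2,"y": 0,"z": -2.5,"rx": 0,"ry": 0,"rz": 0,"jaw": 4},{"x": -2,"y": 0,"z": -2.5,"rx": 0,"ry": 0,"rz": 0,"jaw": 4}]'

```text
clock: 54.55
tool_pos: [0.4949, -0.0804, 0.2235]
eef_rot: [1.0, -0.001, -0.0, -0.0]
contact_force: [-0.1, 0.8, 0.3]
opening: 0.571
finger_force: 0.0
```

send_rows --motion '[{"x": 0,"y": 0,"z": 0,"rx": 0,"ry": 0,"rz": 0,"jaw": 4},{"x": 0,"y": 0,"z": 0,"rx": 0,"ry": 0,"rz": 0,"jaw": 4},{"x": 0,"y": 0,"z": 0,"rx": 0,"ry": 0,"rz": 0,"jaw": 4},{"x": 0,"y": 0,"z": 0,"rx": 0,"ry": 0,"rz": 0,"jaw": 4},{"x": 0,"y": 0,"z": 0,"rx": 0,"ry": 0,"rz": 0,"jaw": 4}]'

```text
clock: 55.05
tool_pos: [0.4963, -0.0802, 0.2214]
eef_rot: [1.0, -0.0, -0.0, 0.0]
contact_force: [-0.1, 0.3, -0.0]
opening: 0.454
finger_force: 0.0
```

Run:
```python
from sim import *
from fit import PL
show()
s=snapshot("side")
# overlay expected outlines of hung plaques (underside on face, centre x 77)
for n,y in SY.items():
    P=fp(0,0,0)+faceR().apply(PL[[1,3,7,5]]+[.077,y,0]); cv2.polylines(s["img"],[np.round(proj(s,P)*16).astype(int)],True,(255,0,0),1,cv2.LINE_AA,4)
crop(s,"s4",300,140,435,320,3.3)
top=(tb(.187,.05,.11))
plan([((np.array([.56,.06,.26]),top[1]),10),(top,10),(tb(.187,.0505,.030),5)])
```

```text
t 55.05 pos [ 0.4963 -0.0802  0.2214] face(mm) [ 70.5217 -99.5903 196.5981] rotface [-0.0012  0.5245  0.0019] yaw -0.0009455401319403342 F [-0.0993  0.2702 -0.0065] open(mm) 40.02001593168023 ff 0.0
10 rows: [ 0.63 -1.4  -0.38  0.    0.    0.  ] | q [-0.6   0.7   0.74  1.77 -0.59  0.9  -1.17] maxdq 0.03 margin 0.38 err 0.8mm face [143.9  40.4 198.1]
10 rows: [ 0.81 -0.1   0.55 -0.   -0.    0.  ] | q [-0.52  0.87  0.69  1.57 -0.65  0.94 -1.18] maxdq 0.02 margin 0.35 err 0.6mm face [186.6  50.5 110. ]
5 rows: [ 0.81  0.    1.38 -0.   -0.    0.  ] | q [-0.47  1.    0.64  1.48 -0.7   0.9  -1.18] maxdq 0.03 margin 0.30 err 0.2mm face [187.2  50.5  30. ]
```

View pics/s4.png

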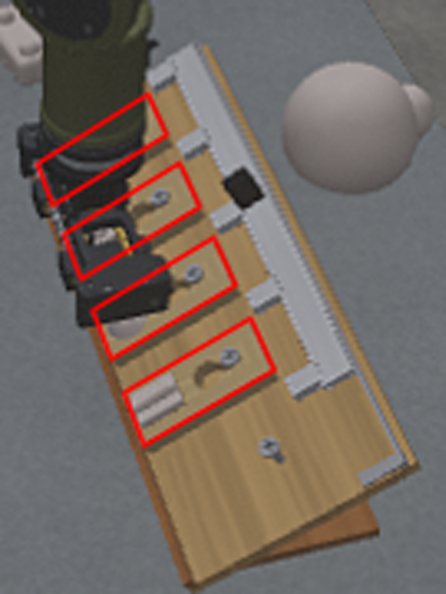

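send_rows --motion '[{"x": 0.63,"y": -1.4,"z": -0.38,"rx": 0,"ry": 0,"rz": 0,"jaw": 4},{"x": 0.63,"y": -1.4,"z": -0.38,"rx": 0,"ry": 0,"rz": 0,"jaw": 4},{"x": 0.63,"y": -1.4,"z": -0.38,"rx": 0,"ry": 0,"rz": 0,"jaw": 4},{"x": 0.63,"y": -1.4,"z": -0.38,"rx": 0,"ry": 0,"rz": 0,"jaw": 4.5},{"x": 0.63,"y": -1.4,"z": -0.38,"rx": 0,"ry": 0,"rz": 0,"jaw": 5}]'

```text
clock: 55.6
tool_pos: [0.528, -0.0097, 0.2409]
eef_rot: [1.0, -0.001, -0.0, 0.0]
contact_force: [0.5, -0.1, -1.1]
opening: 0.565
finger_force: 0.0
```

send_rows --motion '[{"x": 0.63,"y": -1.4,"z": -0.38,"rx": 0,"ry": 0,"rz": 0,"jaw": 5},{"x": 0.63,"y": -1.4,"z": -0.38,"rx": 0,"ry": 0,"rz": 0,"jaw": 5},{"x": 0.63,"y": -1.4,"z": -0.38,"rx": 0,"ry": 0,"rz": 0,"jaw": 5},{"x": 0.63,"y": -1.4,"z": -0.38,"rx": 0,"ry": 0,"rz": 0,"jaw": 5},{"x": 0.63,"y": -1.4,"z": -0.38,"rx": 0,"ry": 0,"rz": 0,"jaw": 5}]'

```text
clock: 56.1
tool_pos: [0.5596, 0.0603, 0.2599]
eef_rot: [1.0, -0.001, -0.0, 0.0]
contact_force: [-0.5, -0.6, -0.4]
opening: 0.564
finger_force: 0.0
```

send_rows --motion '[{"x": 0.81,"y": -0.1,"z": 0.55,"rx": 0,"ry": 0,"rz": 0,"jaw": 5},{"x": 0.81,"y": -0.1,"z": 0.55,"rx": 0,"ry": 0,"rz": 0,"jaw": 5},{"x": 0.81,"y": -0.1,"z": 0.55,"rx": 0,"ry": 0,"rz": 0,"jaw": 5},{"x": 0.81,"y": -0.1,"z": 0.55,"rx": 0,"ry": 0,"rz": 0,"jaw": 5},{"x": 0.81,"y": -0.1,"z": 0.55,"rx": 0,"ry": 0,"rz": 0,"jaw": 5}]'

```text
clock: 56.6
tool_pos: [0.6004, 0.0639, 0.2319]
eef_rot: [1.0, -0.001, -0.0, 0.0]
contact_force: [0.2, 0.2, -0.2]
opening: 0.565
finger_force: 0.0
```

send_rows --motion '[{"x": 0.81,"y": -0.1,"z": 0.55,"rx": 0,"ry": 0,"rz": 0,"jaw": 5},{"x": 0.81,"y": -0.1,"z": 0.55,"rx": 0,"ry": 0,"rz": 0,"jaw": 5},{"x": 0.81,"y": -0.1,"z": 0.55,"rx": 0,"ry": 0,"rz": 0,"jaw": 5},{"x": 0.81,"y": -0.1,"z": 0.55,"rx": 0,"ry": 0,"rz": 0,"jaw": 5},{"x": 0,"y": 0,"z": 0,"rx": 0,"ry": 0,"rz": 0,"jaw": 5}]'

```text
clock: 57.1
tool_pos: [0.633, 0.0689, 0.2097]
eef_rot: [1.0, -0.0, -0.0, 0.0]
contact_force: [-0.6, -0.4, 0.4]
opening: 0.565
finger_force: 0.0
```

Run:
```python
from sim import *
show()
plan([(tb(.187,.0505,.09),5),(tb(.187,.0505,.030),5)])
```

```text
t 57.1 pos [0.633  0.0689 0.2097] face(mm) [182.5935  49.8346 118.1862] rotface [-0.001   0.5238  0.0023] yaw -0.0005366819384877119 F [-0.5713 -0.4273  0.4323] open(mm) 49.74630395271149 ff 0.0
5 rows: [ 0.36 -0.01  0.44  0.    0.    0.  ] | q [-0.51  0.9   0.68  1.55 -0.66  0.93 -1.18] maxdq 0.01 margin 0.34 err 0.3mm face [187.2  50.3  90.1]
5 rows: [ 0.6  -0.    1.04  0.    0.   -0.  ] | q [-0.47  1.    0.64  1.48 -0.7   0.9  -1.18] maxdq 0.02 margin 0.30 err 0.2mm face [187.1  50.3  30.1]
```

send_rows --motion '[{"x": 0.36,"y": -0.01,"z": 0.44,"rx": 0,"ry": 0,"rz": 0,"jaw": 5},{"x": 0.36,"y": -0.01,"z": 0.44,"rx": 0,"ry": 0,"rz": 0,"jaw": 5},{"x": 0.36,"y": -0.01,"z": 0.44,"rx": 0,"ry": 0,"rz": 0,"jaw": 5},{"x": 0.36,"y": -0.01,"z": 0.44,"rx": 0,"ry": 0,"rz": 0,"jaw": 5},{"x": 0.36,"y": -0.01,"z": 0.44,"rx": 0,"ry": 0,"rz": 0,"jaw": 5}]'

```text
clock: 57.6
tool_pos: [0.6506, 0.0691, 0.1884]
eef_rot: [1.0, -0.001, 0.0, 0.0]
contact_force: [-0.5, 0.3, -0.6]
opening: 0.566
finger_force: 0.0
```

send_rows --motion '[{"x": 0.6,"y": 0,"z": 1.03,"rx": 0,"ry": 0,"rz": 0,"jaw": 5},{"x": 0.6,"y": 0,"z": 1.03,"rx": 0,"ry": 0,"rz": 0,"jaw": 5},{"x": 0.6,"y": 0,"z": 1.03,"rx": 0,"ry": 0,"rz": 0,"jaw": 5},{"x": 0.6,"y": 0,"z": 1.03,"rx": 0,"ry": 0,"rz": 0,"jaw": 5},{"x": 0.6,"y": 0,"z": 1.03,"rx": 0,"ry": 0,"rz": 0,"jaw": 5}]'

```text
clock: 58.1
tool_pos: [0.6807, 0.069, 0.136]
eef_rot: [1.0, -0.001, -0.0, 0.0]
contact_force: [0.5, -0.7, -0.4]
opening: 0.569
finger_force: 0.0
```

send_rows --motion '[{"x": 0,"y": 0,"z": 0,"rx": 0,"ry": 0,"rz": 0,"jaw": 3},{"x": 0,"y": 0,"z": 0,"rx": 0,"ry": 0,"rz": 0,"jaw": 1},{"x": 0,"y": 0,"z": 0,"rx": 0,"ry": 0,"rz": 0,"jaw": 1},{"x": 0,"y": 0,"z": 0,"rx": 0,"ry": 0,"rz": 0,"jaw": 1},{"x": 0,"y": 0,"z": 0,"rx": 0,"ry": 0,"rz": 0,"jaw": 1}]' --grip_force 15

```text
clock: 58.6
tool_pos: [0.6805, 0.069, 0.1378]
eef_rot: [1.0, -0.001, 0.001, -0.0]
contact_force: [-0.7, -1.5, 1.1]
opening: 0.178
finger_force: 15.0
```

send_rows --motion '[{"x": 0,"y": 0.8,"z": 0,"rx": 0,"ry": 0,"rz": 0,"jaw": 1},{"x": 0,"y": 0.8,"z": 0,"rx": 0,"ry": 0,"rz": 0,"jaw": 1},{"x": 0,"y": 0.8,"z": 0,"rx": 0,"ry": 0,"rz": 0,"jaw": 1},{"x": 0,"y": 0.8,"z": 0,"rx": 0,"ry": 0,"rz": 0,"jaw": 1},{"x": 0,"y": 0.8,"z": 0,"rx": 0,"ry": 0,"rz": 0,"jaw": 1}]'

```text
clock: 59.1
tool_pos: [0.6803, 0.028, 0.1378]
eef_rot: [1.0, -0.001, 0.0, -0.0]
contact_force: [-2.1, 2.1, 6.0]
opening: 0.185
finger_force: 15.0
```

send_rows --motion '[{"x": 0,"y": 0.25,"z": 0,"rx": 0,"ry": 0,"rz": 0,"jaw": 1},{"x": 0,"y": 0.25,"z": 0,"rx": 0,"ry": 0,"rz": 0,"jaw": 1},{"x": 0,"y": 0.25,"z": 0,"rx": 0,"ry": 0,"rz": 0,"jaw": 1},{"x": 0,"y": 0.25,"z": 0,"rx": 0,"ry": 0,"rz": 0,"jaw": 1},{"x": 0,"y": 0.25,"z": 0,"rx": 0,"ry": 0,"rz": 0,"jaw": 1}]'

```text
clock: 59.6
tool_pos: [0.6802, 0.0189, 0.1378]
eef_rot: [1.0, -0.0, -0.0, -0.002]
contact_force: [-3.8, 9.2, 10.1]
opening: 0.181
finger_force: 15.0
```

Run:
```python
from sim import *
show()
```

```text
t 59.6 pos [0.6802 0.0189 0.1378] face(mm) [187.7189  -0.2077  32.2406] rotface [0.0038 0.5236 0.0011] yaw -0.00041196607054294393 F [-3.8047  9.2329 10.0504] open(mm) 15.910569065348383 ff 15.016821565513965
```

send_rows --motion '[{"x": 0,"y": 0,"z": 0,"rx": 0,"ry": 0,"rz": 0,"jaw": 4},{"x": 0,"y": 0,"z": 0,"rx": 0,"ry": 0,"rz": 0,"jaw": 4},{"x": 0,"y": 0,"z": 0,"rx": 0,"ry": 0,"rz": 0,"jaw": 4},{"x": 0,"y": 0,"z": -1.5,"rx": 0,"ry": 0,"rz": 0,"jaw": 4},{"x": 0,"y": 0,"z": -2,"rx": 0,"ry": 0,"rz": 0,"jaw": 4}]'

```text
clock: 60.1
tool_pos: [0.6796, 0.0161, 0.1722]
eef_rot: [1.0, -0.001, -0.001, 0.0]
contact_force: [0.3, 0.9, -0.2]
opening: 0.453
finger_force: 0.0
```

send_rows --motion '[{"x": 0,"y": 0,"z": -3,"rx": 0,"ry": 0,"rz": 0,"jaw": 4},{"x": 0,"y": 0,"z": -3,"rx": 0,"ry": 0,"rz": 0,"jaw": 4},{"x": -2,"y": 0,"z": -2,"rx": 0,"ry": 0,"rz": 0,"jaw": 4},{"x": -3,"y": 0,"z": -2,"rx": 0,"ry": 0,"rz": 0,"jaw": 4},{"x": -3,"y": 0,"z": -1,"rx": 0,"ry": 0,"rz": 0,"jaw": 4}]'

```text
clock: 60.6
tool_pos: [0.6003, 0.0155, 0.2849]
eef_rot: [1.0, -0.001, 0.002, 0.0]
contact_force: [-0.1, -0.2, -0.5]
opening: 0.452
finger_force: 0.0
```

send_rows --motion '[{"x": -3,"y": 0,"z": 0,"rx": 0,"ry": 0,"rz": 0,"jaw": 4},{"x": -3,"y": 0,"z": 0,"rx": 0,"ry": 0,"rz": 0,"jaw": 4},{"x": -3,"y": 0,"z": 0,"rx": 0,"ry": 0,"rz": 0,"jaw": 4},{"x": -3,"y": 0,"z": 0,"rx": 0,"ry": 0,"rz": 0,"jaw": 4},{"x": 0,"y": 0,"z": 0,"rx": 0,"ry": 0,"rz": 0,"jaw": 4}]'

```text
clock: 61.1
tool_pos: [0.4762, 0.0163, 0.2829]
eef_rot: [1.0, -0.002, -0.001, -0.001]
contact_force: [0.7, -0.8, 0.5]
opening: 0.457
finger_force: 0.0
```

send_rows --motion '[{"x": 0,"y": 0,"z": 0,"rx": 0,"ry": 0,"rz": 0,"jaw": 4},{"x": 0,"y": 0,"z": 0,"rx": 0,"ry": 0,"rz": 0,"jaw": 4},{"x": 0,"y": 0,"z": 0,"rx": 0,"ry": 0,"rz": 0,"jaw": 4},{"x": 0,"y": 0,"z": 0,"rx": 0,"ry": 0,"rz": 0,"jaw": 4},{"x": 0,"y": 0,"z": 0,"rx": 0,"ry": 0,"rz": 0,"jaw": 4}]'

```text
clock: 61.6
tool_pos: [0.4806, 0.0166, 0.2821]
eef_rot: [1.0, -0.001, 0.0, 0.0]
contact_force: [-0.2, 0.3, 0.8]
opening: 0.454
finger_force: 0.0
```

Run:
```python
from sim import *
show()
a=snapshot("side"); b=snapshot("top")
f=lambda s,x0,y0,x1,y1,k:cv2.resize(cv2.cvtColor(s["img"],cv2.COLOR_RGB2BGR)[y0:y1,x0:x1],None,fx=k,fy=k,interpolation=cv2.INTER_CUBIC)
A=f(a,290,140,440,320,3); B=f(b,205,160,395,310,1.8); c=np.zeros((540,450+342,3),np.uint8); c[:,:450]=A; c[:270,450:]=B; cv2.imwrite("pics/final.png",c)
```

```text
t 61.6 pos [0.4806 0.0166 0.2821] face(mm) [ 86.9773  -2.7211 257.0122] rotface [-0.0015  0.5232  0.0015] yaw -0.0013462525069483965 F [-0.219   0.2822  0.7875] open(mm) 40.00285323508553 ff 0.0
```

View pics/final.png

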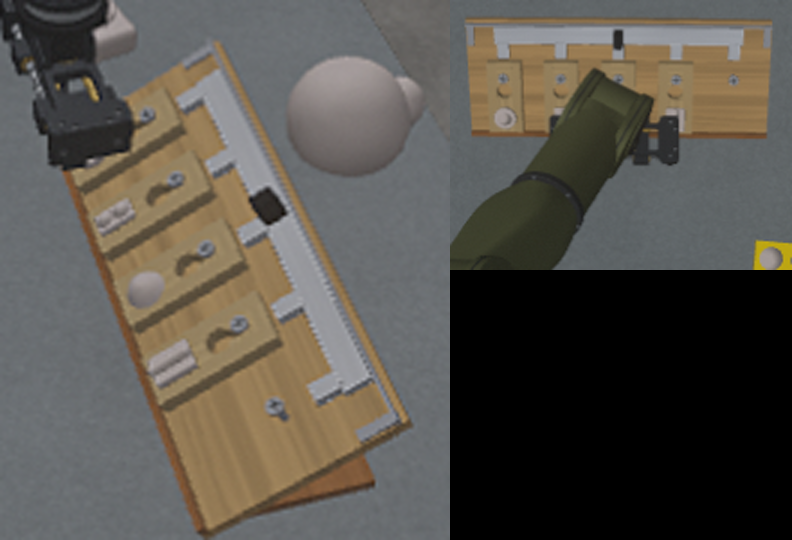

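```bash
python3 -c "
from plant import *
print(finish_job())"
```

```text
the job is handed in; nothing more can be done
None
```

I opened the lock, hung all four plaques present (1, 2, 3 and 4; 5 was absent) fully down on screws 5, 2, 3 and 4, slid the lock back to its right end stop, and handed the job in at about 62 s; no verdict came back.

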